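# Store the dried relief plates in their covered cradles

## Robot

A 6-joint arm with a two-finger parallel gripper is mounted at the origin on the work surface. World frame = base frame: x ahead of the robot, y to its left, z up, the work surface at z = 0. Lengths are in m, angles in rad, forces in N, time in s.
With the tool pointing down it reaches from about 0.425 to 0.95 m from the base axis. Payload 14.7 kg.
Tool frame: the origin (TCP) lies midway between the tips of the shut fingers; the grasp point (between the pads) lies 19 mm behind it; z points along the fingers, y is the direction in which the jaws open and shut (so a half turn about z gives the same grasp; the last joint's range is limited). The gripper opens to 85 mm and grips with 20 to 120 N. Pads are 22 mm wide; open, the fingers measure 114 mm over their backs; the gripper's body (76 mm by 85 mm) begins 54 mm behind the grasp point. The pads swing forward as they close: fully open they stand 13 mm farther back than shut.
Start: joints at [1.11, 0.48, 1.596, -0, 1.065, -0.047], TCP at [0.261, 0.595, 0.194] pointing down, gripper open.
Joint ranges: [-2.75, 2.75], [-0.82, 2.05], [0.23, 2.67], [-1.56, 4.7], [0.09, 2.69], [-2.92, 2.92]. Speed limits (rad/s): [1.89, 1.89, 2.39, 3.01, 3.01, 3.01].

## Interface

Orientations are given as a unit quaternion [x, y, z, w].
In Python, from bench import readout, vision, r gives the robot as it stands.
- The arm moves only by the shell command python3 -m pendant 'ROWS' [FORCE]. ROWS is JSON, a list of rows, each a list of 7 numbers: the shift along the world's x, y, z in cm, then the turn, a rotation vector about the world's x, y, z in rad, then the finger opening in cm, from 0 to 8.54. In form: [[x, y, z, rx, ry, rz, jaw], ...]. A call has 1 to 8 rows; each row shifts and turns the pose as measured when the row begins; what a row does not reach is not made up. A row lasts 1/8 s, in which the tool goes at most 62.5 mm and 10.7 degrees, less where a joint would pass 70% of its speed; a pose out of reach is approached as far as the arm can. A call is refused whole if a number of a shift passes 6.25 or a number of a turn 0.188, either way. A call with a gripper value outside its range is refused whole. The fingers move at their own pace and stop on an object; FORCE is the grip in N (left out, the last holds). Time passes only in rows, so rows that do not move let the fingers close. It gives the time, the measured TCP pose, the force and the opening at its end, in the units of the state.
- readout.get_obs(): the state, without advancing time (a new reading comes with each control period).
- vision.get_image(name): name is "scene" or "top" or "wrist"; returns a dict with "color" (400x640x3 uint8, blue, green, red), "fx", "fy", "cx", "cy" (pixels), "k1" (the pictures are not rectified: a ray, as slopes to the right and down, at radius r is drawn at 1 + k1 r^2 times it, then the intrinsics apply), "eye" and "orientation" of the camera in the world; the wrist camera has in their place "T_tool_cam" (4x4, takes a point from camera to tool coordinates, whose origin is the TCP and whose axes are the flange's). Camera axes: x right, y down, z forward; pixel columns grow to the right and rows downward; lengths in m; the calibration is good to about 2 mm. A picture is of the moment at which its call begins: read the wrist's pose just before it. There is no depth.
- r.finish_job(): hands the job in, once; it reports no verdict.
The state is a dict: "time_s": time; "joint_positions": joint angles; "joint_vel": joint speeds; "joint_efforts": joint torques, N m; "ee_pos": TCP position; "ee_rot": TCP orientation; "force": force on the tool from outside, world axes, zero at the start; "wrist_torque": the same for the moment, N m; "grip_width": finger opening in m.
Only numpy, scipy, OpenCV 4.12 (cv2) and the standard library are available. Lean on these libraries where they do the work, as an engineer would, in place of code of your own. Each camera call takes 0.05 s, during which the arm holds its last target.

## Task

First clear the front of the drying rack by standing the white jar on the round cork mat. Then edge each lacquered relief plate out over the front edge of the rack until you can pinch it by its overhanging end, and lay it face up in the cradle of its own colour, back against the stop, without letting any plate fall. Once all the plates are in, press down the covers of all three cradles (an empty one too) until each clicks and stays shut; the jar must still be on its mat at the end, and the other things on the table are to be left alone.

Things in the scene. Friction and masses are not known exactly. Their poses are not given: they have to be found in the camera images.
- rack: fixed wooden drying rack: board 200 mm (x) by 238 mm (y), 14 mm thick, top 70 mm above the table. Origin on the table under its centre. x axis along its three lanes, from the open front edge (x = -100 mm, nearer the robot) to the open back (x = +100); lane centres y = -74, 0, +74 mm, 66 mm clear between ribs 8 mm wide and 9 mm high: no room for fingers beside a plate
- rack_front (a point): middle of the top of the rack's front edge, over which the plates are edged out; free below the board to the table for 60 mm behind this edge
- plate_red: red relief plate with brass-coloured ornament on top, 140 mm (its x) by 58 mm (y) by 8 mm thick, about 0.18 kg, lying face up in a rack lane, x along the lane, wholly behind the front edge at the start. Origin at the centre of its underside, z up. Absent (None) in some runs
- plate_yellow: yellow relief plate with brass-coloured ornament on top, 140 mm (its x) by 58 mm (y) by 8 mm thick, about 0.18 kg, lying face up in a rack lane, x along the lane, wholly behind the front edge at the start. Origin at the centre of its underside, z up. Absent (None) in some runs
- plate_blue: blue relief plate with brass-coloured ornament on top, 140 mm (its x) by 58 mm (y) by 8 mm thick, about 0.18 kg, lying face up in a rack lane, x along the lane, wholly behind the front edge at the start. Origin at the centre of its underside, z up. Absent (None) in some runs
- cradle_red: fixed grey cradle with red walls. Origin on the table. Bay floor z = 60 mm, 66 mm wide between walls 8 mm thick, 10 mm high, x = -48 to +52 mm; stop at x = +52; open in front, where the block ends (x = -48). A plate fully home has its centre at x = -18 mm, 40 mm sticking out. Catch post beside the left wall: x -49 to -23, y 52 to 63, 84 mm high
- cover_red (a joint): red cover of cradle_red, in rad: 0 shut, positive open (1.6 to 1.85 at the start, at most 1.95). 104 mm long from hinge to free edge, 82 mm wide, 6 mm thick. A spring lifts it back to about 1.2 unless it is pressed fully down past a side catch, which yields at 0.14 to 0.06 rad to about 5 N at the pad, then holds it below 0.03
- pad_red (a point): centre of the top of the white press pad (24 x 34 mm) near the free edge of cover_red, on its outer face, 88 mm from the hinge line and 7 mm above it when shut; moves with the cover. The hinge line runs along the y axis of cradle_red at x = +62 mm, z = 74 mm; the outer face is 4 mm above it when shut
- cradle_yellow: fixed grey cradle with yellow walls. Origin on the table. Bay floor z = 60 mm, 66 mm wide between walls 8 mm thick, 10 mm high, x = -48 to +52 mm; stop at x = +52; open in front, where the block ends (x = -48). A plate fully home has its centre at x = -18 mm, 40 mm sticking out. Catch post beside the left wall: x -49 to -23, y 52 to 63, 84 mm high
- cover_yellow (a joint): yellow cover of cradle_yellow, in rad: 0 shut, positive open (1.6 to 1.85 at the start, at most 1.95). 104 mm long from hinge to free edge, 82 mm wide, 6 mm thick. A spring lifts it back to about 1.2 unless it is pressed fully down past a side catch, which yields at 0.14 to 0.06 rad to about 5 N at the pad, then holds it below 0.03
- pad_yellow (a point): centre of the top of the white press pad (24 x 34 mm) near the free edge of cover_yellow, on its outer face, 88 mm from the hinge line and 7 mm above it when shut; moves with the cover. The hinge line runs along the y axis of cradle_yellow at x = +62 mm, z = 74 mm; the outer face is 4 mm above it when shut
- cradle_blue: fixed grey cradle with blue walls. Origin on the table. Bay floor z = 60 mm, 66 mm wide between walls 8 mm thick, 10 mm high, x = -48 to +52 mm; stop at x = +52; open in front, where the block ends (x = -48). A plate fully home has its centre at x = -18 mm, 40 mm sticking out. Catch post beside the left wall: x -49 to -23, y 52 to 63, 84 mm high
- cover_blue (a joint): blue cover of cradle_blue, in rad: 0 shut, positive open (1.6 to 1.85 at the start, at most 1.95). 104 mm long from hinge to free edge, 82 mm wide, 6 mm thick. A spring lifts it back to about 1.2 unless it is pressed fully down past a side catch, which yields at 0.14 to 0.06 rad to about 5 N at the pad, then holds it below 0.03
- pad_blue (a point): centre of the top of the white press pad (24 x 34 mm) near the free edge of cover_blue, on its outer face, 88 mm from the hinge line and 7 mm above it when shut; moves with the cover. The hinge line runs along the y axis of cradle_blue at x = +62 mm, z = 74 mm; the outer face is 4 mm above it when shut
- jar: squat white lacquer jar with black lid, 64 mm across, 60 mm high, 0.3 kg, heavy at the foot, standing close in front of the rack. Origin at the centre of its foot, z up
- mat: round cork mat with a green ring, 90 mm across, 2 mm thick, fixed to the table. Origin at the centre of its underside
- brush: loose brush, 160 mm long, lying on the table nearest the robot; not part of the job, to be left where it is. Origin at its middle
- weight: small brass weight, 44 mm across, 46 mm high; not part of the job, to be left where it is. Origin at its foot
- form_a: brown tapered head form, 72 mm across, 130 mm high, beyond the cradles; not part of the job, to be left where it is. Origin at its foot
- form_b: brown tapered head form, 64 mm across, 115 mm high, beyond the cradles; not part of the job, to be left where it is. Origin at its foot
- bowl: red bowl, 110 mm across; not part of the job, to be left where it is. Origin at its foot
- tin: orange tin, 72 mm across, 85 mm high; not part of the job, to be left where it is. Origin at its foot
- glue: large white jar with blue cap, 80 mm across, 150 mm high, right of the cradles; not part of the job, to be left where it is. Origin at its foot

How it is judged:
By the outcome, as a careful person would: the job done as asked, in the order asked, and still so for the second after the job is handed in, with the robot touching nothing.
Of plate_red, plate_yellow, plate_blue only 2 to 3 are there at a start; the rules pass over those that are not, and their reading is None.
At some moment in a run one of jar may be knocked a few centimetres aside while the robot is not near it.
It also fails if it takes over 210 s, if anything falls off the work surface, if the arm or the gripper's body presses on something with over 40 N, if the wrist force passes 120 N, or if a joint passes its speed limit or range.

## Working session

There is one attempt and no reset: what is moved stays moved. The work goes in short steps, Python scripts to look and compute and a shell command to move; the robot and the scene stay as the last step left them, time stands still between calls to the robot, and variables do not carry over. Pictures are saved under pics/ and viewed, and the job is handed in when it is done.

```bash
ls; mkdir -p pics
cat > h.py <<'E'
import numpy as np, cv2
from scipy.spatial.transform import Rotation as R
from bench import readout, vision, r
def cam(name):
    o=readout.get_obs(); d=vision.get_image(name)
    if name=="wrist":
        T=np.eye(4);T[:3,:3]=R.from_quat(o['ee_rot']).as_matrix();T[:3,3]=o['ee_pos']
        T=T@np.array(d['T_tool_cam'])
        d['E']=T[:3,3];d['M']=T[:3,:3]
    else:
        d['E']=np.array(d['eye']);q=np.array(d['orientation']);d['M']=R.from_quat(q).as_matrix() if q.size==4 else q
    return d
def save(d,fn,crop=None,s=1):
    im=d['color']
    if crop: x0,y0,x1,y1=crop; im=im[y0:y1,x0:x1]
    im=cv2.resize(im,None,fx=s,fy=s,interpolation=cv2.INTER_CUBIC); cv2.imwrite('pics/'+fn,im)
def ray(d,u,v):
    x=(u-d['cx'])/d['fx'];y=(v-d['cy'])/d['fy'];rd=np.hypot(x,y);q=rd
    for _ in range(30): q=rd/(1+d['k1']*q*q)
    k=q/rd if rd>0 else 1
    return d['M']@np.array([x*k,y*k,1])
def at(d,u,v,z):
    w=ray(d,u,v); return d['E']+w*(z-d['E'][2])/w[2]
def proj(d,p):
    c=d['M'].T@(np.array(p)-d['E']);x,y=c[0]/c[2],c[1]/c[2];k=1+d['k1']*(x*x+y*y)
    return np.array([d['fx']*x*k+d['cx'],d['fy']*y*k+d['cy']])
def st():
    o=readout.get_obs();print('t',round(o['time_s'],2),'p',np.round(o['ee_pos'],4),'rv',np.round(R.from_quat(o['ee_rot']).as_rotvec(),3),'F',np.round(o['force'],1),'g',round(o['grip_width'],4));return o
E
python3 - <<'E'
from h import *
import pickle
st()
for n in("top","scene","wrist"):
    d=cam(n);save(d,n+'0.png');pickle.dump(d,open(n+'0.pkl','wb'));print(n,d['fx'],d['cx'],d['cy'],d['k1'],d['E'],d['M'].round(3).tolist())
print(readout.get_obs()); print(R.from_quat(readout.get_obs()['ee_rot']).as_matrix().round(3))
E
```

```text
pics
t 0.0 p [0.2611 0.5947 0.1935] rv [-6.450e-01 -3.074e+00  2.000e-03] F [-0.   0.9  0.1] g 0.0855
top 497.0434212407509 319.5699271972732 203.9980443499277 0.020784832709487857 [ 0.23093591 -0.04930907  1.68976648] [[0.03, -0.979, 0.201], [-1.0, -0.029, 0.004], [0.002, -0.201, -0.98]]
scene 454.12426146880415 313.4705494181397 189.76802202246603 -0.028390304490405784 [1.22617895 0.49041532 0.8659178 ] [[-0.628, 0.518, -0.581], [0.778, 0.428, -0.46], [0.011, -0.741, -0.672]]
wrist 359.6885270489977 311.98957010057546 198.77141725692172 -0.05282069267332077 [0.18786787 0.62592393 0.37386909] [[0.402, 0.871, 0.283], [0.916, -0.382, -0.125], [-0.001, 0.31, -0.951]]
{'time_s': 0.15, 'joint_positions': array([ 1.11035423e+00,  4.80691540e-01,  1.59669954e+00,  1.51885534e-06,
        1.06511746e+00, -4.66016198e-02]), 'joint_vel': array([ 4.48035285e-04, -1.54739908e-03, -2.72458459e-03,  1.15077493e-03,
       -7.60682987e-05,  2.62464788e-05]), 'joint_efforts': array([ 2.45685123e-04, -9.51152873e+01, -4.30462611e+01, -1.46923644e-04,
        8.30637960e-03,  2.83355871e-05]), 'ee_pos': array([0.26121591, 0.5948371 , 0.19372843]), 'ee_rot': array([ 2.05447151e-01,  9.78668104e-01, -4.43136803e-04, -1.15501471e-04]), 'force': array([-0.26982363, -0.23485288, -0.09145949]), 'wrist_torque': array([-0.05195345, -0.02860186,  0.00978347]), 'grip_width': 0.08565270190647241}
[[-0.916  0.402 -0.   ]
 [ 0.402  0.916 -0.001]
 [ 0.    -0.001 -1.   ]]
```

View pics/top0.png

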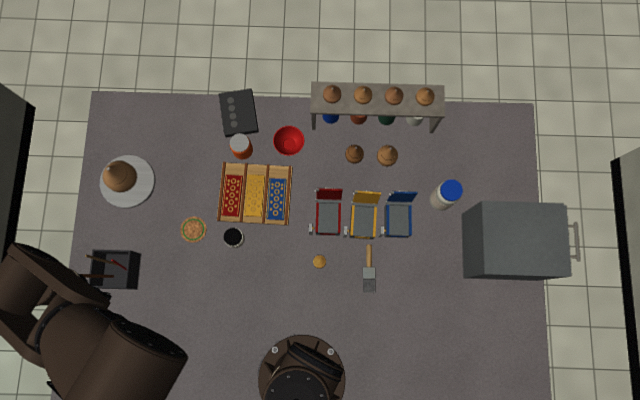

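View pics/scene0.png

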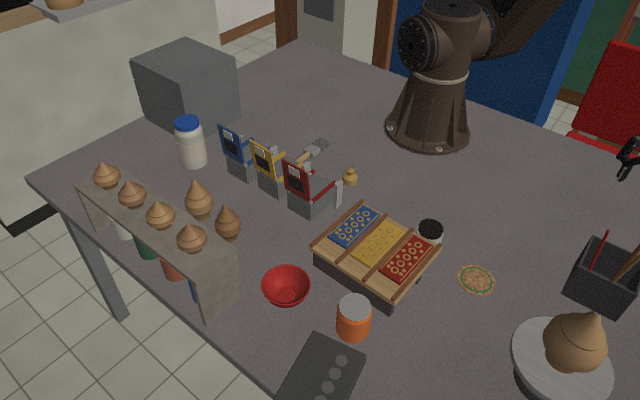

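View pics/wrist0.png

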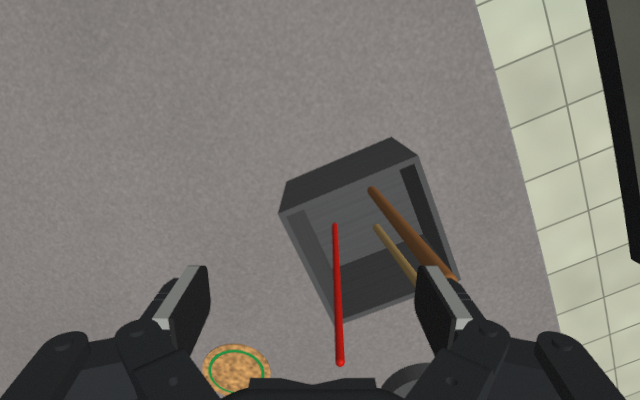

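Top view: the rack spans about (218-292, 163-224) with red, yellow and blue plates. The jar is at (233,237), the mat at (194,230) and the cradles at (328/364/398, 215). I'll enlarge.

Run:
```python
from h import *
import pickle
d=pickle.load(open('top0.pkl','rb'))
save(d,'t_l.png',(170,150,310,255),5.7);save(d,'t_r.png',(300,175,430,300),4.8)
for n,u,v,z in [('mat',194,230,.002),('jar',233,237,.06),('wt',319,261,.046),('rackFL',219,223,.07),('rackFR',288,223,.07),('redbay',328,218,.06),('yel',364,221,.06),('blu',398,220,.06)]:
    print(n,at(d,u,v,z).round(3))
```

```text
mat [0.474 0.385 0.002]
jar [0.446 0.24  0.06 ]
wt [ 0.377 -0.046  0.046]
rackFL [0.49  0.288 0.07 ]
rackFR [0.497 0.06  0.07 ]
redbay [ 0.519 -0.071  0.06 ]
yel [ 0.513 -0.191  0.06 ]
blu [ 0.519 -0.304  0.06 ]
```

View pics/t_l.png

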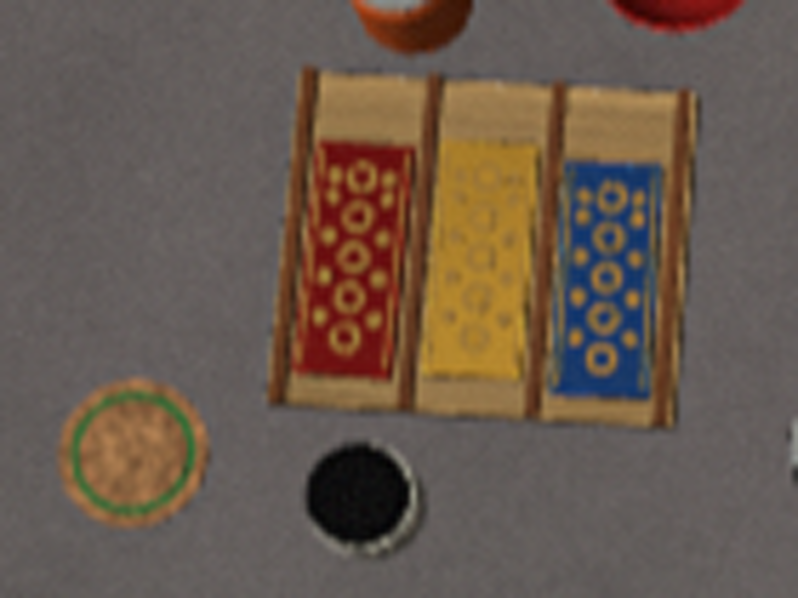

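View pics/t_r.png

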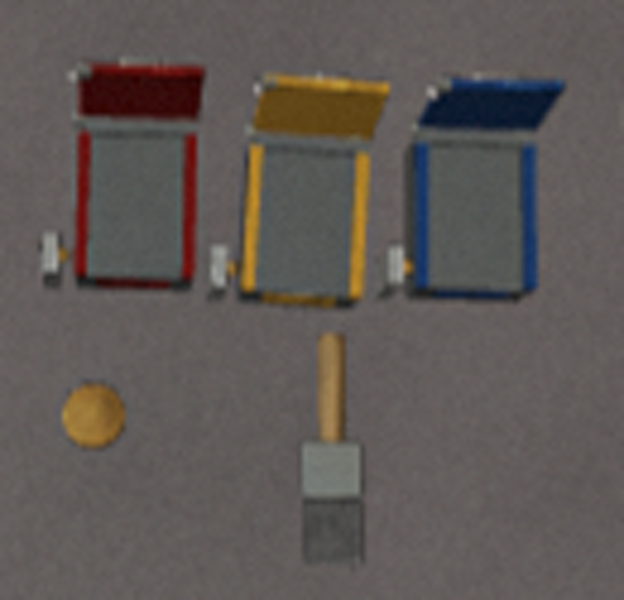

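```bash
python3 -m pendant '[[2.6,-5.1,0.5,0,0,0.06,8.5],[2.6,-5.1,0.5,0,0,0.06,8.5],[2.6,-5.1,0.5,0,0,0.06,8.5],[2.6,-5.1,0.5,0,0,0.06,8.5],[2.6,-5.1,0.5,0,0,0.06,8.5],[2.6,-5.1,0.5,0,0,0.06,8.5],[1.0,-2.5,0.5,0,0,0.05,8.5],[0,0,0,0,0,0,8.5]]' 40
python3 - <<'E'
from h import *
import pickle
st();d=cam('wrist');save(d,'w1.png',None,1.25);pickle.dump(d,open('w1.pkl','wb'))
E
```

```text
time_s: 1.15
ee_pos: [0.4297, 0.2534, 0.2281]
ee_rot: [-0.006, 1.0, -0.001, 0.0]
force: [0.1, 0.1, 0.2]
grip_width: 0.0851
t 1.15 p [0.4297 0.2534 0.2281] rv [-1.800e-02  3.142e+00 -3.000e-03] F [0.1 0.1 0.2] g 0.0851
```

View pics/w1.png

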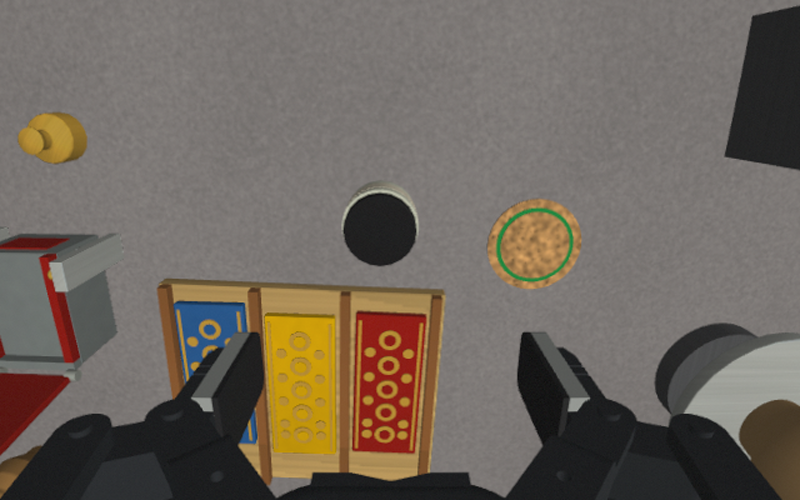

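Wrist view (image up is toward the robot): the jar lid is at (380,229), the mat at (534,243), the rack's front edge runs (160,283)-(443,293), and the three plates are in their lanes.

Run:
```python
from h import *
import pickle
d=pickle.load(open('w1.pkl','rb'))
for n,u,v,z in [('mat',534.5,243.5,.002),('jar',379.5,229,.06),('rFL',443.5,293,.07),('rFR',160,283,.07),('rb',437,293,.079),('ra',347,292,.079),('rc',255,289,.079),('re',166,286,.079),('redF1',358,312,.078),('redF2',425,314,.078),('redB1',353,450,.078),('redB2',417,453,.078),('yF1',266,314,.078),('yF2',334,317,.078),('yB1',272,450,.078),('yB2',335,453,.078),('bF1',175,303,.078),('bF2',244,304,.078)]:
    print(n,at(d,u/1.25,v/1.25,z).round(4))
```

```text
mat [0.4755 0.39   0.002 ]
jar [0.4469 0.2438 0.06  ]
rFL [0.4978 0.2967 0.07  ]
rFR [0.4922 0.063  0.07  ]
rb [0.4939 0.2903 0.079 ]
ra [0.4939 0.2186 0.079 ]
rc [0.4924 0.145  0.079 ]
re [0.4909 0.0726 0.079 ]
redF1 [0.5119 0.2271 0.078 ]
redF2 [0.513  0.2815 0.078 ]
redB1 [0.6522 0.2207 0.078 ]
redB2 [0.6549 0.2795 0.078 ]
yF1 [0.5148 0.1518 0.078 ]
yF2 [0.5167 0.2074 0.078 ]
yB1 [0.654  0.1459 0.078 ]
yB2 [0.656 0.204 0.078]
bF1 [0.5063 0.0774 0.078 ]
bF2 [0.5062 0.1345 0.078 ]
```

```bash
python3 -m pendant '[[1.7,-1.0,-4.0,0,0,-0.015,8.5],[0,0,-5.0,0,0,0,8.5],[0,0,-4,0,0,0,8.5],[0,0,0,0,0,0,8.5]]'
python3 - <<'E'
from h import *
import pickle
st();d=cam('wrist');save(d,'w2.png',None,1.25);pickle.dump(d,open('w2.pkl','wb'))
E
```

```text
time_s: 1.7
ee_pos: [0.4458, 0.248, 0.0949]
ee_rot: [0.002, 1.0, -0.0, 0.001]
force: [-0.0, 0.3, 0.4]
grip_width: 0.0849
t 1.7 p [0.4458 0.248  0.0949] rv [ 0.007  3.14  -0.   ] F [-0.   0.3  0.4] g 0.0849
```

View pics/w2.png

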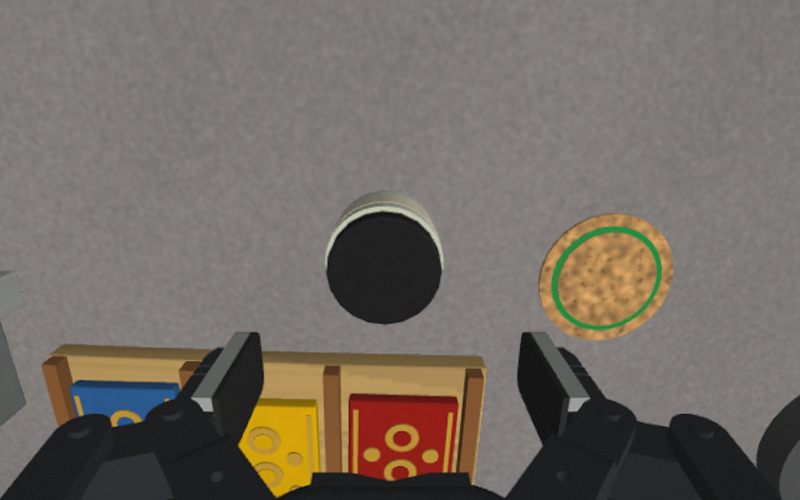

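Run:
```python
from h import *
import pickle
d=pickle.load(open('w2.pkl','rb'))
for n,u,v,z in [('mat',606,276,.002),('jar',384.5,267.5,.06),('rFL',485,360,.07),('rFR',55,347,.07)]:
    print(n,at(d,u/1.25,v/1.25,z).round(4))
```

```text
mat [0.4746 0.3895 0.002 ]
jar [0.446  0.2442 0.06  ]
rFL [0.4945 0.2967 0.07  ]
rFR [0.4874 0.067  0.07  ]
```

```bash
python3 -m pendant '[[0,-0.4,-2.5,0,0,0,8.5],[0,0,-3.0,0,0,0,8.5],[0,0,-2.6,0,0,0,8.5],[0,0,0,0,0,0,6],[0,0,0,0,0,0,5],[0,0,0,0,0,0,5],[0,0,0,0,0,0,5]]' 40; python3 -m pendant '[[0,0,1.0,0,0,0,5],[0,0,2.0,0,0,0,5],[0,0,2.0,0,0,0,5],[0,0,0,0,0,0,5]]'
python3 - <<'E'
from h import *
import pickle
st();d=cam('wrist');save(d,'w3.png',None,1.25);pickle.dump(d,open('w3.pkl','wb'))
E
```

```text
time_s: 2.62
ee_pos: [0.4538, 0.2512, 0.0252]
ee_rot: [0.001, 1.0, 0.004, 0.009]
force: [0.4, 0.5, 0.7]
grip_width: 0.0499
time_s: 3.12
ee_pos: [0.4543, 0.2513, 0.0793]
ee_rot: [0.001, 1.0, 0.004, 0.01]
force: [0.7, 0.5, -0.9]
grip_width: 0.0501
t 3.12 p [0.4543 0.2513 0.0793] rv [0.004 3.122 0.014] F [ 0.7  0.5 -0.9] g 0.0501
```

View pics/w3.png

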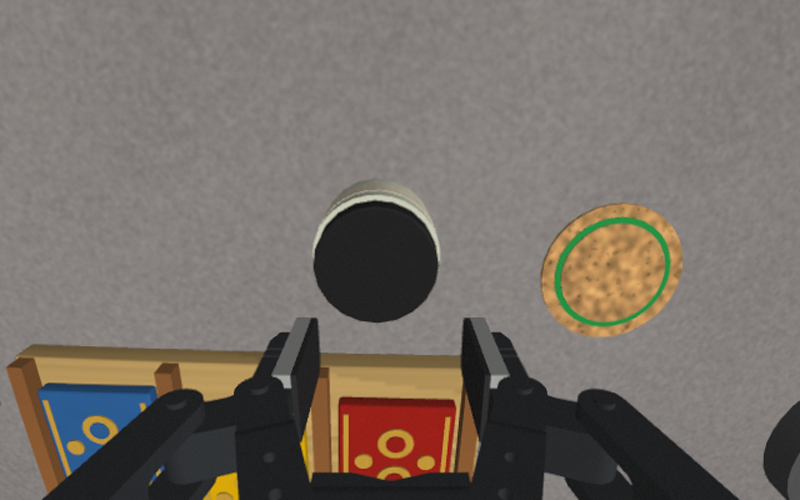

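Run:
```python
from h import *
import pickle
d=pickle.load(open('w3.pkl','rb'));o=st()
for n,u,v,z in [('mat',612,270,.002),('jar',376,261,.06),('rFL',463,357,.07),('rFR',25,346,.07)]:
    print(n,at(d,u/1.25,v/1.25,z).round(4))
print(proj(d,o['ee_pos'])*1.25, np.round(d['T_tool_cam'],3), o['joint_positions'].round(3))
t=cam('top');save(t,'t3.png',(170,150,310,255),5.7)
```

```text
t 3.17 p [0.4539 0.2511 0.0785] rv [0.004 3.123 0.013] F [ 1.1 -0.3  0.5] g 0.05
mat [0.4748 0.3896 0.002 ]
jar [0.4458 0.244  0.06  ]
rFL [0.4922 0.2858 0.07  ]
rFR [0.4863 0.0692 0.07  ]
[391.68006199 293.26876342] [[ 0.    -0.951 -0.31   0.08 ]
 [ 1.     0.     0.    -0.001]
 [-0.    -0.31   0.951 -0.18 ]
 [ 0.     0.     0.     1.   ]] [ 4.470e-01  4.470e-01  2.023e+00 -1.000e-03  6.510e-01 -1.120e+00]
```

View pics/t3.png

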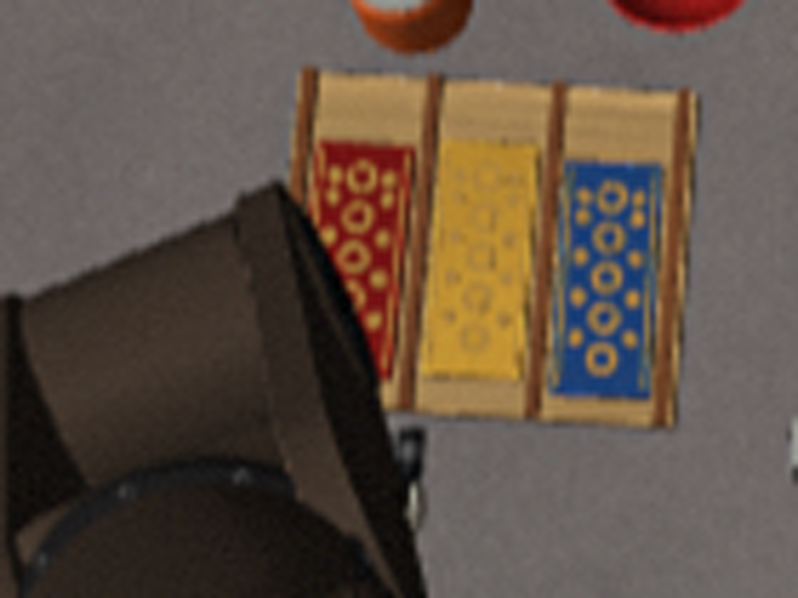

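The jar didn't move, but the fingers closed to 50 mm without holding it, and they look higher than I assumed. I'll raise the arm and check the gripper geometry with the jaws shut.

```bash
python3 -m pendant '[[0,0,5.0,0,0,0,5],[0,0,0,0,0,0,0],[0,0,0,0,0,0,0],[0,0,0,0,0,0,0],[0,0,0,0,0,0,0]]'
python3 - <<'E'
from h import *
import pickle
o=st();d=cam('wrist');save(d,'w4.png',None,1.25);print(proj(d,o['ee_pos'])*1.25)
for h in (.01,.02,.03,.04,.05): print(h,proj(d,o['ee_pos']+[0,0,h])*1.25)
d=cam('scene');save(d,'s4.png',(300,80,560,300),3)
E
```

```text
time_s: 3.85
ee_pos: [0.4509, 0.2496, 0.1249]
ee_rot: [0.001, 1.0, 0.002, 0.006]
force: [0.5, -0.8, 0.1]
grip_width: 0.0002
t 3.85 p [0.4509 0.2496 0.1249] rv [0.005 3.13  0.008] F [ 0.5 -0.8  0.1] g 0.0002
[392.19952983 294.90881057]
0.01 [392.43187809 304.96697523]
0.02 [392.68874355 316.08953711]
0.03 [392.9741626  328.45229949]
0.04 [393.2930922  342.27131533]
0.05 [393.65168174 357.81482775]
```

View pics/w4.png

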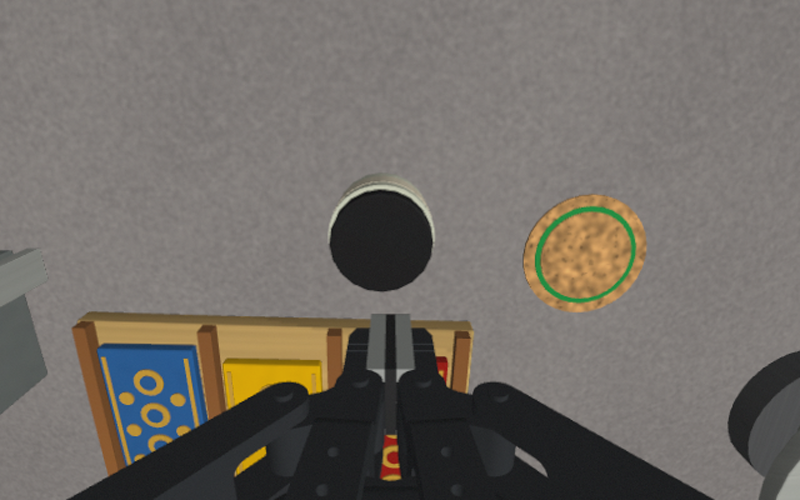

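View pics/s4.png

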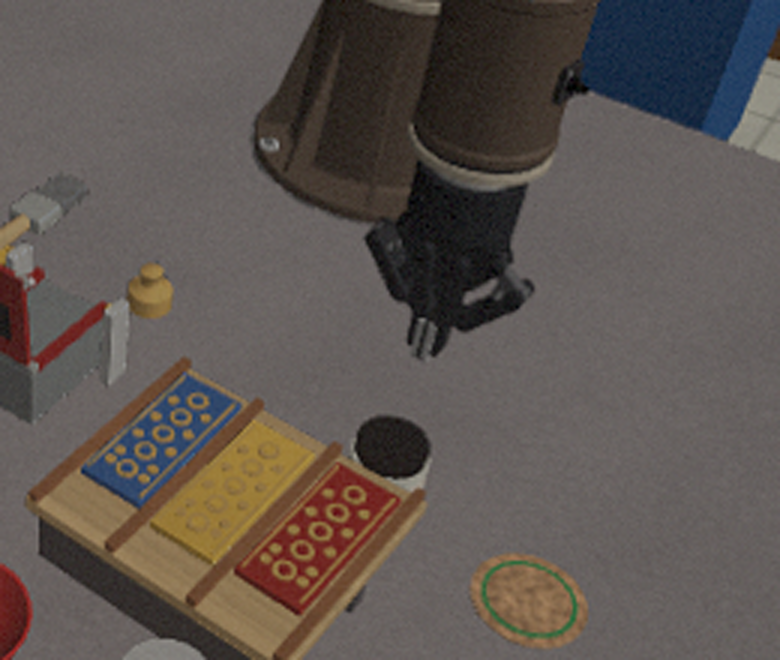

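Run:
```python
from h import *
o=st();d=cam('scene')
for h in (0,.01,.02,.03,.04,.05): print(h,((proj(d,o['ee_pos']+[0,0,h])-[300,80])*3).round(0))
print(at(d,300+395/3,80+442/3,.06))
d=cam('wrist')
for h in (0,.01,.02,.03,.04,.05): print(h,(proj(d,o['ee_pos']+[-.011,0,h])*1.25).round(0),(proj(d,o['ee_pos']+[.011,0,h])*1.25).round(0))
```

```text
t 3.95 p [0.451  0.2496 0.1251] rv [0.005 3.13  0.008] F [ 0.1 -0.2  0. ] g -0.0001
0 [415. 386.]
0.01 [418. 377.]
0.02 [420. 368.]
0.03 [423. 358.]
0.04 [425. 349.]
0.05 [428. 339.]
[0.45168407 0.24604732 0.06      ]
0 [392. 271.] [392. 317.]
0.01 [392. 280.] [392. 328.]
0.02 [392. 290.] [393. 340.]
0.03 [393. 301.] [393. 353.]
0.04 [393. 314.] [393. 368.]
0.05 [393. 328.] [393. 385.]
```

The fingertips appear about 30 mm above the reported TCP, in both the scene and wrist views. I'll touch down on bare table to measure this.

```bash
python3 -m pendant '[[-2.5,3.5,0,0,0,0,0],[-2.5,3.5,-2,0,0,0,0],[0,0,-5,0,0,0,0],[0,0,0,0,0,0,0]]';python3 -m pendant '[[0,0,-1.5,0,0,0,0],[0,0,-1.0,0,0,0,0],[0,0,0,0,0,0,0]]'
```

```text
time_s: 4.55
ee_pos: [0.401, 0.3222, 0.0547]
ee_rot: [0.002, 1.0, 0.003, 0.007]
force: [-0.4, -0.9, 0.0]
grip_width: -0.0001
time_s: 4.92
ee_pos: [0.4032, 0.3227, 0.0312]
ee_rot: [0.003, 1.0, 0.004, 0.009]
force: [-0.7, 0.1, -0.4]
grip_width: -0.0003
```

```bash
python3 -m pendant '[[0,0,-1.0,0,0,0,0],[0,0,0,0,0,0,0]]';python3 -m pendant '[[0,0,-0.6,0,0,0,0],[0,0,0,0,0,0,0]]';python3 -m pendant '[[0,0,-0.6,0,0,0,0],[0,0,0,0,0,0,0]]'
python3 - <<'E'
from h import *
o=st();d=cam('wrist');save(d,'w5.png',None,1.25)
d=cam('scene');save(d,'s5.png',(350,80,560,300),3)
for h in (0,.01,.02,.03,.04,.05): print(h,((proj(d,o['ee_pos']+[0,0,h])-[350,80])*3).round(0))
print(o['joint_positions'].round(3))
E
```

```text
time_s: 5.18
ee_pos: [0.404, 0.3228, 0.0214]
ee_rot: [0.003, 1.0, 0.005, 0.009]
force: [-0.3, -0.6, 0.8]
grip_width: -0.0002
time_s: 5.42
ee_pos: [0.4042, 0.3228, 0.0153]
ee_rot: [0.003, 1.0, 0.005, 0.009]
force: [-0.5, 0.7, -0.0]
grip_width: -0.0003
time_s: 5.68
ee_pos: [0.4042, 0.3229, 0.0089]
ee_rot: [0.003, 1.0, 0.005, 0.009]
force: [0.3, 0.4, 0.8]
grip_width: -0.0004
t 5.67 p [0.4042 0.3229 0.0089] rv [0.01  3.123 0.015] F [0.3 0.4 0.8] g -0.0004
0 [343. 495.]
0.01 [346. 487.]
0.02 [349. 479.]
0.03 [352. 470.]
0.04 [355. 462.]
0.05 [358. 454.]
[ 0.618  0.565  2.067 -0.006  0.489 -0.941]
```

View pics/s5.png

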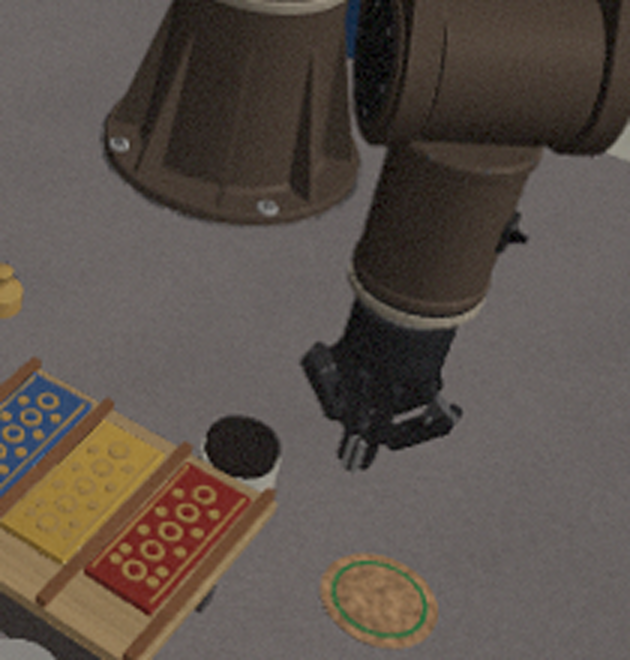

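```bash
for i in 1 2 3; do python3 -m pendant '[[0,0,-0.6,0,0,0,0],[0,0,0,0,0,0,0]]'|grep -E "pos|force"; done
```

```text
ee_pos: [0.4045, 0.3231, 0.003]
force: [0.5, -0.0, -0.5]
ee_pos: [0.4045, 0.3232, -0.0034]
force: [0.5, -0.9, 0.4]
ee_pos: [0.4045, 0.3231, -0.0099]
force: [-0.0, 0.0, 1.3]
```

```bash
for i in 1 2; do python3 -m pendant '[[0,0,-0.5,0,0,0,0],[0,0,0,0,0,0,0]]'|grep -E "pos|force"; done
```

```text
ee_pos: [0.4045, 0.3231, -0.0153]
force: [0.6, 0.7, -0.1]
ee_pos: [0.4046, 0.3232, -0.0206]
force: [0.5, -0.5, -0.2]
```

```bash
for i in 1 2 3; do python3 -m pendant '[[0,0,-0.3,0,0,0,0],[0,0,0,0,0,0,0]]'|grep -E "pos|force"; done
```

```text
ee_pos: [0.4045, 0.3232, -0.0238]
force: [0.2, 0.4, -0.1]
ee_pos: [0.4046, 0.3232, -0.027]
force: [-0.6, 0.1, 0.6]
ee_pos: [0.4046, 0.3232, -0.0302]
force: [0.2, -0.2, -0.0]
```

```bash
for i in 1 2 ; do python3 -m pendant '[[0,0,-0.3,0,0,0,0],[0,0,0,0,0,0,0]]'|grep -E "pos|force"; done;  python3 - <<'E'
from h import *
o=st();d=cam('wrist');save(d,'w6.png',None,1.25)
E
```

```text
ee_pos: [0.4047, 0.3232, -0.0334]
force: [-0.4, -0.6, -0.0]
ee_pos: [0.4046, 0.3232, -0.0366]
force: [-0.4, -0.0, -0.2]
t 8.28 p [ 0.4046  0.3232 -0.0366] rv [0.01  3.122 0.016] F [-0.4 -0.  -0.2] g -0.0001
```

View pics/w6.png

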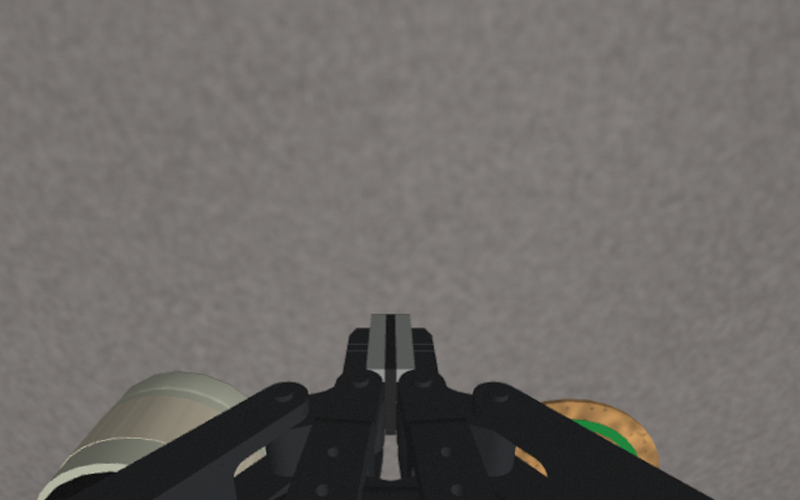

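```bash
for i in 1 2 3; do python3 -m pendant '[[0,0,-0.3,0,0,0,0],[0,0,0,0,0,0,0]]'|grep -E "pos|force"; done
```

```text
ee_pos: [0.4051, 0.3236, -0.0366]
force: [-0.1, -0.1, -0.4]
ee_pos: [0.4056, 0.324, -0.0365]
force: [0.2, -0.1, 0.9]
ee_pos: [0.4061, 0.3244, -0.0366]
force: [0.5, 0.8, 0.2]
```

```bash
python3 -c "
from h import *
o=st();print(o['joint_positions'].round(3),o['joint_efforts'].round(2))"; python3 -m pendant '[[2.0,1.5,0,0,0,0,0],[0,0,0,0,0.02,0,0],[0,0,-0.3,0,0,0,0],[0,0,0,0,0,0,0]]';python3 -c "
from h import *
o=st();print(o['joint_positions'].round(3))"
```

```text
t 9.07 p [ 0.4061  0.3244 -0.0366] rv [0.009 3.116 0.022] F [0.5 0.8 0.2] g -0.0002
[ 0.618  0.649  2.085 -0.008  0.379 -0.939] [ 3.000e-02 -8.664e+01 -1.737e+01 -2.000e-02 -3.000e-02  0.000e+00]
time_s: 9.57
ee_pos: [0.4255, 0.3391, -0.0368]
ee_rot: [0.003, 1.0, 0.007, 0.002]
force: [0.6, -0.2, 0.4]
grip_width: 0.0002
t 9.57 p [ 0.4255  0.3391 -0.0368] rv [0.01  3.138 0.023] F [ 0.6 -0.2  0.4] g 0.0002
[ 0.61   0.67   2.013  0.022  0.446 -0.975]
```

```bash
python3 -m pendant '[[0,0,5,0,0,0,3],[0,0,6,0,0,0,8.5],[0,-4.5,3,0,0,0,8.5],[2.0,-4.8,0,0,0,0,8.5],[0,0,0,0,0,0,8.5]]'; python3 -c "
from h import *
st();d=cam('wrist');save(d,'w7.png',None,1.25);import pickle;pickle.dump(d,open('w7.pkl','wb'))"
```

```text
time_s: 10.2
ee_pos: [0.4419, 0.2411, 0.1054]
ee_rot: [0.003, 1.0, 0.006, -0.0]
force: [-0.4, 0.7, -0.9]
grip_width: 0.0848
t 10.2 p [0.4419 0.2411 0.1054] rv [-0.008 -3.141 -0.019] F [-0.4  0.7 -0.9] g 0.0848
```

View pics/w7.png

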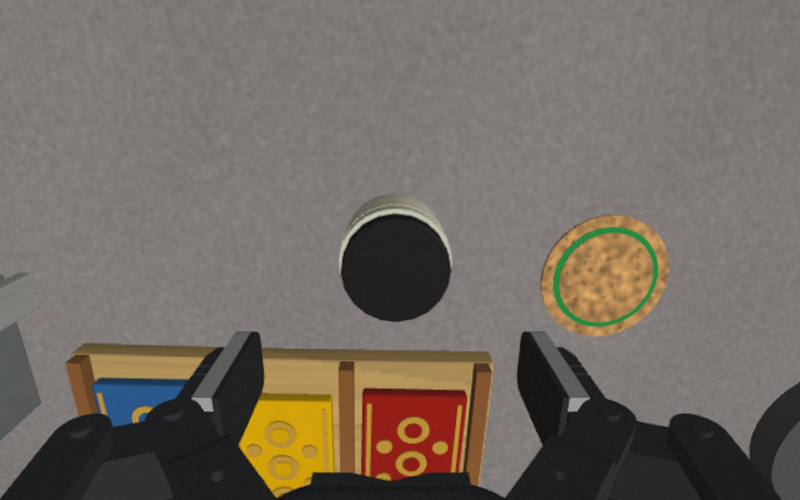

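```bash
python3 -m pendant '[[0.2,0.3,-3.5,0,0,0,8.5],[0,0,-4,0,0,0,8.5],[0,0,0,0,0,0,8.5]]'
```

```text
time_s: 10.62
ee_pos: [0.4418, 0.2467, 0.0283]
ee_rot: [0.002, 1.0, 0.006, -0.001]
force: [0.4, -0.7, -0.8]
grip_width: 0.0846
```

```bash
python3 -m pendant '[[0.3,-0.2,-2.5,0,0,0,8.5],[0.1,0,-2.2,0,0,0,8.5],[0,0,0,0,0,0,8.5]]';python3 -c "
from h import *
st();d=cam('wrist');save(d,'w8.png',None,1.25);d=cam('scene');save(d,'s8.png',(350,80,560,300),3)"
```

```text
time_s: 11.0
ee_pos: [0.4457, 0.2469, -0.0171]
ee_rot: [0.001, 1.0, 0.007, -0.001]
force: [0.3, -0.1, -0.5]
grip_width: 0.0853
t 11.0 p [ 0.4457  0.2469 -0.0171] rv [-0.004 -3.14  -0.02 ] F [ 0.3 -0.1 -0.5] g 0.0853
```

View pics/w8.png

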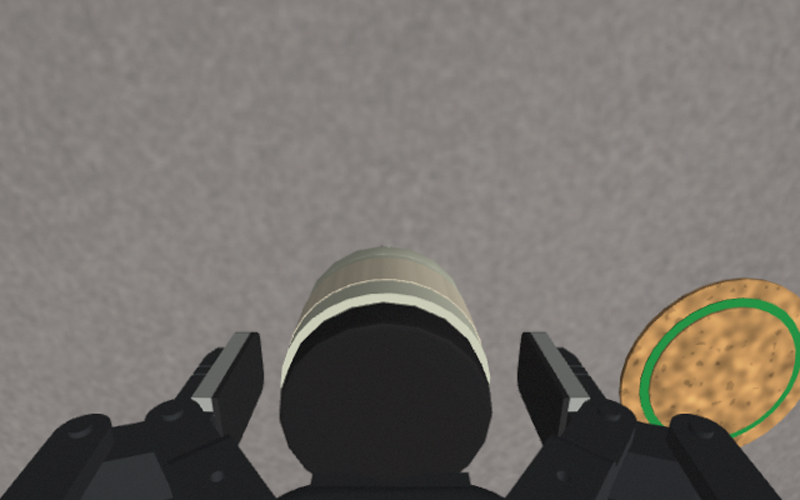

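View pics/s8.png

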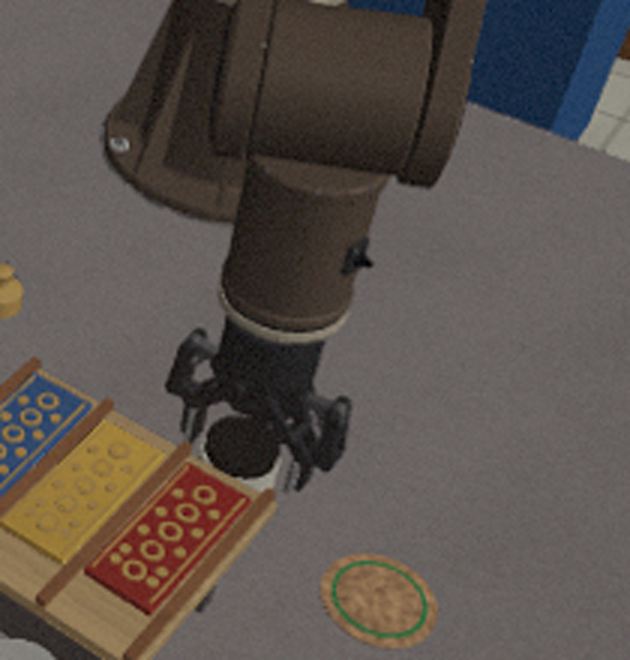

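```bash
python3 -m pendant '[[0,-0.2,-0.5,0,0,0,8.5],[0,0,0,0,0,0,6],[0,0,0,0,0,0,5],[0,0,0,0,0,0,5],[0,0,0,0,0,0,5]]' 40; python3 -m pendant '[[0,0,1.0,0,0,0,5],[0,0,2.0,0,0,0,5],[0,0,2.0,0,0,0,5],[0,0,0,0,0,0,5]]'
python3 - <<'E'
from h import *
import pickle
st();d=cam('wrist');save(d,'w9.png',None,1.25);pickle.dump(d,open('w9.pkl','wb'))
E
```

```text
time_s: 11.72
ee_pos: [0.4477, 0.2458, -0.0185]
ee_rot: [0.001, 1.0, 0.008, 0.002]
force: [0.0, -0.5, -3.8]
grip_width: 0.063
time_s: 12.22
ee_pos: [0.4473, 0.2455, 0.0339]
ee_rot: [0.001, 1.0, 0.007, 0.001]
force: [0.9, -0.1, -3.8]
grip_width: 0.0625
t 12.22 p [0.4473 0.2455 0.0339] rv [0.004 3.139 0.023] F [ 0.9 -0.1 -3.8] g 0.0625
```

View pics/w9.png

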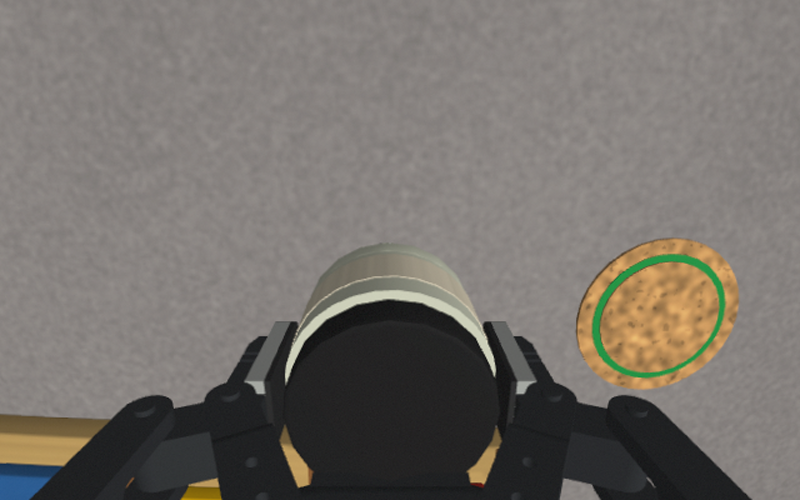

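```bash
python3 -m pendant '[[0.8,4.8,0,0,0,0,5],[0.9,4.8,0,0,0,0,5],[0.9,4.6,0,0,0,0,5],[0,0,0,0,0,0,5],[0,0,-2.0,0,0,0,5],[0,0,-1.5,0,0,0,5],[0,0,0,0,0,0,5]]'
python3 - <<'E'
from h import *
import pickle
st();d=cam('scene');save(d,'s9.png',(350,80,560,300),3)
E
```

```text
time_s: 13.15
ee_pos: [0.4701, 0.3888, -0.0085]
ee_rot: [0.002, 1.0, 0.005, -0.002]
force: [0.4, -0.5, -3.5]
grip_width: 0.0625
t 13.15 p [ 0.4701  0.3888 -0.0085] rv [-0.006 -3.137 -0.016] F [ 0.4 -0.5 -3.5] g 0.0625
```

View pics/s9.png

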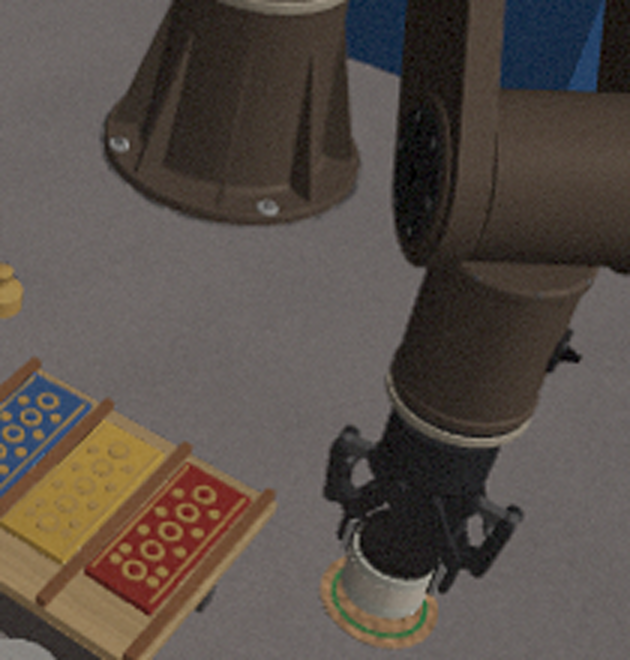

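```bash
python3 -m pendant '[[0.5,0,-0.4,0,0,0,5],[0,0,-0.3,0,0,0,5],[0,0,-0.2,0,0,0,5],[0,0,0,0,0,0,5]]' | tail -4; python3 -m pendant '[[0,0,0,0,0,0,8.5],[0,0,0,0,0,0,8.5],[0,0,0,0,0,0,8.5],[0,0,3,0,0,0,8.5],[0,0,5,0,0,0,8.5],[0,0,5,0,0,0,8.5],[0,0,5,0,0,0,8.5],[0,0,0,0,0,0,8.5]]'
python3 - <<'E'
from h import *
import pickle
st();d=cam('wrist');save(d,'w10.png',None,1.25);pickle.dump(d,open('w10.pkl','wb'))
E
```

```text
ee_pos: [0.4768, 0.389, -0.0161]
ee_rot: [0.002, 1.0, 0.006, -0.001]
force: [0.7, -0.7, -4.0]
grip_width: 0.0628
time_s: 14.7
ee_pos: [0.4766, 0.3891, 0.1704]
ee_rot: [0.002, 1.0, 0.006, -0.0]
force: [0.7, -0.5, -0.4]
grip_width: 0.0848
t 14.7 p [0.4766 0.3891 0.1704] rv [-0.007 -3.141 -0.02 ] F [ 0.7 -0.5 -0.4] g 0.0848
```

View pics/w10.png

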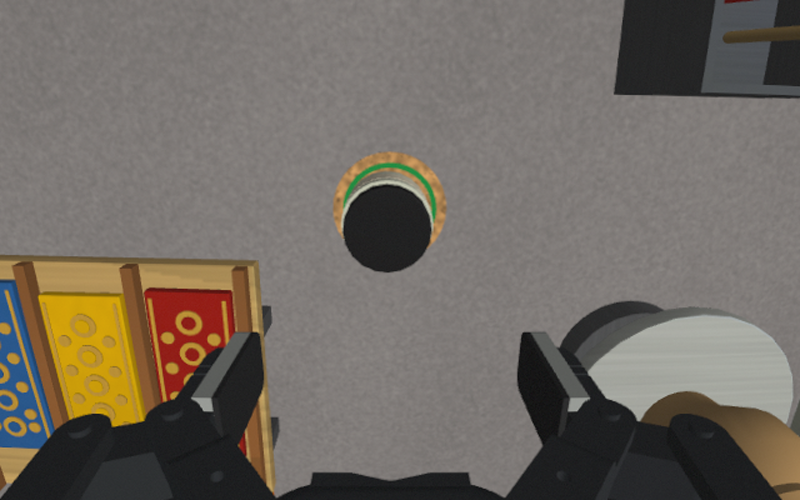

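The jar is on the mat, lid at (387,228) with the mat visible around it. Next is pushing the red plate from behind.

```bash
cat >> h.py <<'E'
def fix(yaw,pitch=0.):
    o=readout.get_obs()
    T=R.from_euler('z',yaw)*R.from_euler('y',pitch)*R.from_matrix(np.diag([-1.,1,-1]))
    print('turn needed',(T*R.from_quat(o['ee_rot']).inv()).as_rotvec().round(3))
E
python3 - <<'E'
from h import *
import pickle
st();fix(-.027)
d=pickle.load(open('top0.pkl','rb'))
c=lambda x,y:(170+x/5.7,150+y/5.7)
for n,x,y,z in [('tin',412,10,.085),('redB1',317,143,.079),('redB2',415,147,.079),('yB1',440,140,.079),('yB2',540,141,.079),('bB1',563,160,.079),('bB2',664,163,.079),('redF1',293,376,.079),('redF2',390,380,.079),('bF1',549,395,.079),('bF2',652,399,.079),('rackB1',310,70,.079),('rackB2',690,92,.079),('rackF1',280,403,.079),('rackF2',664,427,.079)]:
    print(n,at(d,*c(x,y),z).round(4))
E
```

```text
t 14.75 p [0.4755 0.3883 0.1683] rv [-0.007 -3.138 -0.017] F [0.1 0.1 0.1] g 0.0846
turn needed [-0.011 -0.003 -0.023]
tin [0.7323 0.2233 0.085 ]
redB1 [0.6511 0.275  0.079 ]
redB2 [0.6504 0.2174 0.079 ]
yB1 [0.6551 0.203  0.079 ]
yB2 [0.6563 0.1444 0.079 ]
bB1 [0.6452 0.1303 0.079 ]
bB2 [0.6452 0.071  0.079 ]
redF1 [0.512  0.2794 0.079 ]
redF2 [0.5114 0.2234 0.079 ]
bF1 [0.5053 0.1313 0.079 ]
bF2 [0.5048 0.0719 0.079 ]
rackB1 [0.6954 0.2821 0.079 ]
rackB2 [0.6888 0.0576 0.079 ]
rackF1 [0.496  0.2858 0.079 ]
rackF2 [0.4886 0.0643 0.079 ]
```

```bash
python3 -m pendant '[[5,-3.3,0,0,0,-0.023,4],[5,-3.3,0,-0.01,0,0,0],[5,-3.3,0,0,0,0,0],[5,-3.3,0,0,0,0,0],[0.4,-0.4,-4,0,0,0,0],[0,0,-4,0,0,0,0],[0,0,0,0,0,0,0]]'
python3 - <<'E'
from h import *
import pickle
st();fix(-.027);d=cam('wrist');save(d,'w11.png',None,1.25);pickle.dump(d,open('w11.pkl','wb'))
E
```

```text
time_s: 15.62
ee_pos: [0.6803, 0.2451, 0.0755]
ee_rot: [0.013, 1.0, -0.002, -0.007]
force: [-0.0, -0.1, -0.2]
grip_width: 0.0001
t 15.62 p [0.6803 0.2451 0.0755] rv [-0.042 -3.127  0.006] F [-0.  -0.1 -0.2] g 0.0001
turn needed [ 0.003 -0.014 -0.   ]
```

View pics/w11.png

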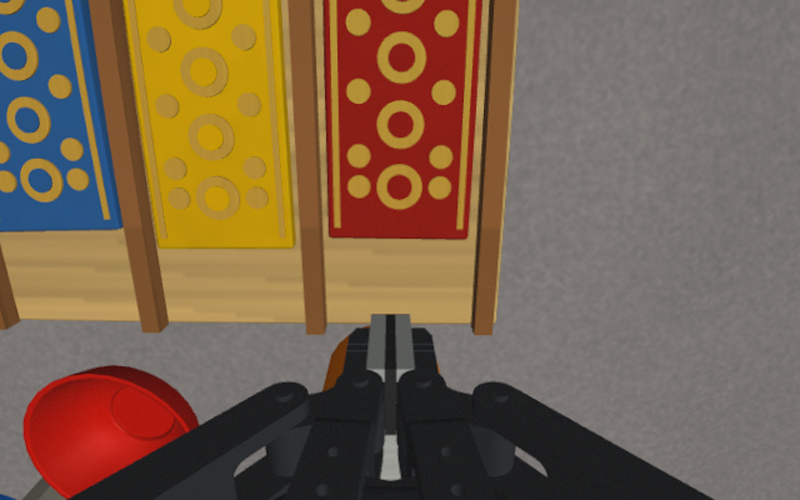

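```bash
python3 -m pendant '[[-0.2,0.4,-2,0,-0.014,0,0],[0,0,-1.4,0,0,0,0],[0,0,0,0,0,0,0]]'|tail -4; python3 -m pendant '[[0,0,-0.3,0,0,0,0],[0,0,0,0,0,0,0]]'|tail -4
python3 - <<'E'
from h import *
import pickle
st();fix(-.027);d=cam('wrist');save(d,'w12.png',None,1.25);d=cam('scene');save(d,'s12.png',(290,180,480,320),4)
E
```

```text
ee_pos: [0.6812, 0.2512, 0.0468]
ee_rot: [0.013, 1.0, -0.001, 0.003]
force: [0.7, -0.5, -0.1]
grip_width: 0.0001
ee_pos: [0.6825, 0.2516, 0.0456]
ee_rot: [0.013, 1.0, -0.0, 0.004]
force: [-0.6, 0.4, -0.6]
grip_width: -0.0003
t 16.3 p [0.6825 0.2516 0.0456] rv [ 4.000e-02  3.133e+00 -1.000e-03] F [-0.6  0.4 -0.6] g -0.0003
turn needed [ 0.001  0.009 -0.002]
```

View pics/w12.png

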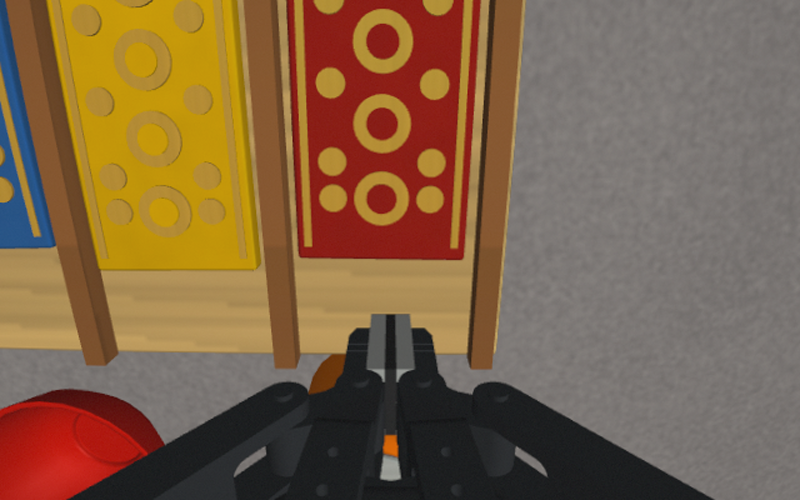

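View pics/s12.png

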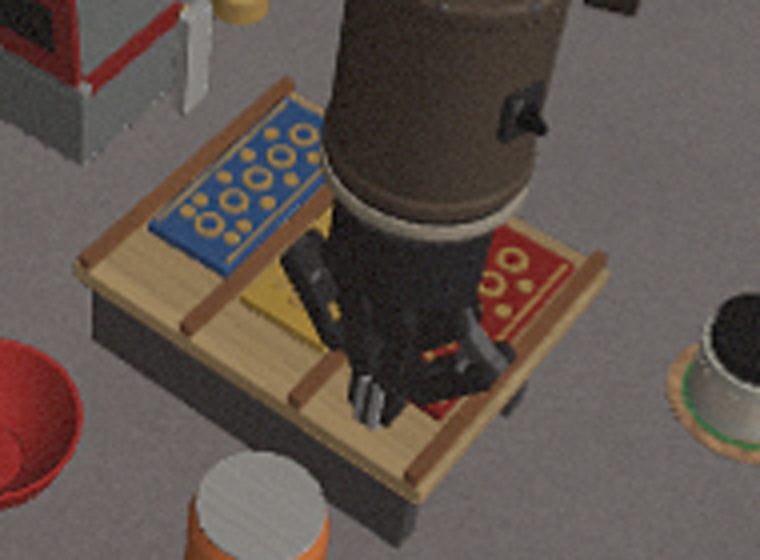

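```bash
python3 -m pendant '[[-0.3,0,-0.3,0,0.01,0,0],[0,0,0,0,0,0,0]]'|tail -4; python3 -c "
from h import *
o=st();print(o['joint_positions'].round(3),o['joint_efforts'].round(2),o['wrist_torque'].round(2))";python3 -m pendant '[[0,0,-0.4,0,0,0,0],[0,0,0,0,0,0,0]]'|tail -4; python3 -c "
from h import *
o=st();print(o['joint_positions'].round(3),o['joint_efforts'].round(2),o['wrist_torque'].round(2))"
```

```text
ee_pos: [0.6796, 0.2516, 0.043]
ee_rot: [0.013, 1.0, -0.0, -0.001]
force: [0.2, -0.8, -0.1]
grip_width: -0.0002
t 16.65 p [0.6796 0.2516 0.043 ] rv [-0.04 -3.14  0.  ] F [ 0.2 -0.8 -0.1] g -0.0002
[ 0.313  0.737  1.521  0.     0.884 -1.233] [ 2.0000e-02 -1.1301e+02 -3.7340e+01  6.0000e-02  1.0000e-01 -5.0000e-02] [-0.03  0.01 -0.07]
ee_pos: [0.6796, 0.2516, 0.0386]
ee_rot: [0.013, 1.0, -0.0, -0.001]
force: [0.2, -1.2, 0.4]
grip_width: 0.0005
t 16.9 p [0.6796 0.2516 0.0386] rv [-0.04 -3.14  0.  ] F [ 0.2 -1.2  0.4] g 0.0005
[ 0.313  0.743  1.523  0.     0.877 -1.233] [-2.0000e-02 -1.1309e+02 -3.7050e+01  0.0000e+00 -1.0000e-01 -0.0000e+00] [0.   0.01 0.06]
```

```bash
python3 -m pendant '[[-1,0,0,0,0,0,0],[-0.8,0,0,0,0,0,0],[-1,0,0,0,0,0,0],[-1,0,0,0,0,0,0],[0,0,0,0,0,0,0]]'
python3 - <<'E'
from h import *
import pickle
st();fix(-.027);d=cam('wrist');save(d,'w13.png',None,1.25)
E
```

```text
time_s: 17.52
ee_pos: [0.6383, 0.2516, 0.0388]
ee_rot: [0.013, 1.0, -0.0, -0.001]
force: [0.5, 0.3, -0.1]
grip_width: 0.0001
t 17.52 p [0.6383 0.2516 0.0388] rv [-0.04 -3.14  0.  ] F [ 0.5  0.3 -0.1] g 0.0001
turn needed [ 0.    -0.001 -0.002]
```

View pics/w13.png

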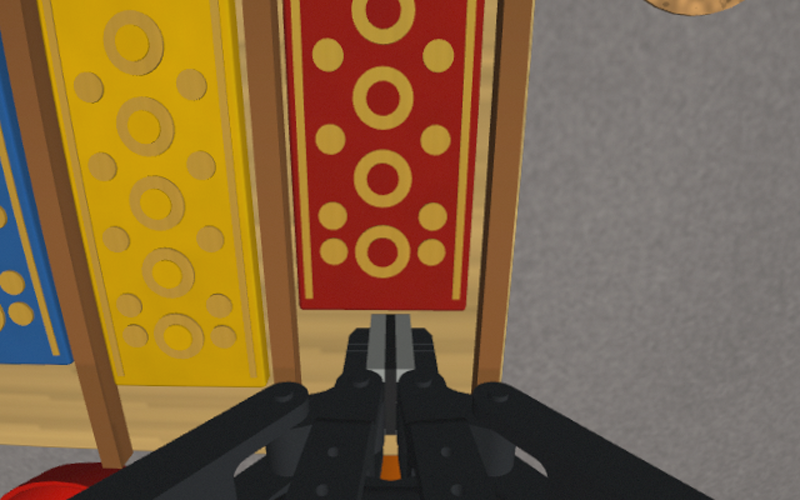

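```bash
python3 -m pendant '[[-0.9,0.05,0,0,0,0,0],[-0.9,0.03,0,0,0,0,0],[-0.9,0.03,0,0,0,0,0],[-0.7,0,0,0,0,0,0],[0,0,0,0,0,0,0],[1.0,0,0,0,0,0,0],[0,0,4,0,0,0,0],[0,0,5,0,0,0,0]]'
python3 - <<'E'
from h import *
import pickle
st();fix(-.027);d=cam('wrist');save(d,'w14.png',None,1.25);d=cam('scene');save(d,'s14.png',(290,150,480,310),4)
E
```

```text
time_s: 18.58
ee_pos: [0.6123, 0.2519, 0.1271]
ee_rot: [0.013, 1.0, -0.001, -0.003]
force: [0.2, -0.1, 0.2]
grip_width: -0.0001
t 18.57 p [0.6123 0.2519 0.1271] rv [-0.04  -3.135  0.004] F [ 0.2 -0.1  0.2] g -0.0001
turn needed [ 0.002 -0.007 -0.001]
```

View pics/w14.png

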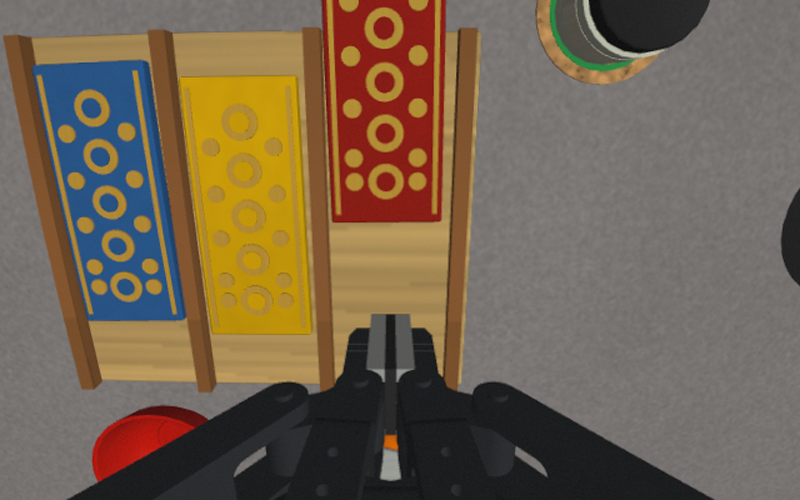

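View pics/s14.png

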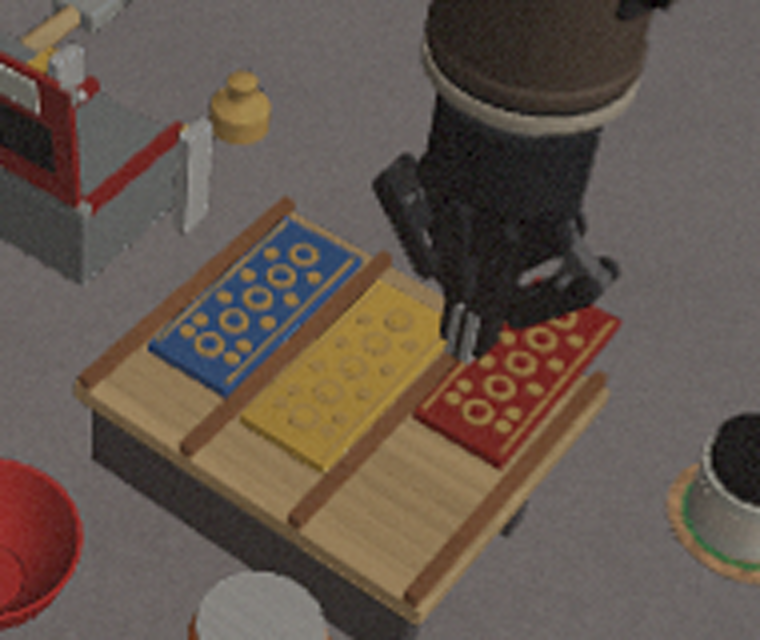

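```bash
python3 -m pendant '[[-4.8,0.1,0,0,0,0,8.5],[-4.8,0.1,0,0,0,0,8.5],[-4.4,0.1,0,0,0,0,8.5],[0,0,0,0,0,0,8.5]]'|tail -4
python3 - <<'E'
from h import *
import pickle
st();fix(-.027);d=cam('wrist');save(d,'w15.png',None,1.25);pickle.dump(d,open('w15.pkl','wb'))
E
```

```text
ee_pos: [0.4756, 0.256, 0.132]
ee_rot: [0.014, 1.0, 0.001, 0.002]
force: [0.9, 0.2, 0.3]
grip_width: 0.0723
t 19.18 p [0.4756 0.256  0.132 ] rv [4.300e-02 3.137e+00 3.000e-03] F [0.9 0.2 0.3] g 0.0723
turn needed [-0.002  0.005  0.   ]
```

View pics/w15.png

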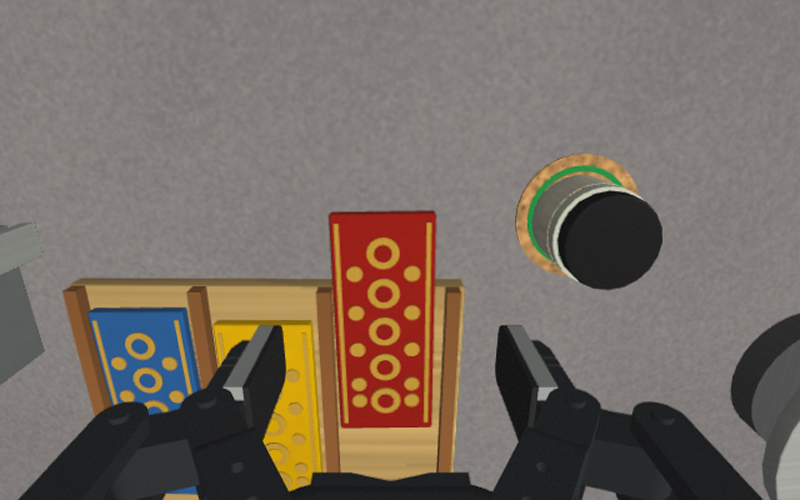

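```bash
python3 - <<'E'
from h import *
import pickle
d=pickle.load(open('w15.pkl','rb'))
for n,u,v,z in [('pF1',330,213,.078),('pF2',436,213,.078),('rL',463,281,.07),('rR',75,280,.07)]: print(n,at(d,u/1.25,v/1.25,z).round(4))
E
python3 -m pendant '[[-0.3,0,-5,0,0,0,8.5],[0,0,-3,0,0,0,8.5],[0,0,0,0,0,0,8.5]]'|tail -4;python3 - <<'E'
from h import *
st();fix(-.027);d=cam('wrist');save(d,'w16.png',None,1.25)
E
```

```text
pF1 [0.4513 0.2237 0.078 ]
pF2 [0.4528 0.2803 0.078 ]
rL [0.4959 0.2971 0.07  ]
rR [0.4893 0.067  0.07  ]
ee_pos: [0.4799, 0.2574, 0.0507]
ee_rot: [0.014, 1.0, 0.002, 0.006]
force: [0.8, 0.0, 0.3]
grip_width: 0.085
t 19.6 p [0.4799 0.2574 0.0507] rv [0.044 3.13  0.007] F [0.8 0.  0.3] g 0.085
turn needed [-0.005  0.011  0.001]
```

View pics/w16.png

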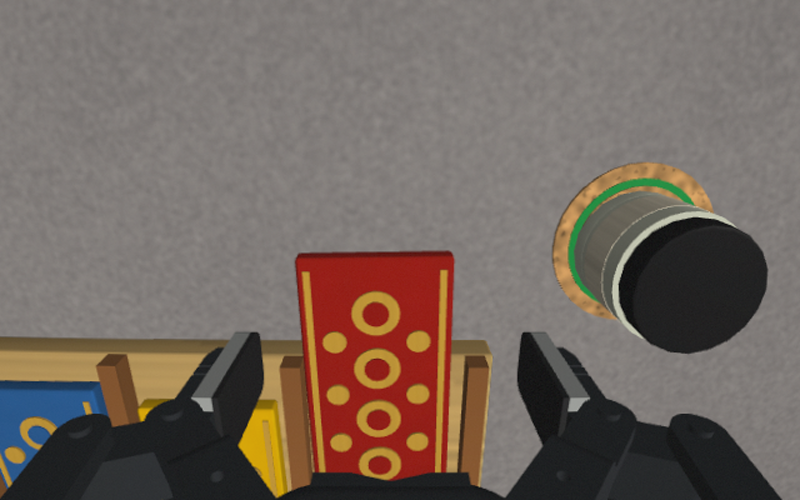

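```bash
python3 -m pendant '[[-0.9,-0.5,0,-0.005,0.011,0,8.5],[0,0,-1,0,0,0,8.5],[0,0,0,0,0,0,8.5]]'|tail -4;python3 - <<'E'
from h import *
st();fix(-.027)
E
```

```text
ee_pos: [0.4733, 0.2531, 0.0438]
ee_rot: [0.014, 1.0, 0.001, 0.002]
force: [-0.3, -0.5, 0.1]
grip_width: 0.0851
t 20.02 p [0.4733 0.2531 0.0438] rv [4.500e-02 3.137e+00 2.000e-03] F [-0.3 -0.5  0.1] g 0.0851
turn needed [-0.001  0.005  0.002]
```

```bash
python3 -m pendant '[[-0.3,-0.1,-1,0,0.004,0,8.5],[-0.1,0,-1,0,0.003,0,8.5],[-0.1,0,-0.9,0,0.003,0,8.5],[0,0,0,0,0,0,8.5]]'|tail -4;python3 - <<'E'
from h import *
st();fix(-.027);d=cam('wrist');save(d,'w17.png',None,1.25);d=cam('scene');save(d,'s17.png',(290,150,480,310),4)
E
```

```text
ee_pos: [0.468, 0.2521, 0.0128]
ee_rot: [0.014, 1.0, 0.001, -0.003]
force: [0.5, 0.4, 0.7]
grip_width: 0.0853
t 20.52 p [0.468  0.2521 0.0128] rv [-4.500e-02 -3.135e+00 -2.000e-03] F [0.5 0.4 0.7] g 0.0853
turn needed [-0.002 -0.006  0.002]
```

View pics/w17.png

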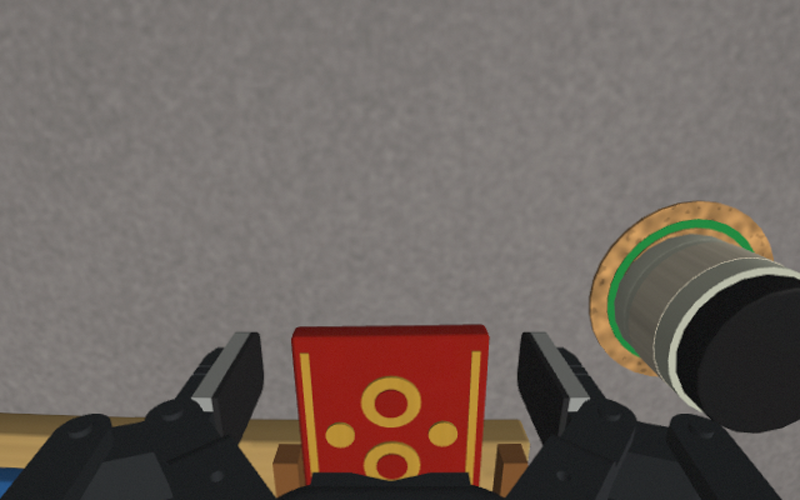

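View pics/s17.png

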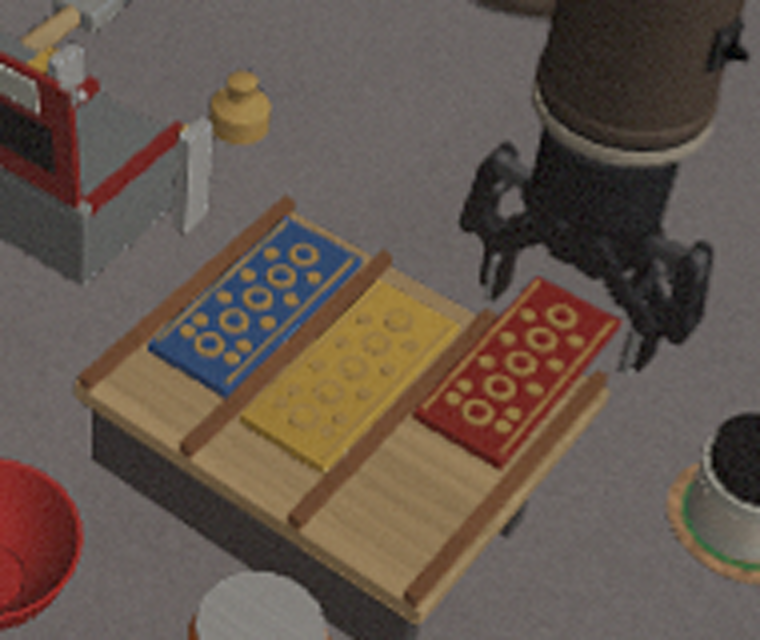

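```bash
python3 -m pendant '[[0.4,0,-0.4,0,-0.006,0,8.5],[0,0,0,0,0,0,7],[0,0,0,0,0,0,6],[0,0,0,0,0,0,5],[0,0,0,0,0,0,5],[0,0,0,0,0,0,5]]' 70|tail -4;python3 - <<'E'
from h import *
st();fix(-.027);d=cam('wrist');save(d,'w18.png',None,1.25)
E
```

```text
ee_pos: [0.4734, 0.2526, 0.0103]
ee_rot: [0.014, 1.0, 0.001, 0.002]
force: [0.5, -0.4, 1.3]
grip_width: 0.0572
t 21.38 p [0.4734 0.2526 0.0103] rv [0.045 3.138 0.004] F [ 0.5 -0.4  1.3] g 0.0572
turn needed [-0.003  0.003  0.002]
```

View pics/w18.png

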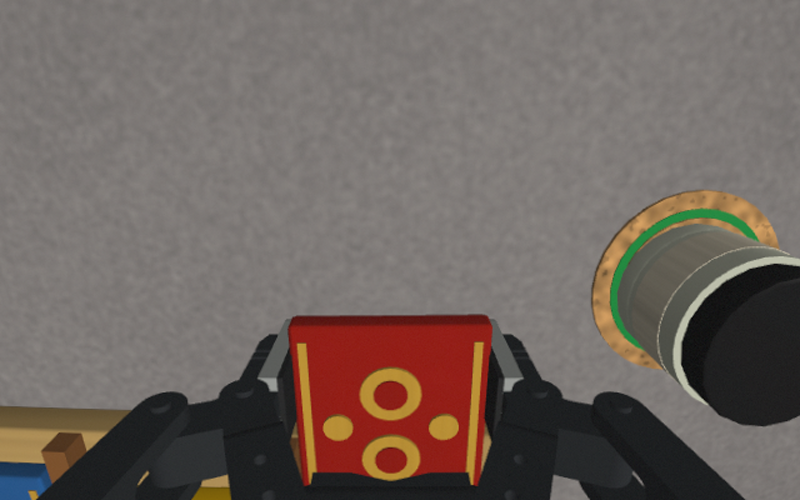

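```bash
python3 -m pendant '[[0,0,1.0,0,0,0,5],[0,0,2,0,0,0,5],[0,0,3,0,0,0,5],[0,0,3,0,0,0,5],[0,0,3,0,0,0,5],[0,0,0,0,0,0,5]]' 80|tail -4;python3 - <<'E'
from h import *
st();fix(-.027);d=cam('wrist');save(d,'w19.png',None,1.25);d=cam('scene');save(d,'s19.png',(150,80,480,320),2.4)
E
```

```text
ee_pos: [0.4726, 0.2523, 0.136]
ee_rot: [0.014, 1.0, 0.001, 0.001]
force: [1.1, 0.3, -1.3]
grip_width: 0.0563
t 22.18 p [0.4726 0.2523 0.136 ] rv [0.045 3.139 0.004] F [ 1.1  0.3 -1.3] g 0.0563
turn needed [-0.002  0.002  0.002]
```

View pics/w19.png

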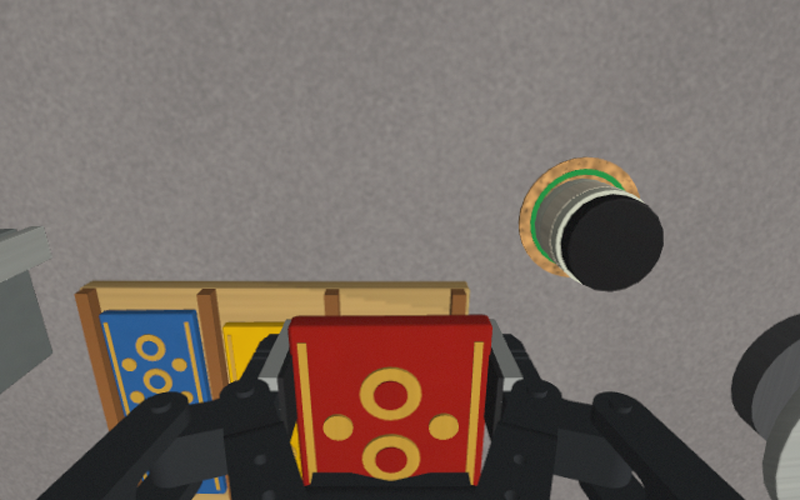

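View pics/s19.png

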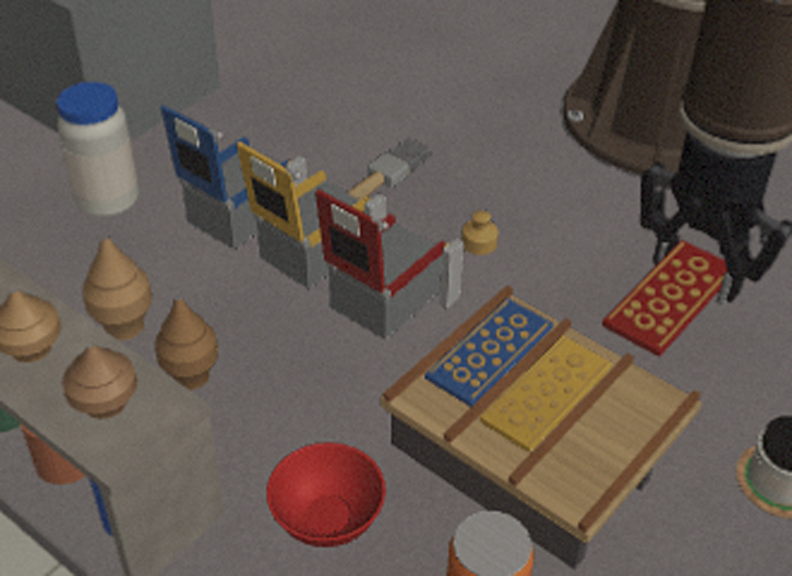

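Plate is held level. I'll move right and up so the wrist camera sees the cradles beside the plate.

```bash
python3 -m pendant '[[0,-4,2.5,0,0,0,5],[0,-5,2.5,0,0,0,5],[0,-5,2.5,0,0,0,5],[0,-5,1,0,0,0,5],[0,0,0,0,0,0,5]]'|tail -4;python3 - <<'E'
from h import *
import pickle
st();fix(-.027);d=cam('wrist');save(d,'w20.png',None,1.25);save(d,'w20b.png',(0,130,290,390),2.7);pickle.dump(d,open('w20.pkl','wb'))
E
```

```text
ee_pos: [0.4673, 0.0558, 0.2154]
ee_rot: [0.013, 1.0, -0.001, -0.005]
force: [-0.3, 0.0, -2.0]
grip_width: 0.0566
t 22.9 p [0.4673 0.0558 0.2154] rv [-4.200e-02 -3.132e+00  3.000e-03] F [-0.3  0.  -2. ] g 0.0566
turn needed [ 0.002 -0.01  -0.   ]
```

View pics/w20.png

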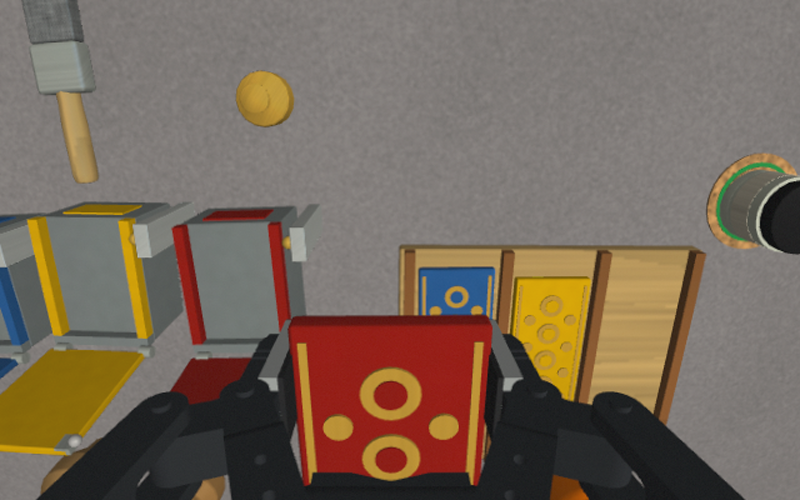

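View pics/w20b.png

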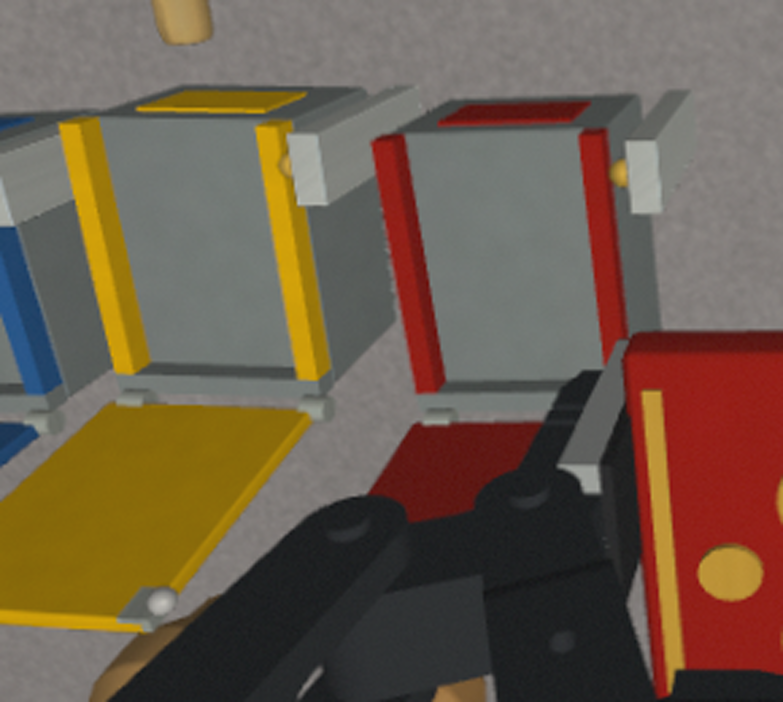

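```bash
cat > fit.py <<'E'
from h import *
import pickle
from scipy.optimize import least_squares
def fit(d,pts,x0):
    def f(q):
        c,s=np.cos(q[2]),np.sin(q[2]);e=[]
        for (X,Y,Z),(u,v) in pts:
            e+=list(proj(d,[q[0]+c*X-s*Y,q[1]+s*X+c*Y,Z])-[u,v])
        return np.array(e)
    r=least_squares(f,x0,loss='soft_l1');print(r.x.round(4),'res',f(r.x).round(1));return r.x
E
python3 - <<'E'
from fit import *
d=pickle.load(open('w20.pkl','rb'));c=lambda x,y:(x/2.7,130+y/2.7)
W=[(-.048,-.041,.07),(-.048,-.033,.07),(.052,-.041,.07),(.052,-.033,.07),(-.048,.033,.07),(-.048,.041,.07)]
P=[(-.049,.052,.084),(-.049,.063,.084),(-.023,.063,.084),(-.023,.052,.084)]
red=list(zip(W+P,[c(*p) for p in [(375,143),(406,137),(416,393),(444,390),(582,135),(607,132),(627,142),(659,141),(663,212),(633,213)]]))
fit(d,red,[.52,-.07,0])
W2=W+[(.052,.033,.07),(.052,.041,.07)]
yel=list(zip(W2+P,[c(*p) for p in [(63,127),(97,121),(117,375),(149,370),(258,128),(288,125),(300,380),(330,377),(290,138),(319,134),(327,204),(297,206)]]))
fit(d,yel,[.51,-.19,0])
t=pickle.load(open('top0.pkl','rb'));c=lambda x,y:(300+x/4.8,175+y/4.8)
# top: -y is right
T=[(.052,.041,.07),(-.048,.041,.07),(.052,-.041,.07),(-.048,-.041,.07),(.052,.033,.07),(.052,-.033,.07),(-.036,.0575,.084)]
fit(t,list(zip(T,[c(*p) for p in [(79,133),(76,281),(197,134),(192,280),(91,134),(187,134),(51,253)]])),[.52,-.07,0])
fit(t,list(zip(T,[c(*p) for p in [(250,145),(242,293),(371,152),(361,299),(262,147),(359,152),(219,266)]])),[.52,-.19,0])
fit(t,list(zip(T,[c(*p) for p in [(415,143),(415,293),(536,145),(536,293),(428,144),(525,146),(395,266)]])),[.52,-.3,0])
E
```

```text
[ 0.5186 -0.0693 -0.002 ] res [-0.2 -1.3 -3.5  0.7  1.2 -0.3 -1.6  0.7  0.  -0.3 -0.8  0.6  0.1 -0.6
  0.4 -0.5  1.2  0.5  0.5  0.4]
[ 0.511  -0.1862 -0.0391] res [-0.2 -1.1 -5.1  1.2  1.4 -0.5 -3.3  1.6  0.3 -0.8 -2.7  0.3  1.1 -0.4
 -2.5  0.9 -0.3 -1.7  0.6 -0.1  1.7  1.   1.4  0.1]
[ 0.516  -0.0727  0.0041] res [-0.   0.  -0.2 -1.1  0.   0.4  0.6 -0.2 -0.1 -0.1 -0.3  0.4  0.   0.4]
[ 0.5085 -0.1895 -0.0435] res [ 0.2  0.2  0.  -0.9 -0.4  0.5  0.2 -0.3  0.1 -0.1 -0.3  0.3  0.2  0.1]
[ 0.5149 -0.3065  0.0014] res [ 0.3  0.3  0.3 -1.2 -0.2  0.5  0.1 -0.4 -0.   0.1 -0.3  0.3 -0.1  0.1]
```

Run:
```python
from fit import *
d=pickle.load(open('w20.pkl','rb'));c=lambda x,y:(x/2.7,130+y/2.7)
p=np.array([.4673,.0558,.2154])
for u,v in [(291,322),(491,322),(391,322)]: print((at(d,u/1.25,v/1.25,p[2]+.0677)-p).round(4))
for u,v in [(303,484),(480,484)]: print((at(d,u/1.25,v/1.25,p[2]+.0677)-p).round(4))
W=[(-.048,-.041,.07),(.052,-.041,.07),(-.048,.041,.07)]
P=[(-.049,.052,.084),(-.049,.063,.084),(-.023,.063,.084),(-.023,.052,.084)]
red=list(zip(W+P,[c(*p) for p in [(375,143),(416,393),(607,132),(627,142),(659,141),(663,212),(633,213)]]))
fit(d,red,[.52,-.07,0])
yel=list(zip(W+[(.052,.041,.07)]+P,[c(*p) for p in [(63,127),(117,375),(288,125),(330,377),(290,138),(319,134),(327,204),(297,206)]]))
fit(d,yel,[.51,-.19,0])
fix(0)
```

```text
[-0.0218 -0.028   0.0677]
[-0.0204  0.0279  0.0677]
[-0.0212 -0.      0.0677]
[ 0.0364 -0.03    0.0677]
[0.0378 0.0272 0.0677]
[ 0.5188 -0.0696 -0.0022] res [-0.5 -1.1  0.9 -0.2 -1.2  0.8 -0.2 -0.4  0.1 -0.3  0.9  0.7  0.1  0.6]
[ 0.5113 -0.1863 -0.0329] res [-0.3 -0.5  1.8 -0.  -3.   0.4 -2.2  0.9 -0.7 -1.8  0.2 -0.2  1.5  0.9
  1.2  0.1]
turn needed [ 0.001 -0.01   0.026]
```

```bash
python3 -m pendant '[[-0.4,-4,0,0,0,0.013,5],[-0.5,-4.2,0,0,0,0.013,5],[-0.5,-4.2,0,0,-0.01,0,5],[0,0,0,0,0,0,5],[0,0,-3,0,0,0,5],[0,0,0,0,0,0,5]]'|tail -4;python3 - <<'E'
from h import *
st();fix(0)
E
```

```text
ee_pos: [0.4512, -0.0639, 0.179]
ee_rot: [-0.003, 1.0, 0.001, -0.004]
force: [0.4, 0.2, -0.6]
grip_width: 0.0563
t 23.7 p [ 0.4512 -0.0639  0.179 ] rv [ 9.000e-03 -3.133e+00 -3.000e-03] F [ 0.4  0.2 -0.6] g 0.0563
turn needed [-0.002 -0.008 -0.006]
```

```bash
python3 -m pendant '[[-0.3,-0.45,-2,0,-0.008,-0.005,5],[0,0,-2,0,0,0,5],[0,0,-2,0,0,0,5],[0,0,-2,0,0,0,5],[0,0,0,0,0,0,5]]'|tail -4;python3 - <<'E'
from h import *
st();fix(0);d=cam('scene');save(d,'s21.png',(200,110,400,260),4);d=cam('wrist');save(d,'w21.png',None,1.25)
E
```

```text
ee_pos: [0.4509, -0.0635, 0.0994]
ee_rot: [-0.003, 1.0, 0.001, 0.0]
force: [0.0, -0.0, -2.3]
grip_width: 0.0559
t 24.32 p [ 0.4509 -0.0635  0.0994] rv [-0.011  3.141  0.004] F [ 0.  -0.  -2.3] g 0.0559
turn needed [-0.002  0.001 -0.007]
```

View pics/s21.png

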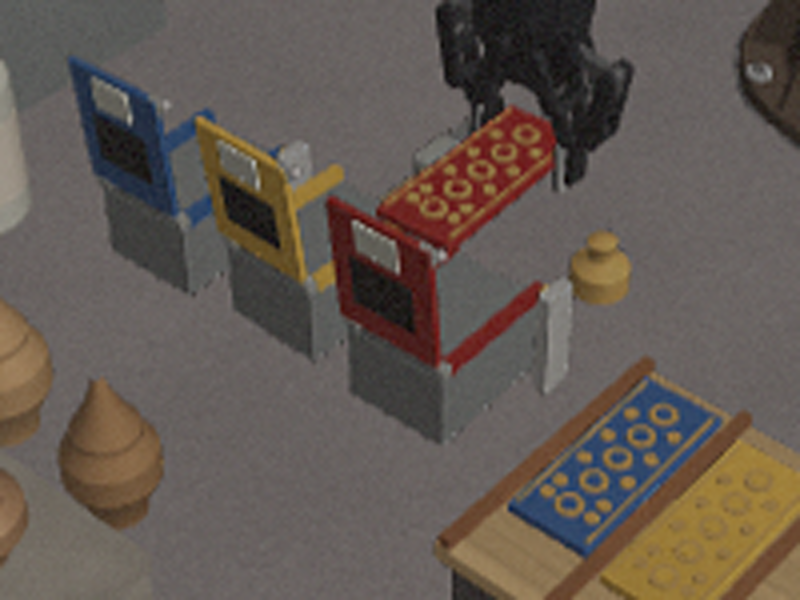

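View pics/w21.png

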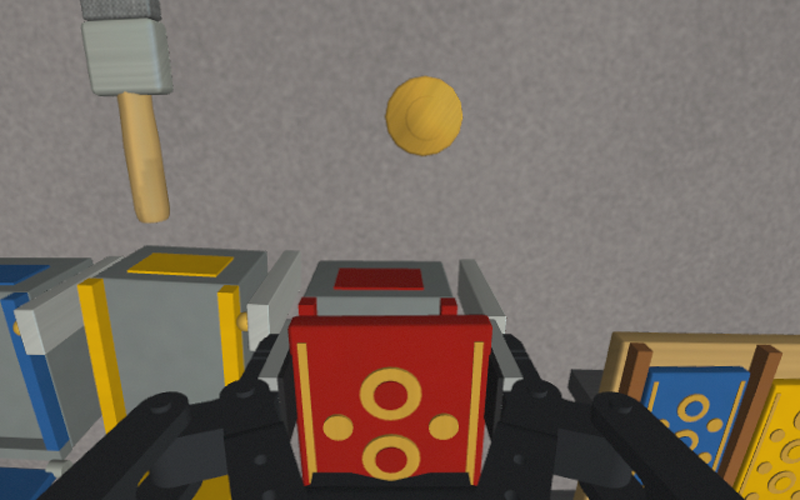

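Run:
```python
from h import *
import pickle
d=cam('wrist');pickle.dump(d,open('w21.pkl','wb'));o=st()
for u in (300,317,441,457): print((at(d,u/1.25,301/1.25,.07)).round(4))
print((at(d,391/1.25,322/1.25,o['ee_pos'][2]+.068)-o['ee_pos']).round(4))
```

```text
t 24.48 p [ 0.4522 -0.0642  0.1008] rv [-1.000e-02  3.138e+00  3.000e-03] F [-0.4 -0.6 -1.4] g 0.0565
[ 0.4694 -0.111   0.07  ]
[ 0.4693 -0.1022  0.07  ]
[ 0.4689 -0.0385  0.07  ]
[ 0.4689 -0.0303  0.07  ]
[-0.0226 -0.0007  0.068 ]
```

```bash
python3 -m pendant '[[-0.3,-0.6,0,0,0,-0.006,5],[0,0,0,0,0,0,5]]'|tail -4
```

```text
ee_pos: [0.4498, -0.0706, 0.1021]
ee_rot: [-0.0, 1.0, 0.001, 0.003]
force: [0.2, -0.5, -1.0]
grip_width: 0.0561
```

```bash
python3 -m pendant '[[-0.4,0.05,0,0,0.004,0,5],[0,0,0,0,0,0,5],[0,0,-2,0,0,0,5],[0,0,-2,0,0,0,5],[0,0,-1.5,0,0,0,5],[0,0,0,0,0,0,5]]'|tail -4;python3 - <<'E'
from h import *
import pickle
st();fix(0);d=cam('scene');save(d,'s22.png',(200,110,400,260),4);d=cam('wrist');save(d,'w22.png',None,1.25);pickle.dump(d,open('w22.pkl','wb'))
E
```

```text
ee_pos: [0.4463, -0.0704, 0.0468]
ee_rot: [0.0, 1.0, 0.0, 0.002]
force: [-0.4, -1.0, -1.3]
grip_width: 0.0562
t 25.48 p [ 0.4463 -0.0704  0.0468] rv [1.000e-03 3.138e+00 1.000e-03] F [-0.4 -1.  -1.3] g 0.0562
turn needed [-0.001  0.004  0.   ]
```

View pics/w22.png

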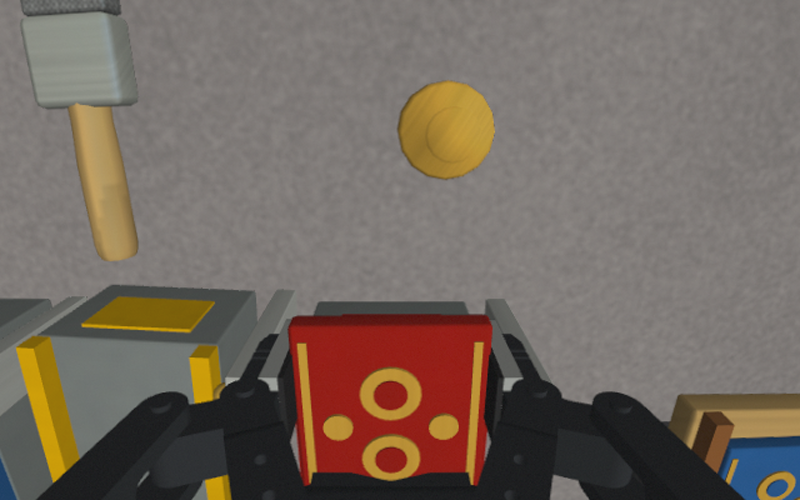

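View pics/s22.png

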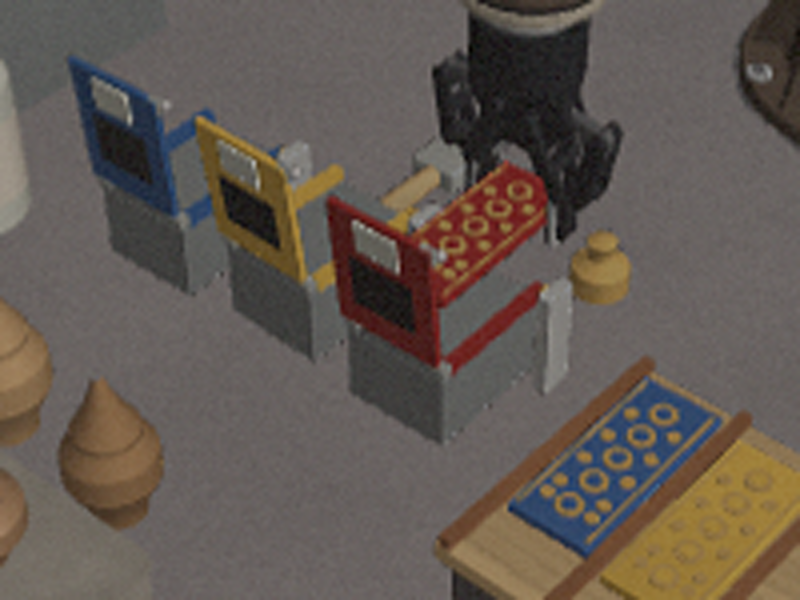

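```bash
python3 -m pendant '[[0,0,-1.2,0,0,0,5],[0,0,-1.2,0,0,0,5],[0,0,-1.0,0,0,0,5],[0,0,0,0,0,0,5]]'|tail -4; python3 -m pendant '[[0,0,-0.5,0,0,0,5],[0,0,0,0,0,0,5]]'|tail -4;python3 - <<'E'
from h import *
import pickle
st();fix(0);d=cam('scene');save(d,'s23.png',(200,110,400,260),4)
E
```

```text
ee_pos: [0.4478, -0.0707, 0.0123]
ee_rot: [0.0, 1.0, -0.0, 0.004]
force: [0.1, 1.1, -1.6]
grip_width: 0.0568
ee_pos: [0.4478, -0.0708, 0.007]
ee_rot: [0.0, 1.0, -0.0, 0.003]
force: [0.4, 0.1, -1.2]
grip_width: 0.0564
t 26.32 p [ 0.4478 -0.0708  0.007 ] rv [ 1.000e-03  3.135e+00 -0.000e+00] F [ 0.4  0.1 -1.2] g 0.0564
turn needed [0.    0.007 0.   ]
```

View pics/s23.png

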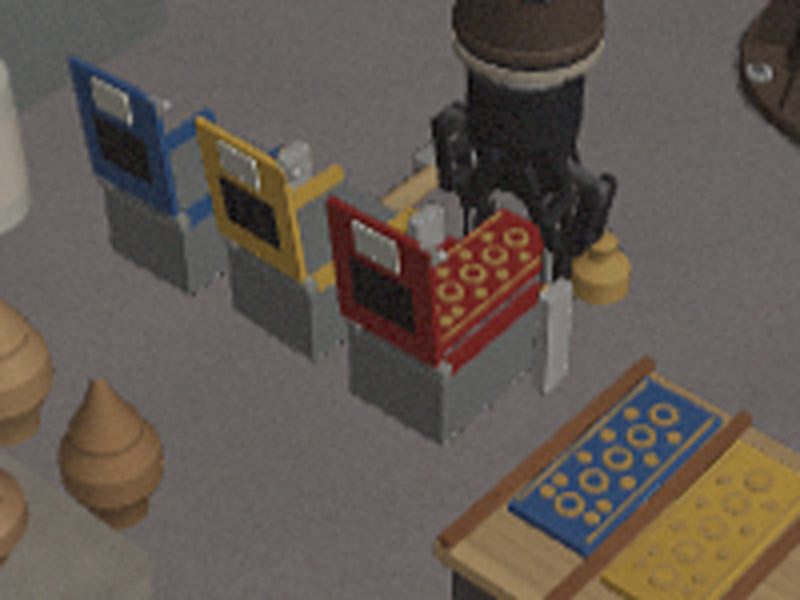

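```bash
for i in 1 2 3; do python3 -m pendant '[[0,0,-0.3,0,0.002,0,5],[0,0,0,0,0,0,5]]'|sed -n 2,4p;done
```

```text
ee_pos: [0.4483, -0.0709, 0.0043]
ee_rot: [0.0, 1.0, -0.0, 0.003]
force: [0.9, -0.4, -1.4]
ee_pos: [0.4484, -0.0709, 0.0012]
ee_rot: [0.0, 1.0, -0.0, 0.002]
force: [-0.8, -0.1, -1.5]
ee_pos: [0.4484, -0.0709, -0.001]
ee_rot: [0.0, 1.0, -0.0, 0.001]
force: [-2.7, 2.3, 17.4]
```

```bash
python3 -m pendant '[[0,0,0.1,0,0,0,5],[0,0,0,0,0,0,5]]'|sed -n 2,4p;for i in 1 2 3; do python3 -m pendant '[[0.15,0,0,0,0,0,5],[0,0,0,0,0,0,5]]'|sed -n 2,4p;done
```

```text
ee_pos: [0.4485, -0.0709, 0.0002]
ee_rot: [0.0, 1.0, -0.0, 0.001]
force: [0.2, -0.0, -2.0]
ee_pos: [0.4501, -0.0709, 0.0001]
ee_rot: [0.0, 1.0, -0.0, 0.001]
force: [0.9, 0.2, 1.2]
ee_pos: [0.4515, -0.0708, -0.0]
ee_rot: [0.0, 1.0, -0.0, 0.001]
force: [0.6, 1.3, 2.5]
ee_pos: [0.4514, -0.0707, -0.0001]
ee_rot: [0.0, 1.0, 0.0, -0.0]
force: [0.3, -0.1, 4.7]
```

```bash
for i in 1 2; do python3 -m pendant '[[0.2,0,0,0,0,0,5],[0,0,0,0,0,0,5]]'|sed -n 2,4p;done; python3 -c "
from h import *
d=cam('wrist');save(d,'w24.png',None,1.25);d=cam('scene');save(d,'s24.png',(200,110,400,260),4)"
```

```text
ee_pos: [0.4512, -0.0706, -0.0001]
ee_rot: [0.0, 1.0, 0.0, -0.002]
force: [1.1, -0.2, 4.6]
ee_pos: [0.451, -0.0705, -0.0001]
ee_rot: [0.001, 1.0, 0.001, -0.004]
force: [1.4, 1.1, 4.6]
```

View pics/s24.png

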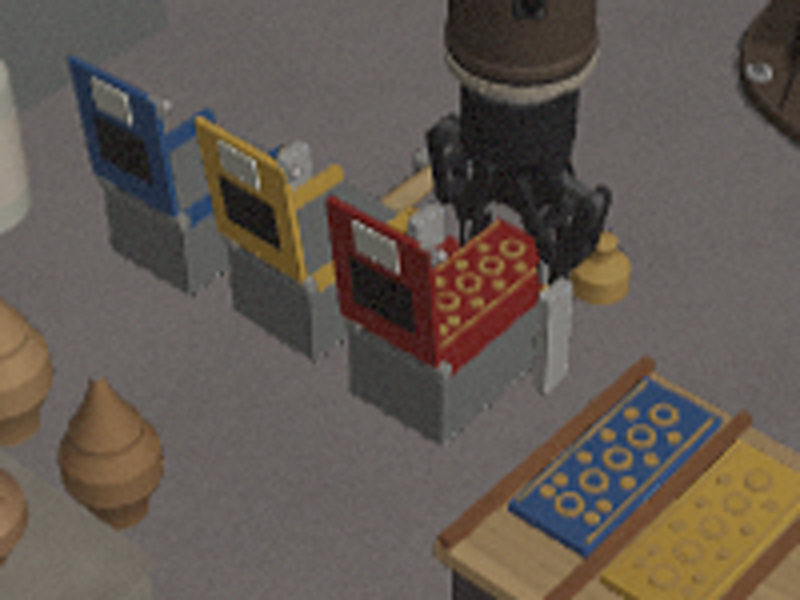

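View pics/w24.png

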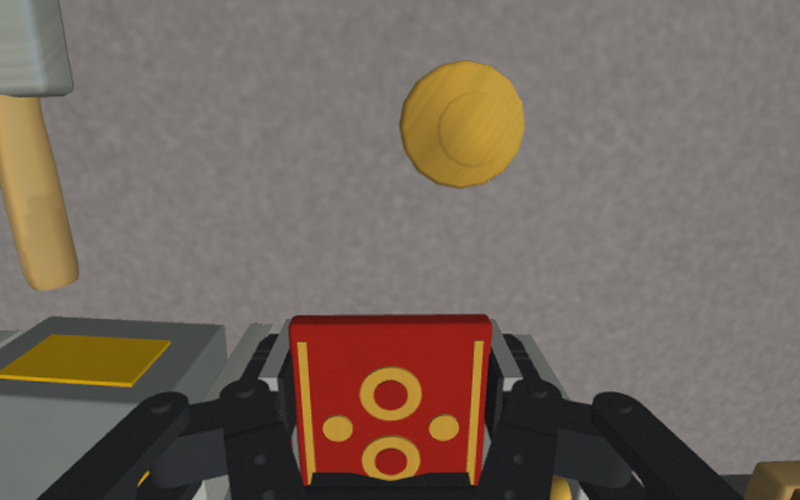

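```bash
python3 -m pendant '[[0.2,0,0,0,0.004,0,5]]'|sed -n 2,4p; python3 -m pendant '[[0,0,0,0,0,0,5]]'|sed -n 2,4p
```

```text
ee_pos: [0.4507, -0.0703, -0.0002]
ee_rot: [0.001, 1.0, 0.001, -0.008]
force: [-18.3, -7.5, 14.4]
ee_pos: [0.4505, -0.0704, -0.0001]
ee_rot: [0.001, 1.0, 0.001, -0.008]
force: [0.2, 1.0, 5.9]
```

```bash
python3 -m pendant '[[0,0,0,0,0,0,6.2],[0,0,0,0,0,0,6.8],[0,0,0,0,0,0,6.8],[0,0,1,0,0,0,6.8],[0,0,2,0,0,0,6.8],[0,0,4,0,0,0,6.8],[0,0,5,0,0,0,6.8],[0,0,0,0,0,0,6.8]]'|tail -4; python3 -c "
from h import *
st();fix(-.027);d=cam('wrist');save(d,'w25.png',None,1.25);import pickle;pickle.dump(d,open('w25.pkl','wb'))"
```

```text
ee_pos: [0.4506, -0.0703, 0.1256]
ee_rot: [0.001, 1.0, 0.001, -0.008]
force: [1.0, 0.2, 0.2]
grip_width: 0.0679
t 29.98 p [ 0.4506 -0.0703  0.1256] rv [-2.000e-03 -3.127e+00 -2.000e-03] F [1.  0.2 0.2] g 0.0679
turn needed [-0.002 -0.015 -0.026]
```

View pics/w25.png

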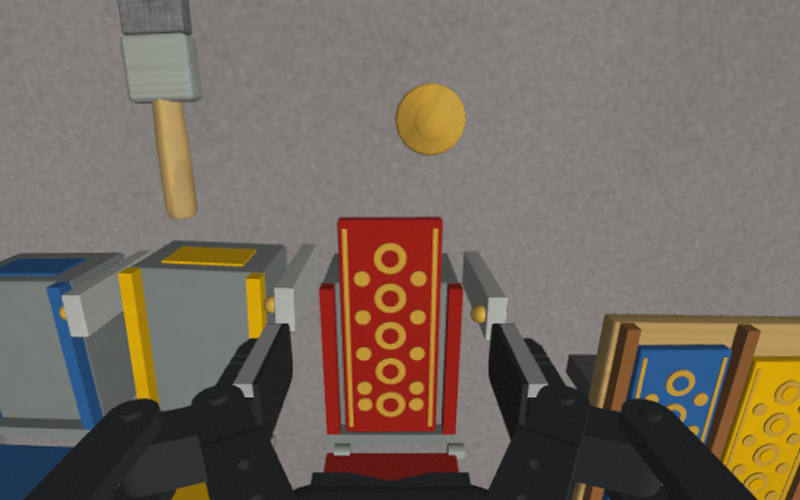

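```bash
python3 -m pendant '[[0,4,4,0,-0.015,-0.026,3],[3.8,4.1,0,0,0,0,0],[3.8,4.1,0,0,0,0,0],[3.8,4.1,0,0,0,0,0],[3.8,4.1,0,0,0,0,0],[3.8,4,0,0,0,0,0],[4.0,0,0,0,0,0,0],[0,0,0,0,0,0,0]]'|tail -4; python3 -c "
from h import *
st();fix(-.027);d=cam('wrist');save(d,'w26.png',None,1.25);import pickle;pickle.dump(d,open('w26.pkl','wb'))"
```

```text
ee_pos: [0.6808, 0.183, 0.1586]
ee_rot: [0.015, 1.0, 0.0, -0.006]
force: [-1.7, -0.9, -0.4]
grip_width: 0.0002
t 31.02 p [0.6808 0.183  0.1586] rv [-4.60e-02 -3.13e+00 -1.00e-03] F [-1.7 -0.9 -0.4] g 0.0002
turn needed [-0.001 -0.011  0.002]
```

View pics/w26.png

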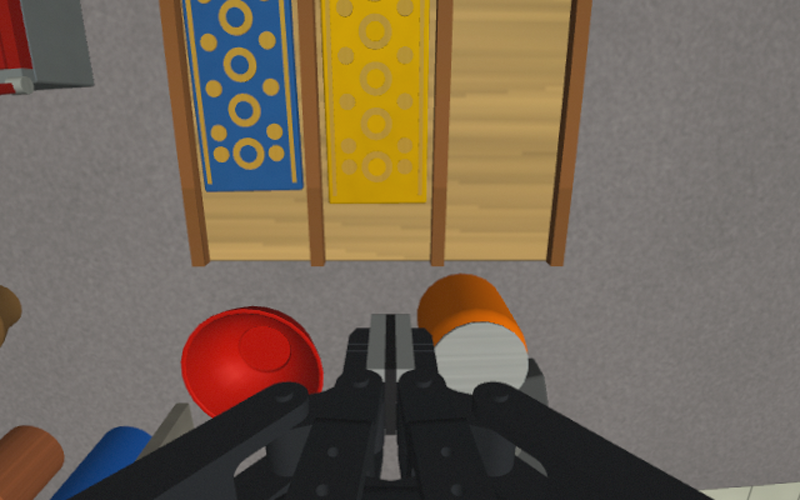

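```bash
python3 - <<'E'
from h import *
import pickle
d=pickle.load(open('w26.pkl','rb'))
for u,v in [(329,203),(426,203),(205,191),(302,188)]: print(at(d,u/1.25,v/1.25,.078).round(4))
E
python3 -m pendant '[[0,-0.8,0,0,-0.011,0,0],[0,0,-4,0,0,0,0],[0,0,-4,0,0,0,0],[0,0,0,0,0,0,0]]'|tail -4
```

```text
[0.6555 0.1467 0.078 ]
[0.6572 0.2041 0.078 ]
[0.6459 0.0736 0.078 ]
[0.6461 0.1315 0.078 ]
ee_pos: [0.6751, 0.1718, 0.0767]
ee_rot: [0.015, 1.0, 0.0, -0.001]
force: [1.2, 0.1, -0.4]
grip_width: 0.0002
```

```bash
python3 -m pendant '[[0.4,0.4,-0.2,0,0,0,0],[0,0,-1.3,0,0,0,0],[0,0,-1.3,0,0,0,0],[0,0,0,0,0,0,0],[0,0,-0.6,0,0,0,0],[0,0,0,0,0,0,0]]'|tail -4;  python3 -c "
from h import *
st();fix(-.027);d=cam('wrist');save(d,'w27.png',None,1.25)"
```

```text
ee_pos: [0.6811, 0.176, 0.0453]
ee_rot: [0.015, 1.0, 0.001, 0.001]
force: [-0.6, 0.7, -0.1]
grip_width: -0.0002
t 32.33 p [0.6811 0.176  0.0453] rv [4.800e-02 3.139e+00 2.000e-03] F [-0.6  0.7 -0.1] g -0.0002
turn needed [-0.001  0.003  0.004]
```

View pics/w27.png

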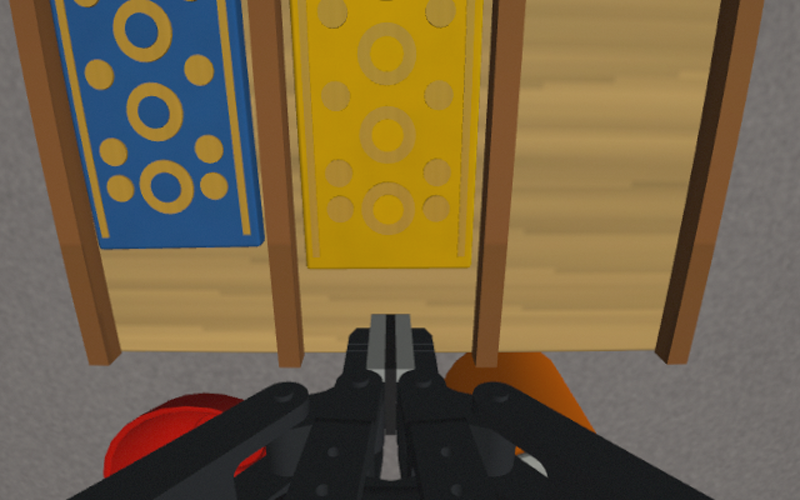

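```bash
python3 -m pendant '[[0,0,-0.65,0,0,0,0],[0,0,0,0,0,0,0],[-1.0,0,0,0,0,0,0],[-1,0,0,0,0,0,0],[-1,0.03,0,0,0,0,0],[-1,0.03,0,0,0,0,0],[-1,0.03,0,0,0,0,0],[-1,0.03,0,0,0,0,0]]'|tail -4;  python3 -c "
from h import *
st();fix(-.027)"
```

```text
ee_pos: [0.6182, 0.1775, 0.0398]
ee_rot: [0.015, 1.0, 0.001, 0.003]
force: [1.0, -0.6, 0.1]
grip_width: -0.0002
t 33.38 p [0.6182 0.1775 0.0398] rv [4.800e-02 3.136e+00 3.000e-03] F [ 1.  -0.6  0.1] g -0.0002
turn needed [-0.002  0.006  0.004]
```

```bash
python3 -m pendant '[[-0.9,0.0,0,0,0,0,0],[-0.6,0,0,0,0,0,0],[0,0,0,0,0,0,0]]'|tail -4;  python3 -c "
from h import *
st();fix(-.027);d=cam('scene');save(d,'s27.png',(290,150,480,310),4)"
```

```text
ee_pos: [0.6013, 0.1775, 0.04]
ee_rot: [0.015, 1.0, 0.001, 0.003]
force: [0.7, 0.2, -0.3]
grip_width: -0.0
t 33.75 p [0.6013 0.1775 0.04  ] rv [4.800e-02 3.136e+00 3.000e-03] F [ 0.7  0.2 -0.3] g -0.0
turn needed [-0.002  0.005  0.003]
```

View pics/s27.png

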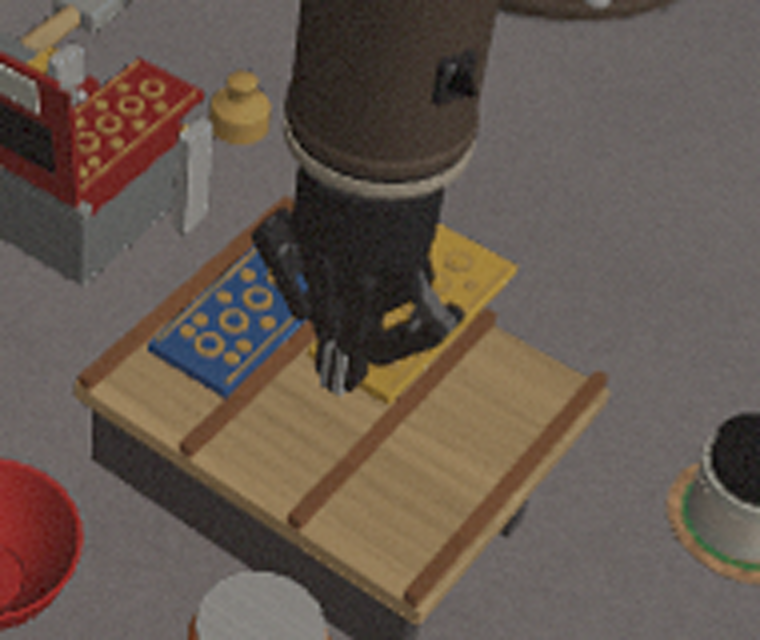

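Yellow plate overhangs the front. I'll back off, rise and go round to the front.

```bash
python3 -m pendant '[[0.8,0,0,0,0,0,0],[0,0,4,0,0,0,0],[0,0,4.5,0,0,0,2],[-5,0.05,1,0,0,0,8.5],[-5,0.05,0,0,0,0,8.5],[-4,0.1,0,0,0,0,8.5],[0,0,0,0,0,0,8.5],[0,0,0,0,0,0,8.5]]'|tail -4
python3 - <<'E'
from h import *
import pickle
st();fix(-.027);d=cam('wrist');save(d,'w28.png',None,1.25);pickle.dump(d,open('w28.pkl','wb'))
E
```

```text
ee_pos: [0.4726, 0.1796, 0.138]
ee_rot: [0.016, 1.0, 0.002, 0.004]
force: [0.5, 0.1, -0.0]
grip_width: 0.0848
t 34.8 p [0.4726 0.1796 0.138 ] rv [0.05  3.133 0.005] F [ 0.5  0.1 -0. ] g 0.0848
turn needed [-0.003  0.009  0.005]
```

View pics/w28.png

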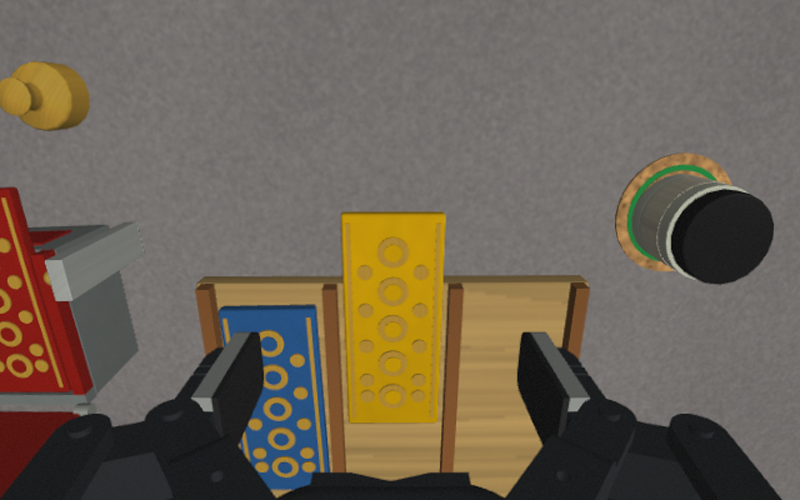

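```bash
python3 - <<'E'
from h import *
import pickle
d=pickle.load(open('w28.pkl','rb'))
for u,v in [(342,213),(446,213),(349,423),(440,423)]: print(at(d,u/1.25,v/1.25,.078).round(4))
E
python3 -m pendant '[[-0.3,0,-3,0,0.009,0.004,8.5],[-0.2,0,-3,0,0,0,8.5],[0,0,-2,0,0,0,8.5],[0,0,0,0,0,0,8.5]]'|tail -4;python3 -c "
from h import *
fix(-.027)"
```

```text
[0.45   0.1533 0.078 ]
[0.4519 0.2102 0.078 ]
[0.5905 0.1484 0.078 ]
[0.5926 0.2077 0.078 ]
ee_pos: [0.4731, 0.1799, 0.0554]
ee_rot: [0.015, 1.0, 0.002, 0.001]
force: [0.0, -0.3, 0.3]
grip_width: 0.0854
turn needed [-0.004  0.002  0.003]
```

```bash
python3 -m pendant '[[-0.2,0.15,-0.2,-0.004,0.002,0,8.5],[-0.1,0,-1.2,0,0.003,0,8.5],[-0.1,0,-1.2,0,0.003,0,8.5],[-0.1,0,-1.2,0,0.003,0,8.5],[0,0,0,0,0,0,8.5]]'|tail -4;python3 -c "
from h import *
fix(-.027);d=cam('wrist');save(d,'w29.png',None,1.25)"
```

```text
ee_pos: [0.4698, 0.1819, 0.0163]
ee_rot: [0.015, 1.0, 0.0, -0.004]
force: [-0.4, 0.4, 0.2]
grip_width: 0.085
turn needed [-0.    -0.007  0.003]
```

View pics/w29.png

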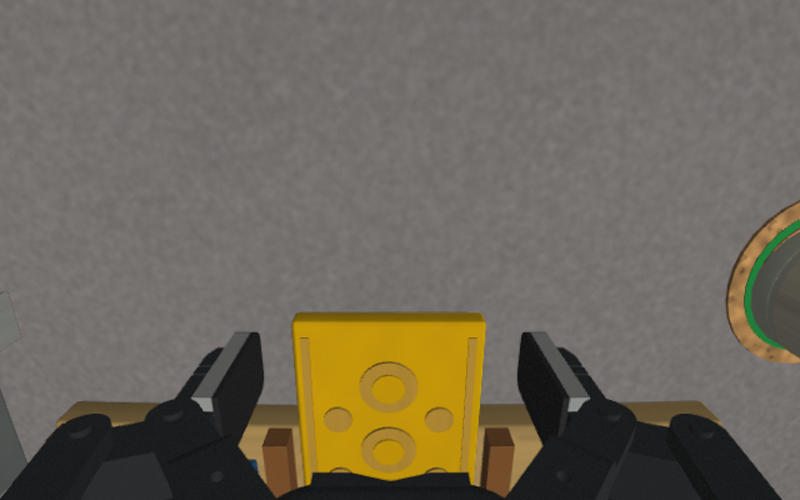

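```bash
python3 -m pendant '[[0.1,0,-0.6,0,-0.007,0,8.5],[0,0,0,0,0,0,7.2],[0,0,0,0,0,0,6],[0,0,0,0,0,0,5],[0,0,0,0,0,0,5],[0,0,0,0,0,0,5]]' 80|tail -4;python3 - <<'E'
from h import *
import pickle
o=st();fix(-.027);d=cam('wrist');save(d,'w30.png',None,1.25);pickle.dump(d,open('w30.pkl','wb'))
E
```

```text
ee_pos: [0.4716, 0.1821, 0.0115]
ee_rot: [0.015, 1.0, 0.0, 0.001]
force: [0.4, 0.3, -1.0]
grip_width: 0.0565
t 36.77 p [0.4716 0.1821 0.0115] rv [4.700e-02 3.139e+00 1.000e-03] F [ 0.4  0.3 -1. ] g 0.0565
turn needed [-0.001  0.002  0.003]
```

View pics/w30.png

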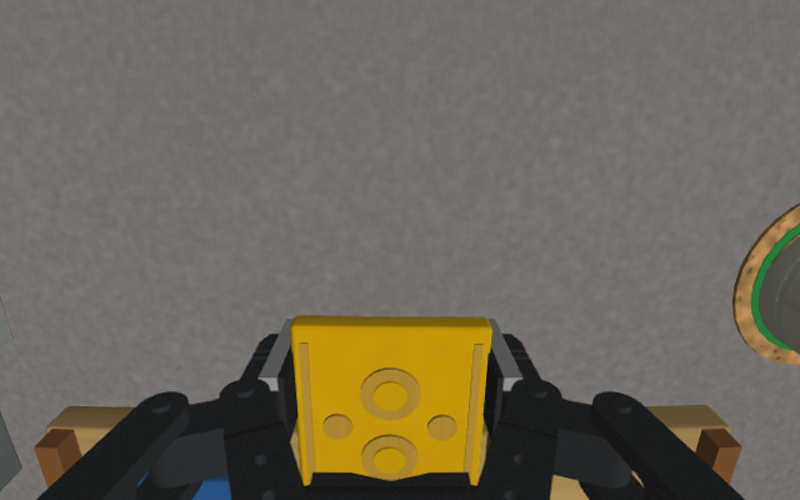

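```bash
python3 -m pendant '[[0,0,1.5,0,0,0,5],[0,0,3,0,0,0,5],[0,0,5,0,0,0,5],[0,0,5,0,0,0,5],[-0.2,-3,3,0,0,0,5],[-0.3,-5,1,0,0,0,5],[-0.3,-5,0,0,0,0,5],[-0.3,-5,0,0,0,0,5]]'|tail -4;python3 -m pendant '[[-0.3,-5,0,0,0,0,5],[-0.3,-5,0,0,0,0,5],[-0.3,-4.0,0,0,0,-0.01,5],[0,0,0,0,0,0,5]]'|tail -4;python3 - <<'E'
from h import *
import pickle
o=st();fix(-.038);d=cam('wrist');save(d,'w31.png',None,1.25);pickle.dump(d,open('w31.pkl','wb'))
E
```

```text
ee_pos: [0.4594, -0.0003, 0.2095]
ee_rot: [0.012, 1.0, 0.0, 0.004]
force: [-0.0, 1.1, -1.9]
grip_width: 0.0563
ee_pos: [0.4487, -0.1475, 0.2137]
ee_rot: [0.019, 1.0, -0.0, 0.006]
force: [-0.1, 1.0, -1.9]
grip_width: 0.0567
t 38.33 p [ 0.4487 -0.1475  0.2137] rv [ 5.900e-02  3.129e+00 -1.000e-03] F [-0.1  1.  -1.9] g 0.0567
turn needed [ 0.001  0.012 -0.   ]
```

View pics/w31.png

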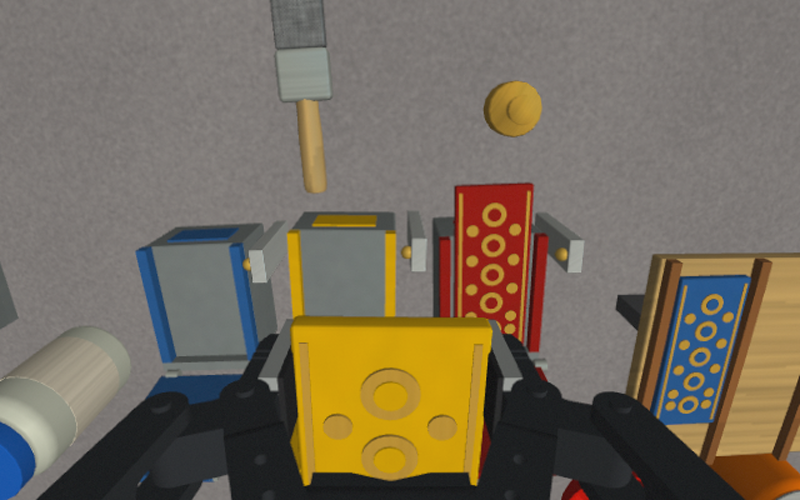

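Run:
```python
from h import *
import pickle
d=pickle.load(open('w31.pkl','rb'));save(d,'w31b.png',(100,160,350,310),3.2)
```

```text
(no output)
```

View pics/w31b.png

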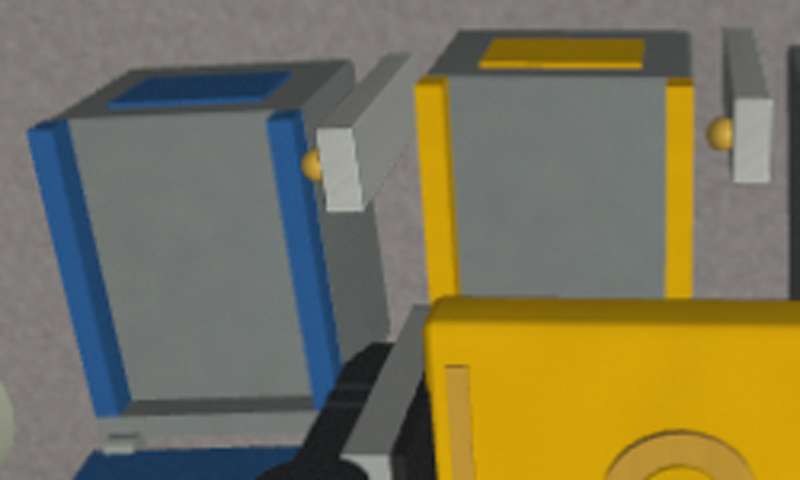

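Run:
```python
from fit import *
d=pickle.load(open('w31.pkl','rb'));c=lambda x,y:(100+x/3.2,160+y/3.2)
W=[(-.048,-.041,.07),(-.048,.041,.07)]
P=[(-.049,.052,.084),(-.049,.063,.084),(-.023,.063,.084),(-.023,.052,.084)]
fit(d,list(zip(W+[(-.048,.033,.07)]+P,[c(*p) for p in [(416,86),(693,84),(667,85),(734,99),(773,98),(771,181),(735,184)]])),[.51,-.19,-.04])
fit(d,list(zip(W+[(.052,-.041,.07)]+P,[c(*p) for p in [(30,131),(302,117),(95,415),(321,129),(354,127),(364,210),(328,212)]])),[.51,-.30,0])
# sides: line directions
for a,b in [((416,87),(430,297)),((693,86),(691,297))]:
    p=at(d,*c(*a),.07);q=at(d,*c(*b),.07);print(p.round(4),q.round(4),(q-p)[1]/(q-p)[0])
```

```text
[ 0.5108 -0.1871 -0.0364] res [-0.2  0.1  0.5  0.6  0.1  0.3  0.1 -0.7  0.1 -0.4  0.   0.6 -0.6 -0.4]
[ 0.5179 -0.3044  0.0018] res [-0.2 -0.9 -2.2  0.3  0.6 -0.2 -1.2 -0.1  0.3  0.1  0.8  0.4  0.5  0.2]
[ 0.4616 -0.2262  0.07  ] [ 0.5303 -0.2295  0.07  ] -0.04820389867685291
[ 0.4644 -0.1448  0.07  ] [ 0.5332 -0.1478  0.07  ] -0.042535044042780315
```

```bash
python3 -m pendant '[[-0.4,-2,0,0,0.012,-0.002,5],[-0.35,-1.65,0,0,0,0,5],[0,0,0,0,0,0,5],[0,0,-3,0,0,0,5],[0,0,-4,0,0,0,5],[0,0,-4,0,0,0,5],[0,0,0,0,0,0,5]]'|tail -4;python3 - <<'E'
from h import *
import pickle
o=st();fix(-.040);d=cam('wrist');save(d,'w32.png',None,1.25);pickle.dump(d,open('w32.pkl','wb'))
E
```

```text
ee_pos: [0.4417, -0.1788, 0.1037]
ee_rot: [0.018, 1.0, -0.0, 0.001]
force: [-0.1, 1.2, -1.2]
grip_width: 0.0564
t 39.25 p [ 0.4417 -0.1788  0.1037] rv [ 0.056  3.138 -0.   ] F [-0.1  1.2 -1.2] g 0.0564
turn needed [ 0.     0.003 -0.004]
```

View pics/w32.png

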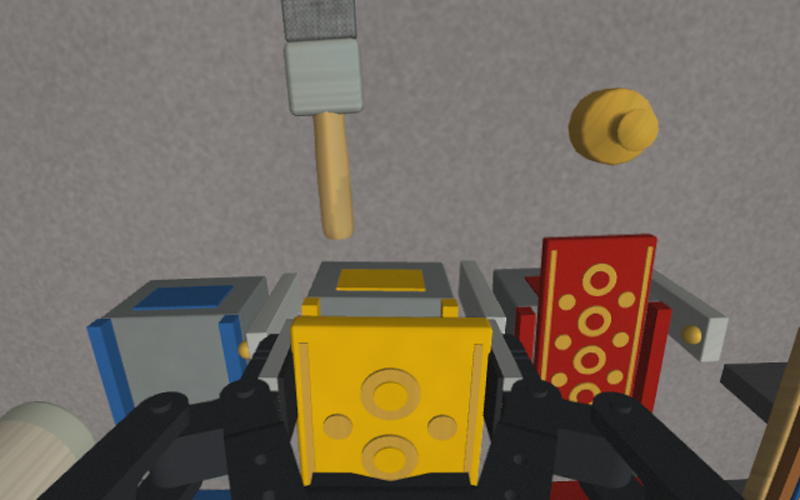

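```bash
python3 -m pendant '[[-0.2,-0.55,0,0,0.003,-0.004,5],[0,0,0,0,0,0,5],[0,0,-2,0,0,0,5],[0,0,-2,0,0,0,5],[0,0,-1.5,0,0,0,5],[0,0,0,0,0,0,5]]'|tail -4;python3 - <<'E'
from h import *
import pickle
o=st();fix(-.040);d=cam('wrist');save(d,'w33.png',None,1.25);d=cam('scene');save(d,'s33.png',(200,110,400,260),4)
E
```

```text
ee_pos: [0.446, -0.1877, 0.0564]
ee_rot: [0.02, 1.0, -0.003, 0.007]
force: [-0.3, -0.3, -1.2]
grip_width: 0.0566
t 40.05 p [ 0.446  -0.1877  0.0564] rv [ 0.063  3.127 -0.01 ] F [-0.3 -0.3 -1.2] g 0.0566
turn needed [0.007 0.014 0.001]
```

View pics/w33.png

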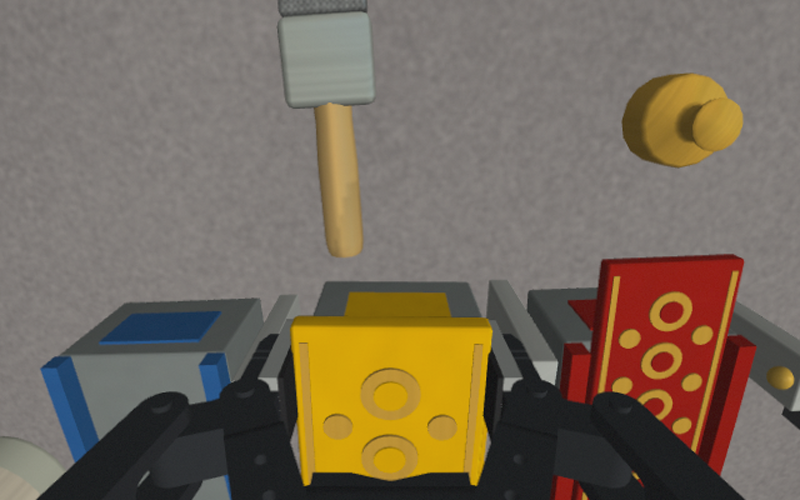

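View pics/s33.png

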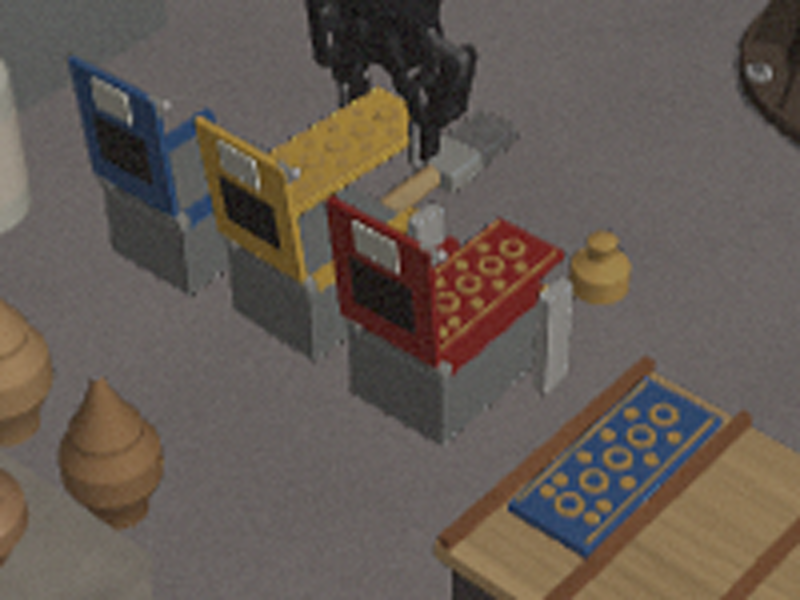

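```bash
python3 -m pendant '[[-0.5,0.4,0,0.007,0.014,0,5],[0,0,0,0,0,0,5]]'|tail -4;python3 -c "
from h import *
st();fix(-.04)"
```

```text
ee_pos: [0.442, -0.1841, 0.0587]
ee_rot: [0.02, 1.0, -0.0, 0.001]
force: [0.3, -0.5, -2.4]
grip_width: 0.0565
t 40.4 p [ 0.442  -0.1841  0.0587] rv [ 6.400e-02  3.139e+00 -2.000e-03] F [ 0.3 -0.5 -2.4] g 0.0565
turn needed [0.001 0.002 0.001]
```

Descend with settle rows between steps, to avoid drift.

```bash
python3 -m pendant '[[-0.1,0,-1.2,0,0.002,0,5],[0,0,0,0,0,0,5],[-0.1,0,-1.2,0,0.002,0,5],[0,0,0,0,0,0,5],[-0.1,0,-1.2,0,0.002,0,5],[0,0,0,0,0,0,5],[0,0,-0.8,0,0.002,0,5],[0,0,0,0,0,0,5]]'|tail -4;python3 - <<'E'
from h import *
import pickle
o=st();fix(-.040);d=cam('wrist');save(d,'w34.png',None,1.25);d=cam('scene');save(d,'s34.png',(200,110,400,260),4)
E
```

```text
ee_pos: [0.4388, -0.1841, 0.0114]
ee_rot: [0.02, 1.0, -0.001, -0.003]
force: [-0.2, 0.3, -1.1]
grip_width: 0.0564
t 41.4 p [ 0.4388 -0.1841  0.0114] rv [-6.400e-02 -3.134e+00  2.000e-03] F [-0.2  0.3 -1.1] g 0.0564
turn needed [ 0.001 -0.007  0.001]
```

View pics/w34.png

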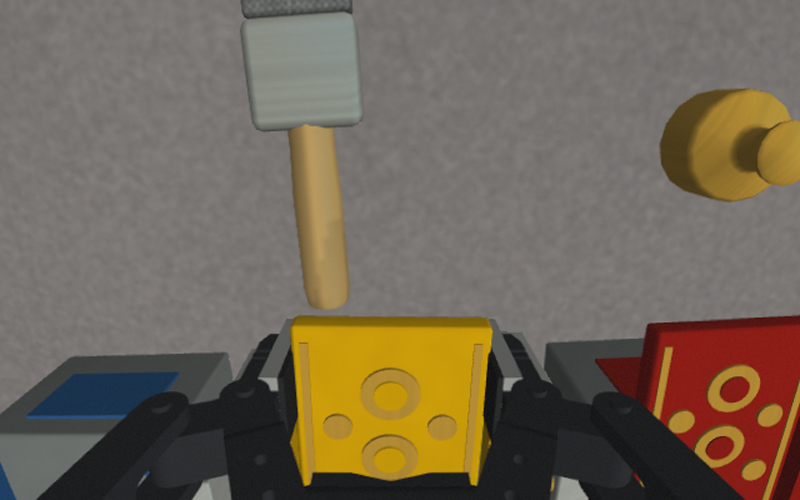

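View pics/s34.png

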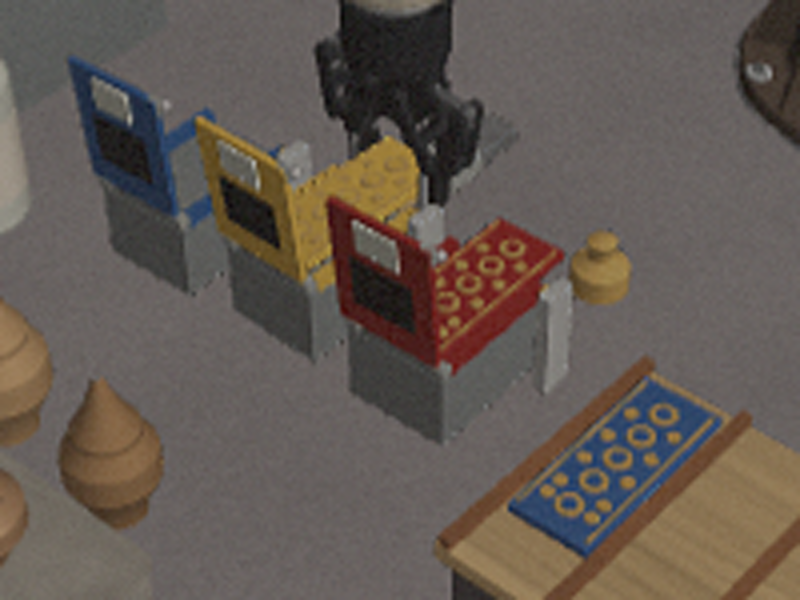

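```bash
python3 -m pendant '[[0.1,0,-0.4,0,-0.005,0,5],[0,0,0,0,0,0,5]]'|sed -n 2,4p; for i in 1 2; do python3 -m pendant '[[0,0,-0.25,0,0,0,5],[0,0,0,0,0,0,5]]'|sed -n 2,4p;done
```

```text
ee_pos: [0.4405, -0.1844, 0.0079]
ee_rot: [0.02, 1.0, -0.001, -0.0]
force: [0.5, 0.4, -2.1]
ee_pos: [0.4405, -0.1844, 0.0054]
ee_rot: [0.02, 1.0, -0.001, 0.0]
force: [0.6, 1.0, -1.7]
ee_pos: [0.4405, -0.1844, 0.0027]
ee_rot: [0.02, 1.0, -0.001, 0.0]
force: [0.2, -0.0, -3.0]
```

```bash
for i in 1 2; do python3 -m pendant '[[0,0,-0.2,0,0,0,5]]'|sed -n 2,4p;done
```

```text
ee_pos: [0.4406, -0.1845, 0.0008]
ee_rot: [0.02, 1.0, -0.001, 0.0]
force: [-4.1, 0.1, 15.6]
ee_pos: [0.4406, -0.1845, -0.0006]
ee_rot: [0.02, 1.0, -0.001, 0.0]
force: [-6.9, -0.2, 31.3]
```

```bash
python3 -m pendant '[[0,0,0.12,0,0,0,5],[0,0,0,0,0,0,5]]'|sed -n 2,4p;for i in 1 2 3 4; do python3 -m pendant '[[0.15,0,0,0,0,0,5]]'|sed -n 2,4p;done
```

```text
ee_pos: [0.4408, -0.1847, 0.0011]
ee_rot: [0.02, 1.0, -0.001, 0.001]
force: [0.3, -0.1, -1.3]
ee_pos: [0.4422, -0.1846, 0.001]
ee_rot: [0.02, 1.0, -0.001, 0.001]
force: [-1.2, 1.0, 0.2]
ee_pos: [0.4424, -0.1844, 0.0009]
ee_rot: [0.02, 1.0, -0.001, -0.001]
force: [-15.6, -9.9, 13.4]
ee_pos: [0.4423, -0.1844, 0.0009]
ee_rot: [0.02, 1.0, -0.001, -0.002]
force: [-17.7, -10.4, 16.7]
ee_pos: [0.4421, -0.1844, 0.0009]
ee_rot: [0.02, 1.0, -0.0, -0.003]
force: [-15.9, -8.4, 15.9]
```

```bash
python3 -m pendant '[[0,0,0,0,0,0,6.2],[0,0,0,0,0,0,6.8],[0,0,0,0,0,0,6.8],[0,0,1,0,0,0,6.8],[0,0,2,0,0,0,6.8],[0,0,4,0,0,0,6.8],[0,0,5,0,0,0,6.8],[0,0,0,0,0,0,6.8]]'|tail -4; python3 -c "
from h import *
st();fix(-.027);d=cam('wrist');save(d,'w35.png',None,1.25);import pickle;pickle.dump(d,open('w35.pkl','wb'))"
```

```text
ee_pos: [0.4427, -0.1842, 0.1265]
ee_rot: [0.02, 1.0, -0.0, -0.003]
force: [-0.4, 0.5, -0.2]
grip_width: 0.0679
t 44.25 p [ 0.4427 -0.1842  0.1265] rv [-6.200e-02 -3.135e+00  1.000e-03] F [-0.4  0.5 -0.2] g 0.0679
turn needed [ 0.001 -0.006  0.013]
```

View pics/w35.png

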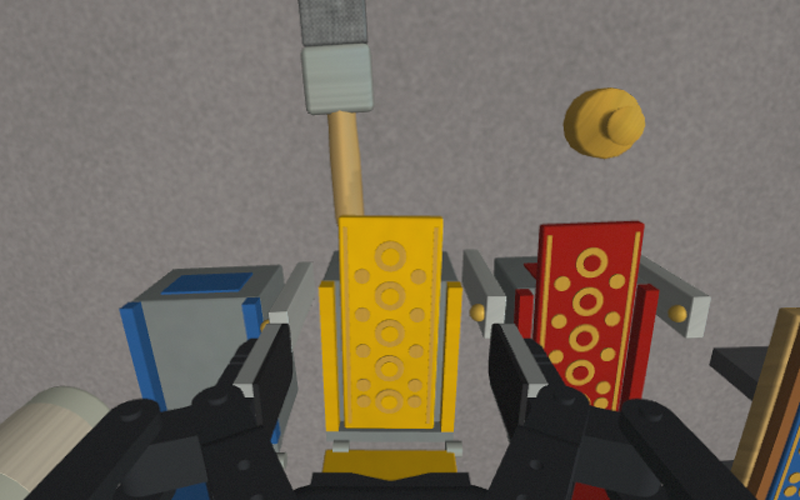

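```bash
python3 - <<'E'
from h import *
import pickle
d=pickle.load(open('top0.pkl','rb'))
print(at(d,289,140,.04),at(d,289,155,.05),at(d,355,153,.1),at(d,387,155,.1))
E
python3 -m pendant '[[0,5,3,0,-0.006,0.013,3],[0,5.5,2,0,0,0,0],[2,5.5,0,0,0,0,0],[2.5,5.5,0,0,0,0,0],[4,4,0,0,0,0,0],[5,1.5,0,0,0,0,0],[5,1,0,0,0,0,0],[4,0,0,0,0,0,0]]'|tail -4; python3 -m pendant '[[0,0,0,0,0,0,0]]'|tail -4;python3 -c "
from h import *
st();fix(-.027);d=cam('wrist');save(d,'w36.png',None,1.25);import pickle;pickle.dump(d,open('w36.pkl','wb'))"
```

```text
[0.79388841 0.07117312 0.04      ] [0.73650147 0.06818386 0.05      ] [ 0.73467472 -0.15509254  0.1       ] [ 0.73090246 -0.26174423  0.1       ]
ee_pos: [0.6656, 0.1071, 0.1709]
ee_rot: [0.013, 1.0, 0.0, -0.005]
force: [0.1, 0.4, -0.6]
grip_width: -0.0002
ee_pos: [0.6672, 0.1073, 0.1691]
ee_rot: [0.013, 1.0, 0.0, -0.006]
force: [-0.4, -0.5, 0.2]
grip_width: 0.0001
t 45.42 p [0.6672 0.1073 0.1691] rv [-0.041 -3.13  -0.   ] F [-0.4 -0.5  0.2] g 0.0001
turn needed [-0.    -0.012 -0.001]
```

View pics/w36.png

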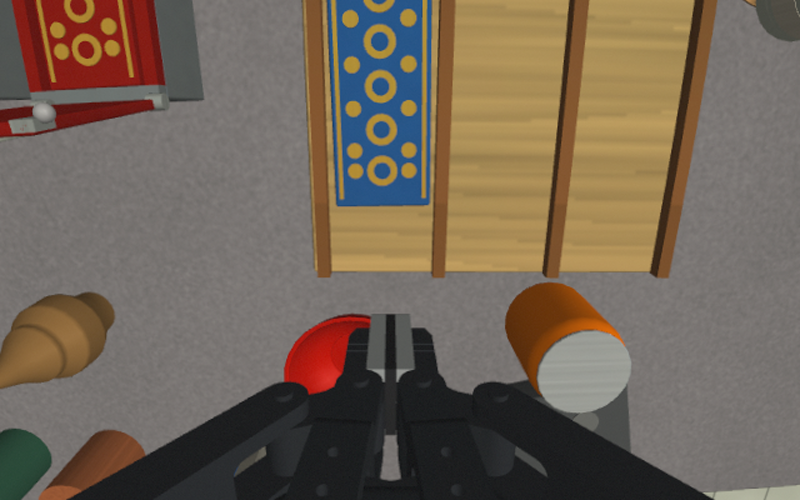

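```bash
python3 -m pendant '[[0.5,-0.5,-0.5,0,-0.012,0,0],[0,0,-4,0,0,0,0],[0,0,-4,0,0,0,0],[0,0,0,0,0,0,0],[0.2,0,-1.5,0,0,0,0],[0,0,0,0,0,0,0]]'|tail -4;python3 -c "
from h import *
st();fix(-.027)"
```

```text
ee_pos: [0.6699, 0.1004, 0.0676]
ee_rot: [0.013, 1.0, 0.0, 0.0]
force: [-0.1, 0.3, -0.4]
grip_width: -0.0
t 46.23 p [0.6699 0.1004 0.0676] rv [0.042 3.141 0.   ] F [-0.1  0.3 -0.4] g -0.0
turn needed [-0.     0.001 -0.   ]
```

```bash
python3 -m pendant '[[0.2,0.15,-1.2,0,0,0,0],[0,0,0,0,0,0,0],[0,0,-1.1,0,0,0,0],[0,0,0,0,0,0,0],[0,0,-0.5,0,0,0,0],[0,0,0,0,0,0,0]]'|tail -4;python3 -c "
from h import *
st();fix(-.027);d=cam('wrist');save(d,'w37.png',None,1.25)"
```

```text
ee_pos: [0.6735, 0.1022, 0.0398]
ee_rot: [0.013, 1.0, 0.0, 0.002]
force: [-0.3, 0.7, 1.0]
grip_width: -0.0001
t 46.98 p [0.6735 0.1022 0.0398] rv [4.200e-02 3.138e+00 1.000e-03] F [-0.3  0.7  1. ] g -0.0001
turn needed [-0.     0.004 -0.   ]
```

View pics/w37.png

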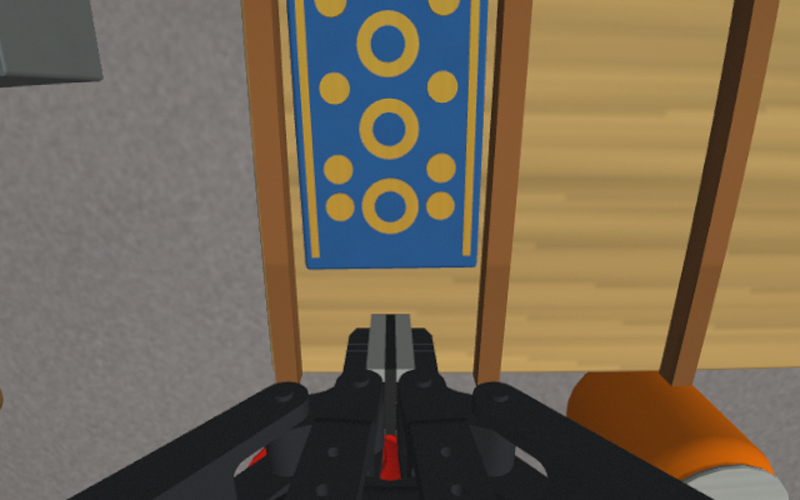

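```bash
python3 -m pendant '[[-1.0,0,0,0,0,0,0],[-1,0.02,0,0,0,0,0],[-1,0.02,0,0,0,0,0],[-1,0.02,0,0,0,0,0],[-1,0.03,0,0,0,0,0],[-1,0.03,0,0,0,0,0],[0,0,0,0,0,0,0]]'|tail -4;  python3 -c "
from h import *
st();fix(-.027)"
```

```text
ee_pos: [0.6093, 0.1036, 0.0411]
ee_rot: [0.013, 1.0, 0.0, 0.003]
force: [0.2, -0.1, 0.5]
grip_width: 0.0002
t 47.9 p [0.6093 0.1036 0.0411] rv [4.200e-02 3.136e+00 1.000e-03] F [ 0.2 -0.1  0.5] g 0.0002
turn needed [-0.001  0.006 -0.   ]
```

```bash
python3 -m pendant '[[-0.9,0.0,-0.1,0,0,0,0],[0,0,0,0,0,0,0]]'|tail -4; python3 -m pendant '[[0.8,0,0,0,0,0,0],[0,0,4,0,0,0,0],[0,0,4.5,0,0,0,2],[-5,0.05,1,0,0,0,8.5],[-5,0.05,0,0,0,0,8.5],[-4,0.1,0,0,0,0,8.5],[0,0,0,0,0,0,8.5],[0,0,0,0,0,0,8.5]]'|tail -4
python3 - <<'E'
from h import *
import pickle
st();fix(-.027);d=cam('wrist');save(d,'w38.png',None,1.25);pickle.dump(d,open('w38.pkl','wb'))
E
```

```text
ee_pos: [0.6023, 0.1038, 0.0411]
ee_rot: [0.013, 1.0, 0.001, 0.005]
force: [0.1, 0.5, -0.1]
grip_width: -0.0001
ee_pos: [0.4701, 0.1056, 0.1377]
ee_rot: [0.014, 1.0, 0.001, 0.005]
force: [1.0, 0.4, 0.8]
grip_width: 0.0852
t 49.15 p [0.4701 0.1056 0.1377] rv [4.300e-02 3.132e+00 2.000e-03] F [1.  0.4 0.8] g 0.0852
turn needed [-0.001  0.009  0.   ]
```

View pics/w38.png

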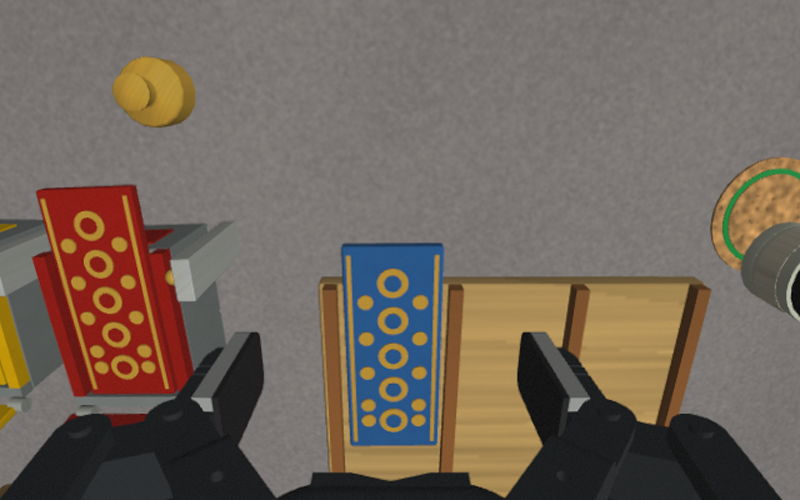

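The jar has been knocked off the mat: the mat is bare at (775,215) and the jar is beside it at (775,275). Blue also overhangs less than I expected. I'll measure both.

```bash
python3 - <<'E'
from h import *
import pickle
d=pickle.load(open('w38.pkl','rb'))
for u,v in [(342,245),(443,245),(348,444),(437,444)]: print(at(d,u/1.25,v/1.25,.078).round(4))
t=cam('top');save(t,'t38.png',(170,150,310,255),5.7);pickle.dump(t,open('t38.pkl','wb'))
E
python3 -m pendant '[[-0.2,5,1,0,0.009,0,8.5],[0,5.5,0,0,0,0,8.5],[0,5.5,0,0,0,0,8.5],[0,5,0,0,0,0,8.5],[0,0,0,0,0,0,8.5]]'|tail -4
python3 - <<'E'
from h import *
import pickle
st();fix(0);d=cam('wrist');save(d,'w39.png',None,1.25);pickle.dump(d,open('w39.pkl','wb'))
E
```

```text
[0.4659 0.0779 0.078 ]
[0.4675 0.1345 0.078 ]
[0.6052 0.073  0.078 ]
[0.6069 0.1323 0.078 ]
ee_pos: [0.4727, 0.3227, 0.1467]
ee_rot: [0.016, 1.0, 0.001, 0.0]
force: [0.4, -0.5, 0.4]
grip_width: 0.085
t 49.88 p [0.4727 0.3227 0.1467] rv [5.00e-02 3.14e+00 3.00e-03] F [ 0.4 -0.5  0.4] g 0.085
turn needed [-0.002  0.001  0.032]
```

View pics/w39.png

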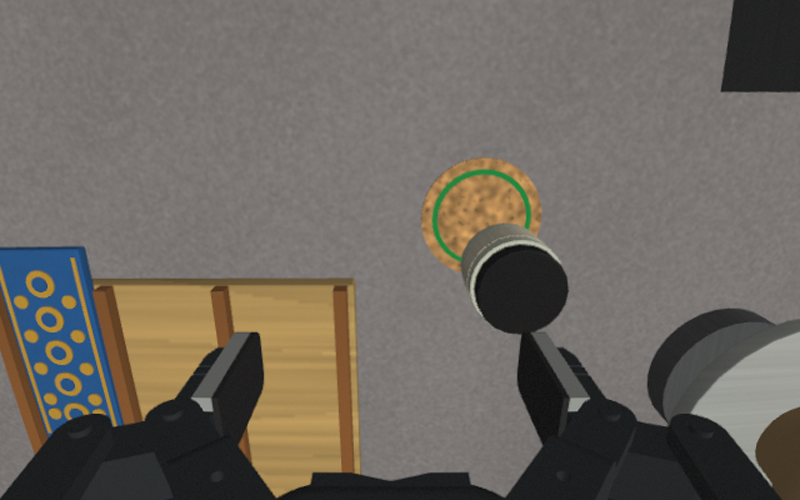

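View pics/t38.png

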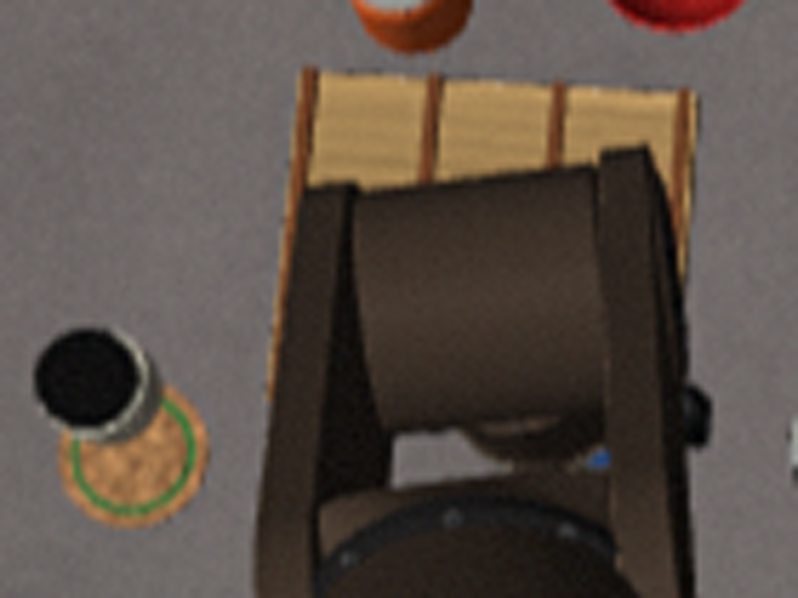

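Run:
```python
from h import *
import pickle
d=pickle.load(open('w39.pkl','rb'))
print(at(d,521/1.25,289.5/1.25,.06).round(4),at(d,521/1.25,289.5/1.25,.062).round(4),at(d,482/1.25,215/1.25,.002).round(4))
```

```text
[0.5103 0.4055 0.06  ] [0.5094 0.4049 0.062 ] [0.4746 0.3904 0.002 ]
```

```bash
python3 -m pendant '[[1.9,4.1,0,0,0,0,8.5],[1.9,4.1,0,0,0,0,8.5],[0,0,0,0,0,0,8.5],[0,0,-4,0,0,0,8.5],[0,0,0,0,0,0,8.5]]'|tail -4
python3 - <<'E'
from h import *
import pickle
st();fix(0);d=cam('wrist');save(d,'w40.png',None,1.25);pickle.dump(d,open('w40.pkl','wb'))
E
```

```text
ee_pos: [0.5133, 0.3999, 0.1044]
ee_rot: [0.018, 1.0, -0.001, -0.001]
force: [-0.1, -0.4, -0.8]
grip_width: 0.0849
t 50.55 p [0.5133 0.3999 0.1044] rv [-5.800e-02 -3.139e+00  3.000e-03] F [-0.1 -0.4 -0.8] g 0.0849
turn needed [ 0.002 -0.002  0.037]
```

View pics/w40.png

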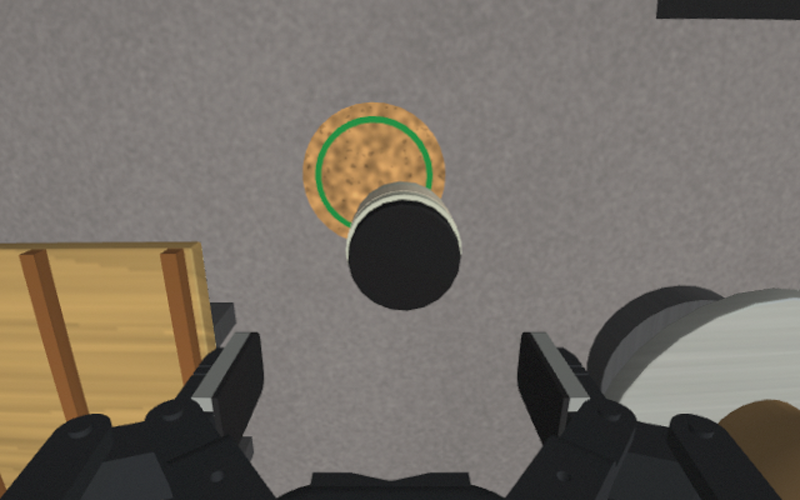

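```bash
python3 - <<'E'
from h import *
import pickle
d=pickle.load(open('w40.pkl','rb'))
print(at(d,404/1.25,254/1.25,.061).round(4))
E
python3 -m pendant '[[-0.2,0.5,0,0,0,0,8.5],[0,0,0,0,0,0,8.5],[0,0,-3,0,0,0,8.5],[0,0,0,0,0,0,8.5],[0,0,-3,0,0,0,8.5],[0,0,0,0,0,0,8.5]]'|tail -4
```

```text
[0.5094 0.4063 0.061 ]
ee_pos: [0.5164, 0.4076, 0.0543]
ee_rot: [0.019, 1.0, 0.003, 0.004]
force: [0.1, -0.2, 0.7]
grip_width: 0.0853
```

```bash
python3 -m pendant '[[-0.6,-0.05,0,-0.006,0.008,0,8.5],[0,0,0,0,0,0,8.5],[0,0,-2,0,0,0,8.5],[0,0,0,0,0,0,8.5],[0,0,-2,0,0,0,8.5],[0,0,0,0,0,0,8.5]]'|tail -4
python3 - <<'E'
from h import *
import pickle
st();fix(0);d=cam('wrist');save(d,'w41.png',None,1.25)
E
```

```text
ee_pos: [0.5119, 0.4086, 0.0167]
ee_rot: [0.019, 1.0, 0.001, 0.002]
force: [0.1, 1.0, -0.2]
grip_width: 0.0851
t 52.1 p [0.5119 0.4086 0.0167] rv [5.900e-02 3.137e+00 3.000e-03] F [ 0.1  1.  -0.2] g 0.0851
turn needed [-0.002  0.004  0.038]
```

View pics/w41.png

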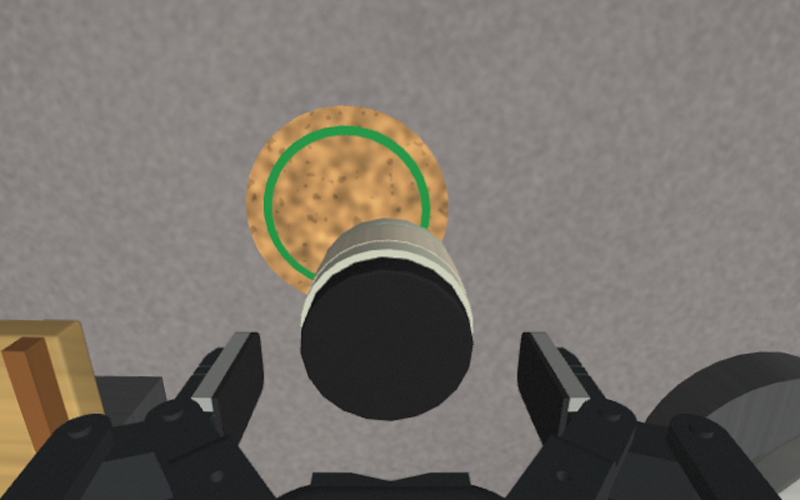

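Centred. Go down, grip and lift.

```bash
python3 -m pendant '[[-0.2,-0.1,-1.8,0,0.003,0,8.5],[0,0,0,0,0,0,8.5],[0,0,-1.7,0,0,0,8.5],[0,0,0,0,0,0,7],[0,0,0,0,0,0,5],[0,0,0,0,0,0,5],[0,0,0,0,0,0,5],[0,0,0,0,0,0,5]]' 40|tail -4; python3 -m pendant '[[0,0,1.0,0,0,0,5],[0,0,1.5,0,0,0,5],[0,0,1.5,0,0,0,5],[0,0,0,0,0,0,5]]'|tail -4
python3 - <<'E'
from h import *
import pickle
st();fix(0);d=cam('wrist');save(d,'w42.png',None,1.25)
E
```

```text
ee_pos: [0.5111, 0.4084, -0.0182]
ee_rot: [0.019, 1.0, 0.002, 0.001]
force: [-0.6, 0.3, -3.6]
grip_width: 0.0629
ee_pos: [0.5115, 0.4087, 0.0255]
ee_rot: [0.019, 1.0, 0.002, 0.002]
force: [-0.6, 0.5, -3.3]
grip_width: 0.0629
t 53.65 p [0.5115 0.4087 0.0255] rv [0.059 3.137 0.007] F [-0.6  0.5 -3.3] g 0.0629
turn needed [-0.004  0.004  0.038]
```

View pics/w42.png

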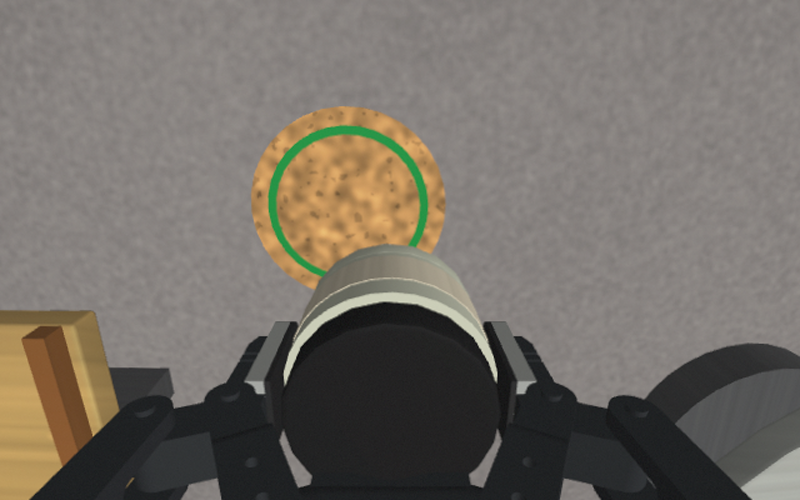

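```bash
python3 -m pendant '[[-1.8,-1.0,0,0,0,0,5],[-1.7,-0.9,0,0,0,0,5],[0,0,0,0,0,0,5],[0,0,-1.5,0,0,0,5],[0,0,0,0,0,0,5],[0,0,-1.5,0,0,0,5],[0,0,0,0,0,0,5]]'|tail -4
```

```text
ee_pos: [0.4762, 0.3893, -0.0089]
ee_rot: [0.019, 1.0, 0.002, 0.001]
force: [0.3, 0.3, -4.0]
grip_width: 0.0627
```

```bash
python3 -m pendant '[[0,0,-0.5,0,0,0,5],[0,0,0,0,0,0,5],[0,0,-0.2,0,0,0,5]]'|tail -4; python3 -m pendant '[[0,0,-0.15,0,0,0,5]]'|tail -4
```

```text
ee_pos: [0.4766, 0.3895, -0.0162]
ee_rot: [0.019, 1.0, 0.002, 0.002]
force: [0.1, 0.3, -4.4]
grip_width: 0.0627
ee_pos: [0.4767, 0.3895, -0.0177]
ee_rot: [0.019, 1.0, 0.002, 0.002]
force: [-0.1, 0.4, -3.9]
grip_width: 0.0626
```

```bash
for i in 1 2; do python3 -m pendant '[[0,0,-0.12,0,0,0,5]]'|sed -n 2,4p; done
```

```text
ee_pos: [0.4767, 0.3897, -0.0185]
ee_rot: [0.019, 1.0, 0.002, 0.002]
force: [-6.3, -3.5, 20.3]
ee_pos: [0.4768, 0.3897, -0.0185]
ee_rot: [0.019, 1.0, 0.002, 0.002]
force: [-7.5, -6.3, 30.4]
```

Contact; release, rise, and look.

```bash
python3 -m pendant '[[0,0,0.1,0,0,0,5],[0,0,0,0,0,0,7],[0,0,0,0,0,0,8.5],[0,0,0,0,0,0,8.5],[0,0,3,0,0,0,8.5],[0,0,5,0,0,0,8.5],[0,0,5,0,0,0,8.5],[0,0,4,0,0,0,8.5]]'|tail -4
python3 - <<'E'
from h import *
import pickle
st();fix(-.027);d=cam('wrist');save(d,'w43.png',None,1.25)
E
```

```text
ee_pos: [0.4749, 0.3883, 0.1542]
ee_rot: [0.019, 1.0, 0.0, -0.0]
force: [-0.3, 0.8, -0.3]
grip_width: 0.0847
t 56.33 p [0.4749 0.3883 0.1542] rv [-5.900e-02 -3.141e+00 -2.000e-03] F [-0.3  0.8 -0.3] g 0.0847
turn needed [-0.001 -0.     0.011]
```

View pics/w43.png

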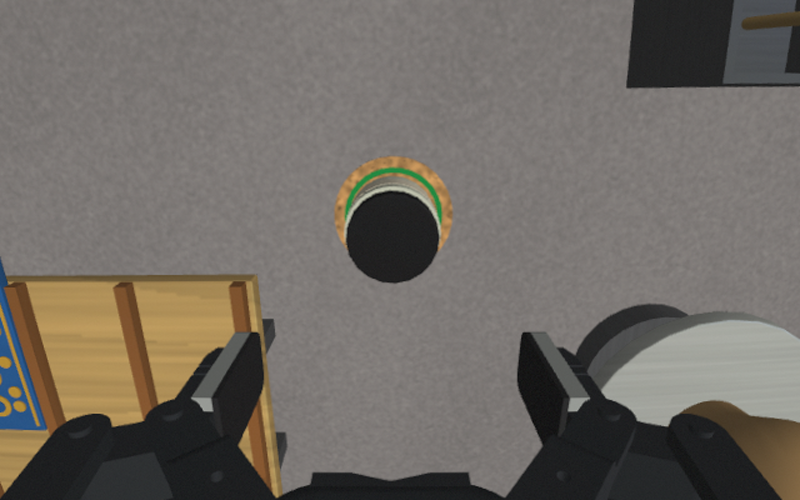

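```bash
python3 -m pendant '[[2.6,-4.8,0,0,0,0.011,3],[2.6,-4.8,0,0,0,0,0],[2.6,-4.8,0,0,0,0,0],[2.6,-4.8,0,0,0,0,0],[2.6,-4.8,0,0,0,0,0],[2.6,-4.5,0,0,0,0,0],[0,0,0,0,0,0,0],[0,0,-4,0,0,0,0]]'|tail -4
python3 - <<'E'
from h import *
st();fix(-.027)
E
```

```text
ee_pos: [0.6403, 0.0968, 0.1223]
ee_rot: [0.012, 1.0, 0.004, 0.007]
force: [0.6, -1.0, -0.5]
grip_width: -0.0002
t 57.38 p [0.6403 0.0968 0.1223] rv [0.039 3.127 0.013] F [ 0.6 -1.  -0.5] g -0.0002
turn needed [-0.008  0.015 -0.002]
```

```bash
python3 -m pendant '[[-0.4,0.6,0,-0.008,0.015,0,0],[0,0,0,0,0,0,0],[0,0,-3,0,0,0,0],[0,0,0,0,0,0,0],[0,0,-2,0,0,0,0],[0,0,0,0,0,0,0],[0,0,-1.5,0,0,0,0],[0,0,0,0,0,0,0]]'|tail -4
python3 - <<'E'
from h import *
import pickle
st();fix(-.027);d=cam('wrist');save(d,'w44.png',None,1.25)
E
```

```text
ee_pos: [0.637, 0.1067, 0.0603]
ee_rot: [0.011, 1.0, 0.0, 0.001]
force: [0.1, -0.9, 0.4]
grip_width: 0.0
t 58.38 p [0.637  0.1067 0.0603] rv [0.034 3.14  0.   ] F [ 0.1 -0.9  0.4] g 0.0
turn needed [-0.     0.002 -0.006]
```

View pics/w44.png

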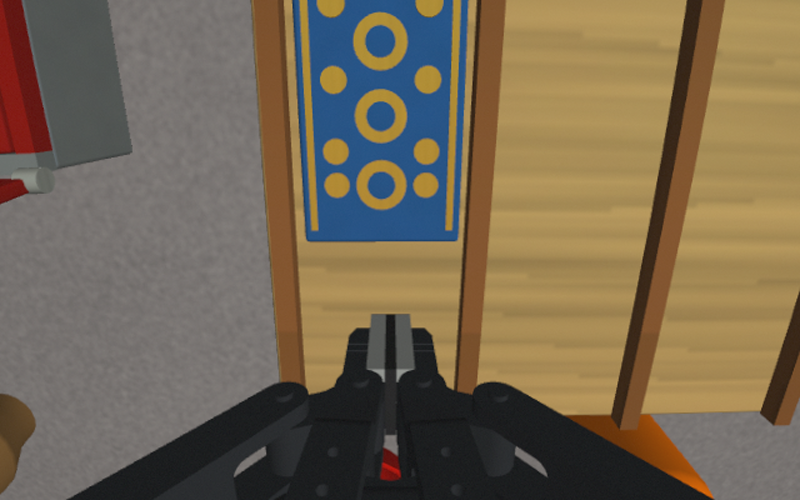

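```bash
python3 -m pendant '[[-0.3,-0.4,0,0,0,-0.006,0],[0,0,0,0,0,0,0],[0,0,-1.2,0,0,0,0],[0,0,0,0,0,0,0],[0,0,-0.7,0,0,0,0],[0,0,0,0,0,0,0],[0,0,-0.4,0,0,0,0],[0,0,0,0,0,0,0]]'|tail -4
python3 - <<'E'
from h import *
st();fix(-.027)
E
```

```text
ee_pos: [0.6348, 0.1024, 0.037]
ee_rot: [0.014, 1.0, 0.0, 0.002]
force: [0.1, 1.0, 0.8]
grip_width: 0.0
t 59.42 p [0.6348 0.1024 0.037 ] rv [0.044 3.138 0.   ] F [0.1 1.  0.8] g 0.0
turn needed [-0.     0.003  0.001]
```

```bash
python3 -m pendant '[[-1,0.02,-0.03,0,0,0,0],[-0.8,0.02,-0.03,0,0,0,0],[-0.8,0.02,-0.03,0,0,0,0],[-0.8,0.02,-0.03,0,0,0,0],[0,0,0,0,0,0,0]]'|tail -4
python3 - <<'E'
from h import *
import pickle
st();fix(-.027);d=cam('wrist');save(d,'w45.png',None,1.25);d=cam('scene');save(d,'s45.png',(290,150,480,310),4)
E
```

```text
ee_pos: [0.5985, 0.1033, 0.0364]
ee_rot: [0.014, 1.0, 0.0, 0.002]
force: [-0.2, 0.6, -0.2]
grip_width: -0.0004
t 60.05 p [0.5985 0.1033 0.0364] rv [4.400e-02 3.137e+00 1.000e-03] F [-0.2  0.6 -0.2] g -0.0004
turn needed [-0.     0.005  0.001]
```

View pics/w45.png

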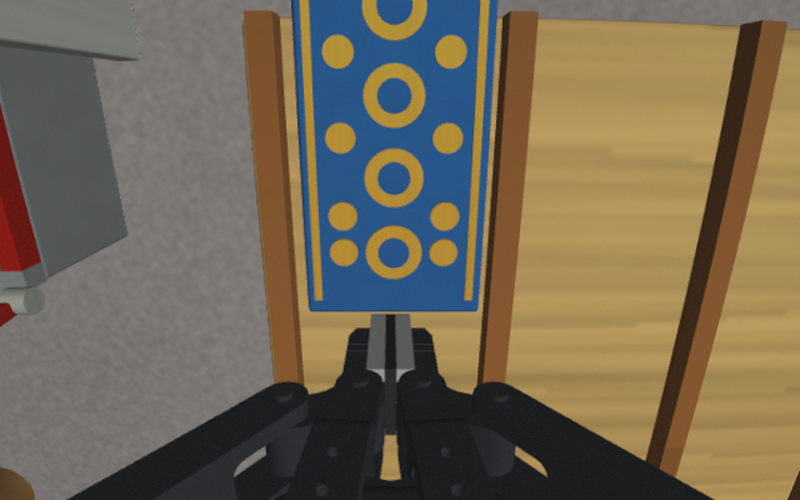

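View pics/s45.png

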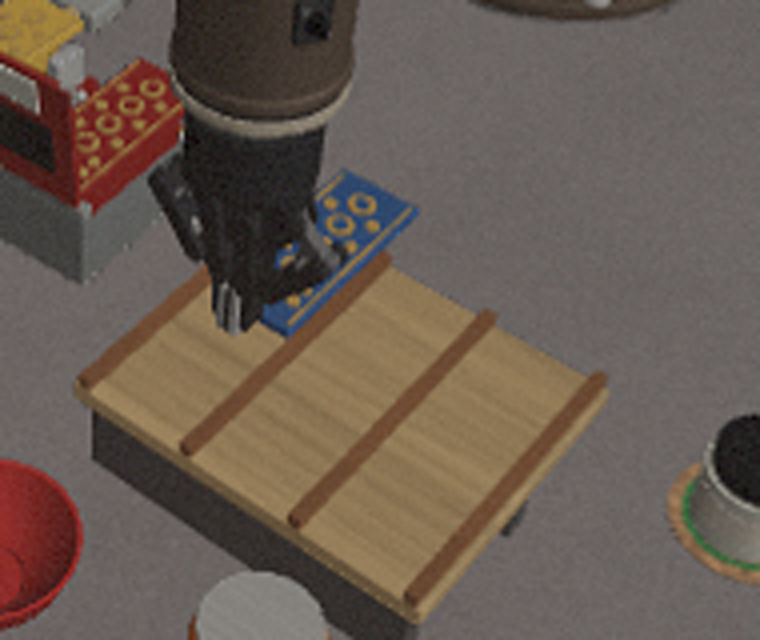

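```bash
python3 -m pendant '[[0.8,0,0,0,0,0,0],[0,0,4,0,0,0,0],[0,0,4.5,0,0,0,2],[-5,0.05,1,0,0,0,8.5],[-5,0.05,0,0,0,0,8.5],[-3.8,0.1,0,0,0.009,0,8.5],[0,0,0,0,0,0,8.5],[0,0,0,0,0,0,8.5]]'|tail -4
python3 - <<'E'
from h import *
import pickle
st();fix(-.027);d=cam('wrist');save(d,'w46.png',None,1.25);pickle.dump(d,open('w46.pkl','wb'))
E
```

```text
ee_pos: [0.4725, 0.1053, 0.1346]
ee_rot: [0.014, 1.0, 0.001, 0.0]
force: [1.9, -0.4, -0.1]
grip_width: 0.0851
t 61.15 p [0.4725 0.1053 0.1346] rv [4.500e-02 3.141e+00 2.000e-03] F [ 1.9 -0.4 -0.1] g 0.0851
turn needed [-0.001  0.     0.002]
```

View pics/w46.png

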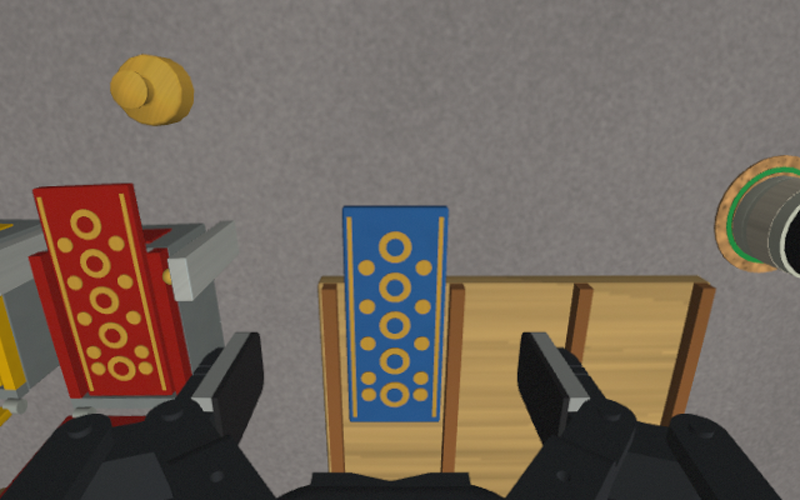

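```bash
python3 - <<'E'
from h import *
import pickle
d=pickle.load(open('w46.pkl','rb'))
for u,v in [(343,207),(448,207),(351,421),(440,421),(320,277),(714,287)]: print(at(d,u/1.25,v/1.25,.078 if u not in(320,714) else .07).round(4))
E
python3 -m pendant '[[-0.3,0.1,-3,0,0,0,8.5],[0,0,0,0,0,0,8.5],[-0.2,0,-3,0,0,0,8.5],[0,0,0,0,0,0,8.5],[0,0,-2,0,0,0,8.5],[0,0,0,0,0,0,8.5]]'|tail -4;python3 -c "
from h import *
fix(-.027)"
```

```text
[0.4454 0.0799 0.078 ]
[0.447  0.1364 0.078 ]
[0.5849 0.0762 0.078 ]
[0.5866 0.1331 0.078 ]
[0.4886 0.063  0.07  ]
[0.5026 0.3007 0.07  ]
ee_pos: [0.4756, 0.1068, 0.0572]
ee_rot: [0.015, 1.0, 0.001, 0.003]
force: [0.6, 0.7, 0.8]
grip_width: 0.0853
turn needed [-0.002  0.006  0.003]
```

```bash
python3 -m pendant '[[-0.9,0.1,0,-0.002,0.006,0.002,8.5],[0,0,0,0,0,0,8.5],[0,0,-1.5,0,0,0,8.5],[0,0,0,0,0,0,8.5],[-0.1,0,-1.5,0,0.002,0,8.5],[0,0,0,0,0,0,8.5]]'|tail -4;python3 -c "
from h import *
fix(-.027)"
```

```text
ee_pos: [0.4669, 0.1082, 0.0281]
ee_rot: [0.014, 1.0, 0.0, 0.001]
force: [0.0, -0.1, -0.2]
grip_width: 0.0846
turn needed [-0.     0.001  0.001]
```

```bash
python3 -m pendant '[[0,0,-1.0,0,0,0,8.5],[0,0,0,0,0,0,8.5],[0,0,-0.7,0,0,0,8.5],[0,0,0,0,0,0,8.5]]'|tail -4;python3 - <<'E'
from h import *
import pickle
o=st();fix(-.027);d=cam('wrist');save(d,'w47.png',None,1.25)
E
```

```text
ee_pos: [0.4669, 0.1081, 0.0097]
ee_rot: [0.014, 1.0, 0.0, 0.0]
force: [-0.5, 0.4, 0.6]
grip_width: 0.0851
t 63.2 p [0.4669 0.1081 0.0097] rv [0.044 3.14  0.   ] F [-0.5  0.4  0.6] g 0.0851
turn needed [-0.     0.001  0.001]
```

View pics/w47.png

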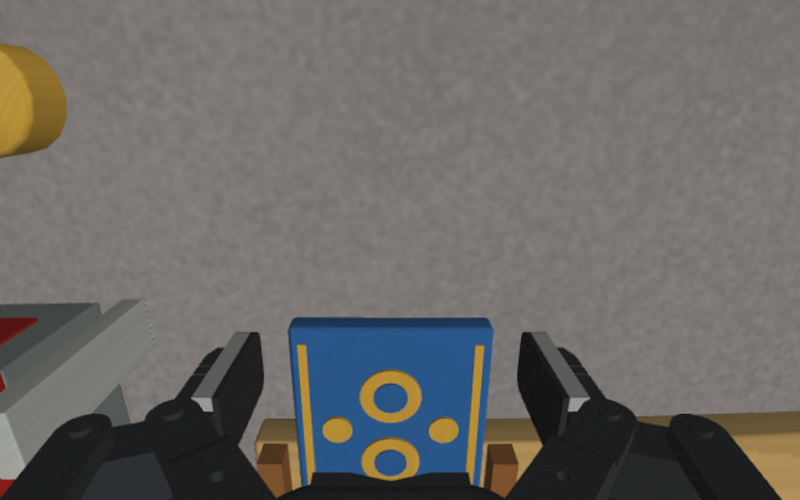

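```bash
python3 -m pendant '[[0,0,0,0,0,0,7.2],[0,0,0,0,0,0,6],[0,0,0,0,0,0,5],[0,0,0,0,0,0,5],[0,0,0,0,0,0,5]]' 80|tail -4;python3 -m pendant '[[0,0,1.5,0,0,0,5],[0,0,3,0,0,0,5],[0,0,5,0,0,0,5],[0,0,5,0,0,0,5],[-0.2,-3,3,0,0,0,5],[-0.3,-5,3,0,0,0,5],[-0.3,-5,0,0,0,0,5],[-0.3,-5,0,0,0,0,5]]'|tail -4;python3 - <<'E'
from h import *
import pickle
o=st();fix(0);d=cam('wrist');save(d,'w48.png',None,1.25)
E
```

```text
ee_pos: [0.4674, 0.1082, 0.0107]
ee_rot: [0.014, 1.0, 0.0, 0.001]
force: [0.6, 0.5, 1.1]
grip_width: 0.0562
ee_pos: [0.4546, -0.0743, 0.2295]
ee_rot: [0.011, 1.0, -0.0, 0.004]
force: [0.9, -0.2, -1.3]
grip_width: 0.0565
t 64.88 p [ 0.4546 -0.0743  0.2295] rv [ 3.400e-02  3.134e+00 -1.000e-03] F [ 0.9 -0.2 -1.3] g 0.0565
turn needed [0.001 0.007 0.022]
```

View pics/w48.png

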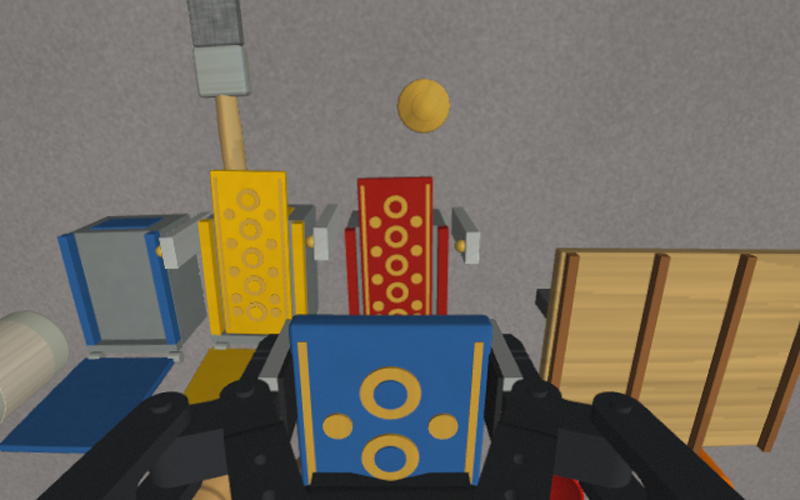

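```bash
python3 -m pendant '[[0,-5,0,0,0.007,0.011,5],[-0.1,-5,0,0,0,0.011,5],[-0.1,-5,0,0,0,0,5],[-0.1,-4,0,0,0,0,5],[0,0,0,0,0,0,5]]'|tail -4;python3 - <<'E'
from h import *
import pickle
o=st();fix(0);d=cam('wrist');save(d,'w49.png',None,1.25);pickle.dump(d,open('w49.pkl','wb'))
E
```

```text
ee_pos: [0.4494, -0.2764, 0.2345]
ee_rot: [0.001, 1.0, -0.002, 0.002]
force: [0.1, 0.7, -0.6]
grip_width: 0.0568
t 65.55 p [ 0.4494 -0.2764  0.2345] rv [ 3.000e-03  3.138e+00 -7.000e-03] F [ 0.1  0.7 -0.6] g 0.0568
turn needed [0.005 0.003 0.002]
```

View pics/w49.png

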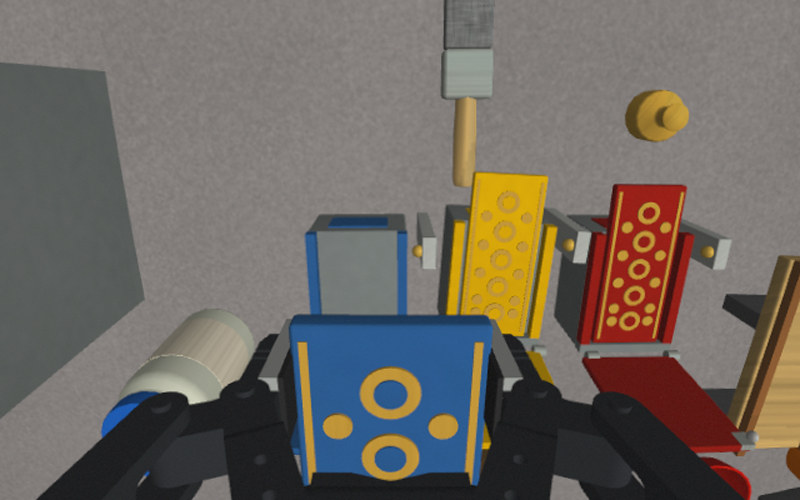

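Run:
```python
from fit import *
d=pickle.load(open('w49.pkl','rb'));save(d,'w49b.png',(220,150,370,270),5)
t=pickle.load(open('top0.pkl','rb'));print(at(t,450,188,.15))
```

```text
[ 0.61168712 -0.45546371  0.15      ]
```

View pics/w49b.png

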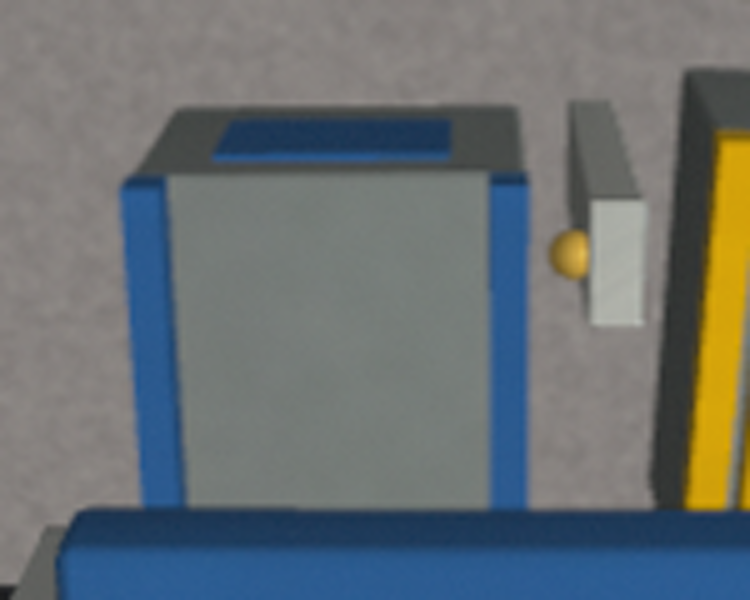

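```bash
python3 - <<'E'
from fit import *
d=pickle.load(open('w49.pkl','rb'));c=lambda x,y:(220+x/5,150+y/5)
W=[(-.048,-.041,.07),(-.048,.041,.07),(-.048,.033,.07)]
P=[(-.049,.052,.084),(-.049,.063,.084),(-.023,.063,.084),(-.023,.052,.084)]
fit(d,list(zip(W+P,[c(*p) for p in [(122,188),(527,184),(490,185),(592,199),(645,198),(643,325),(590,326)]])),[.51,-.30,0])
for a,b in [((122,188),(145,508)),((527,184),(527,508))]:
    p=at(d,*c(*a),.07);q=at(d,*c(*b),.07);print(p.round(4),q.round(4),(q-p)[1]/(q-p)[0])
E
python3 -m pendant '[[-0.2,-2.8,0,0.005,0.003,0,5],[0,0,0,0,0,0,5],[0,0,-4,0,0,0,5],[0,0,0,0,0,0,5],[0,0,-4,0,0,0,5],[0,0,0,0,0,0,5],[0,0,-4,0,0,0,5],[0,0,0,0,0,0,5]]'|tail -4;python3 - <<'E'
from h import *
import pickle
o=st();fix(0);d=cam('wrist');save(d,'w50.png',None,1.25);pickle.dump(d,open('w50.pkl','wb'))
E
```

```text
[ 0.5182 -0.3047  0.0103] res [-0.4  0.1  0.6  0.  -0.  -0.1 -0.5 -0.   0.4  0.1  0.3  0.  -0.3 -0.1]
[ 0.4706 -0.3458  0.07  ] [ 0.5415 -0.3453  0.07  ] 0.007258232645415146
[ 0.4698 -0.2648  0.07  ] [ 0.5414 -0.2641  0.07  ] 0.010041718456047623
ee_pos: [0.4512, -0.2989, 0.123]
ee_rot: [-0.002, 1.0, -0.001, 0.003]
force: [-0.0, 1.1, -1.6]
grip_width: 0.0563
t 66.6 p [ 0.4512 -0.2989  0.123 ] rv [-5.000e-03  3.135e+00 -3.000e-03] F [-0.   1.1 -1.6] g 0.0563
turn needed [ 0.002  0.007 -0.003]
```

View pics/w50.png

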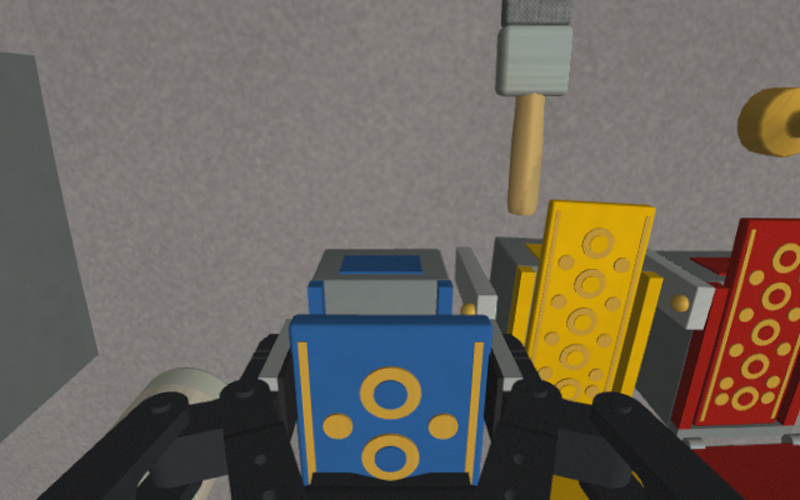

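```bash
python3 -m pendant '[[-0.5,-0.6,0,0.002,0.007,0.006,5],[0,0,0,0,0,0,5],[0,0,-2,0,0.002,0,5],[0,0,0,0,0,0,5],[-0.1,0,-2,0,0.002,0,5],[0,0,0,0,0,0,5],[-0.1,0,-2,0,0.002,0,5],[0,0,0,0,0,0,5]]'|tail -4;python3 - <<'E'
from h import *
import pickle
o=st();fix(0.008);d=cam('wrist');save(d,'w51.png',None,1.25);pickle.dump(d,open('w51.pkl','wb'))
E
```

```text
ee_pos: [0.4506, -0.3109, 0.0755]
ee_rot: [-0.005, 1.0, -0.005, 0.003]
force: [0.4, -0.7, -1.6]
grip_width: 0.0563
t 67.65 p [ 0.4506 -0.3109  0.0755] rv [-0.014  3.135 -0.016] F [ 0.4 -0.7 -1.6] g 0.0563
turn needed [ 0.01   0.007 -0.001]
```

View pics/w51.png

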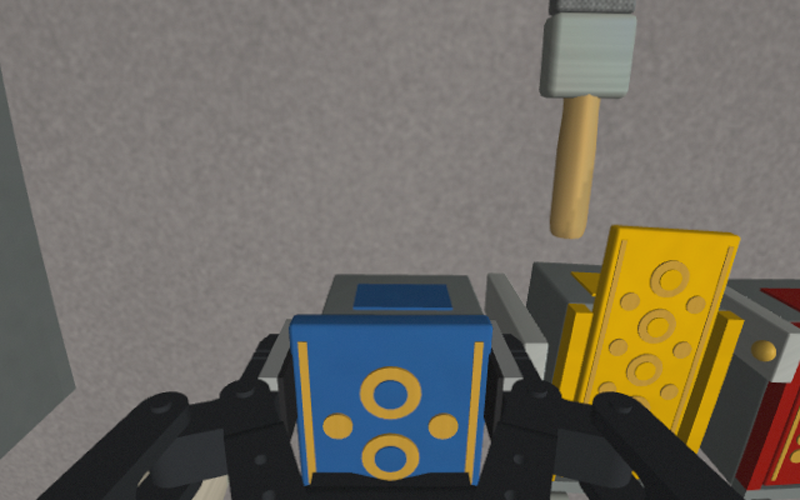

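```bash
python3 -m pendant '[[-0.4,0.57,0,0.01,0.007,0,5],[0,0,0,0,0,0,5],[0,0.1,-1.2,0.001,0.002,0,5],[0,0,0,0,0,0,5],[-0.1,0.1,-1.2,0.001,0.002,0,5],[0,0,0,0,0,0,5]]'|tail -4;python3 - <<'E'
from h import *
o=st();fix(0.008)
E
```

```text
ee_pos: [0.447, -0.3039, 0.0531]
ee_rot: [-0.005, 1.0, -0.0, -0.0]
force: [-0.2, 0.1, -1.3]
grip_width: 0.0563
t 68.45 p [ 0.447  -0.3039  0.0531] rv [ 0.014 -3.141  0.   ] F [-0.2  0.1 -1.3] g 0.0563
turn needed [ 0.    -0.001 -0.001]
```

```bash
python3 -m pendant '[[-0.05,-0.12,-1,0,0.001,0,5],[0,0,0,0,0,0,5],[0,0,-1,0,0,0,5],[0,0,0,0,0,0,5],[0,0,-1,0,0,0,5],[0,0,0,0,0,0,5]]'|tail -4;python3 - <<'E'
from h import *
import pickle
o=st();fix(0.008);d=cam('wrist');save(d,'w52.png',None,1.25);d=cam('scene');save(d,'s52.png',(200,90,400,240),4)
E
```

```text
ee_pos: [0.4465, -0.3052, 0.0207]
ee_rot: [-0.005, 1.0, -0.0, -0.001]
force: [0.5, -0.7, -1.7]
grip_width: 0.0564
t 69.2 p [ 0.4465 -0.3052  0.0207] rv [ 0.014 -3.139  0.   ] F [ 0.5 -0.7 -1.7] g 0.0564
turn needed [ 0.    -0.002 -0.001]
```

View pics/w52.png

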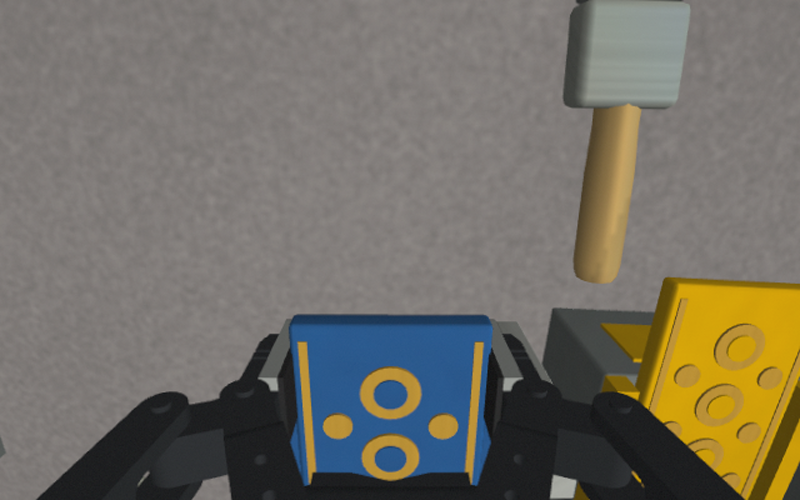

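View pics/s52.png

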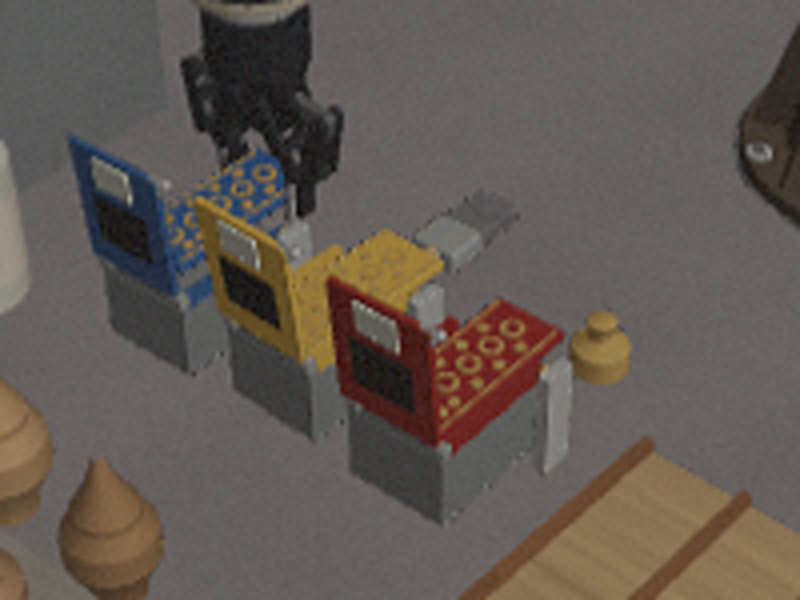

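```bash
python3 -m pendant '[[0,0,-0.8,0,0,0,5],[0,0,0,0,0,0,5],[0,0,-0.6,0,0,0,5],[0,0,0,0,0,0,5]]'|sed -n 2,4p; for i in 1 2 3; do python3 -m pendant '[[0,0,-0.22,0,0,0,5]]'|sed -n 2,4p;done
```

```text
ee_pos: [0.4472, -0.3057, 0.0067]
ee_rot: [-0.005, 1.0, -0.001, -0.0]
force: [-0.6, -0.6, -1.0]
ee_pos: [0.4473, -0.3058, 0.0045]
ee_rot: [-0.005, 1.0, -0.001, -0.0]
force: [0.8, -0.1, -1.5]
ee_pos: [0.4474, -0.3058, 0.0023]
ee_rot: [-0.005, 1.0, -0.001, -0.0]
force: [-0.0, 0.9, -1.5]
ee_pos: [0.4473, -0.3059, 0.0001]
ee_rot: [-0.005, 1.0, -0.001, -0.0]
force: [-5.4, 2.6, 17.0]
```

```bash
python3 -m pendant '[[0,0,0.08,0,0,0,5],[0,0,0,0,0,0,5]]'|sed -n 2,4p;for i in 1 2 3 4 5; do python3 -m pendant '[[0.15,0.02,0,0,0,0,5]]'|sed -n 2,4p;done
```

```text
ee_pos: [0.4474, -0.3059, 0.001]
ee_rot: [-0.005, 1.0, -0.001, -0.0]
force: [0.6, -0.3, -1.0]
ee_pos: [0.4489, -0.3057, 0.0009]
ee_rot: [-0.004, 1.0, -0.001, -0.0]
force: [-0.9, -0.8, -0.6]
ee_pos: [0.4505, -0.3055, 0.0009]
ee_rot: [-0.005, 1.0, -0.001, -0.0]
force: [0.6, 0.1, -0.7]
ee_pos: [0.4509, -0.305, 0.0007]
ee_rot: [-0.005, 1.0, -0.0, -0.001]
force: [-19.2, -10.3, 8.5]
ee_pos: [0.4507, -0.3049, 0.0007]
ee_rot: [-0.005, 1.0, -0.0, -0.002]
force: [-20.3, -12.2, 11.2]
ee_pos: [0.4505, -0.3049, 0.0007]
ee_rot: [-0.004, 1.0, 0.0, -0.004]
force: [-16.8, -10.2, 8.0]
```

Against the stop. Release and check.

```bash
python3 -m pendant '[[0,0,0,0,0,0,6.2],[0,0,0,0,0,0,6.8],[0,0,0,0,0,0,6.8],[0,0,1,0,0,0,6.8],[0,0,2,0,0,0,6.8],[0,0,4,0,0,0,6.8],[0,0,5,0,0,0,6.8],[0,0,0,0,0,0,6.8]]'|tail -4; python3 -m pendant '[[0,1.5,4,0,0,0,6.8],[0,1.5,4,0,0,0,6.8],[0,0,0,0,0,0,6.8]]'|tail -4;python3 -c "
from h import *
st();fix(0);d=cam('wrist');save(d,'w53.png',None,1.25);import pickle;pickle.dump(d,open('w53.pkl','wb'))"
```

```text
ee_pos: [0.4512, -0.3047, 0.1267]
ee_rot: [-0.005, 1.0, -0.0, -0.003]
force: [0.2, -1.1, 0.2]
grip_width: 0.0678
ee_pos: [0.4506, -0.2733, 0.2093]
ee_rot: [-0.005, 1.0, 0.0, -0.003]
force: [-0.3, -0.2, -0.3]
grip_width: 0.0679
t 72.42 p [ 0.4506 -0.2733  0.2093] rv [ 0.015 -3.135 -0.   ] F [-0.3 -0.2 -0.3] g 0.0679
turn needed [-0.    -0.006 -0.009]
```

View pics/w53.png

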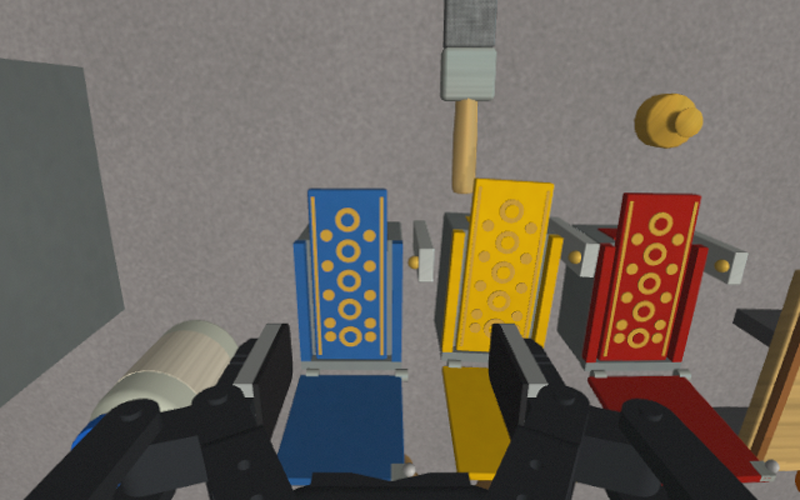

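All three plates are home. Next I'll close the blue cover, going behind it with shut fingers.

```bash
python3 -m pendant '[[4.5,-0.8,0,0,-0.006,-0.005,2],[4.8,-0.8,0,0,0,0,0],[4.8,-0.8,0,0,0,0,0],[4.8,-0.8,0,0,0,0,0],[0,0,0,0,0,0,0]]'|tail -4;python3 -c "
from h import *
st();fix(0);d=cam('wrist');save(d,'w54.png',None,1.25);import pickle;pickle.dump(d,open('w54.pkl','wb'));d=cam('scene');save(d,'s54.png',(170,70,370,220),4)"
```

```text
ee_pos: [0.6409, -0.3055, 0.1998]
ee_rot: [-0.001, 1.0, 0.003, -0.005]
force: [-0.5, 0.3, 0.2]
grip_width: 0.0
t 73.1 p [ 0.6409 -0.3055  0.1998] rv [ 0.004 -3.132 -0.009] F [-0.5  0.3  0.2] g 0.0
turn needed [-0.005 -0.01  -0.003]
```

View pics/w54.png

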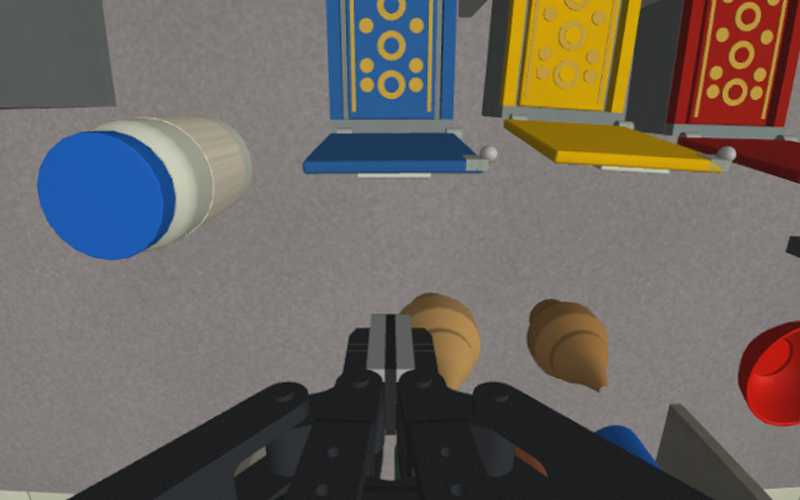

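View pics/s54.png

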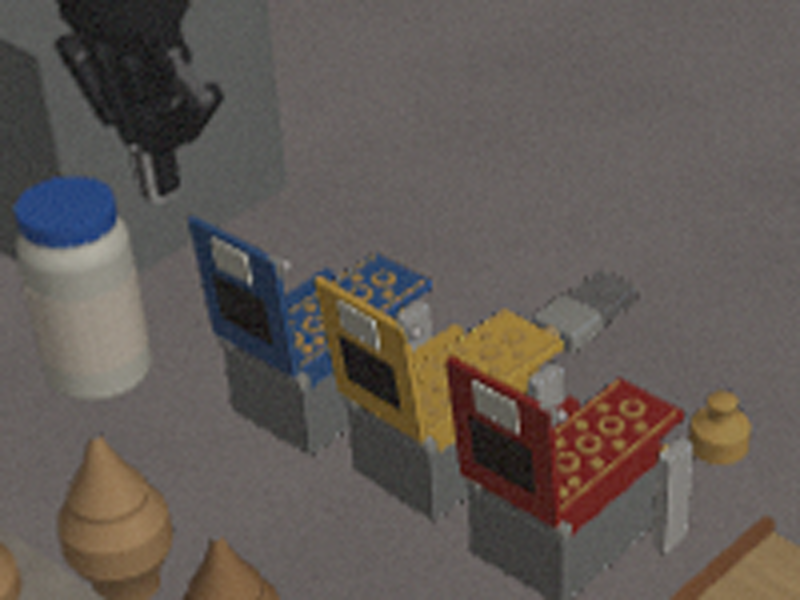

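```bash
python3 -m pendant '[[-0.5,0,-3,-0.005,-0.01,0,0],[0,0,0,0,0,0,0],[0,0,-3,0,0,0,0],[0,0,0,0,0,0,0],[0,0,-2.2,0,0,0,0],[0,0,0,0,0,0,0]]'|tail -4;python3 -c "
from h import *
st();fix(0);d=cam('wrist');save(d,'w55.png',None,1.25)"
```

```text
ee_pos: [0.6315, -0.3068, 0.1225]
ee_rot: [0.0, 1.0, -0.0, 0.0]
force: [-0.2, 0.6, 1.2]
grip_width: -0.0002
t 73.95 p [ 0.6315 -0.3068  0.1225] rv [ 0.000e+00  3.141e+00 -1.000e-03] F [-0.2  0.6  1.2] g -0.0002
turn needed [0. 0. 0.]
```

View pics/w55.png

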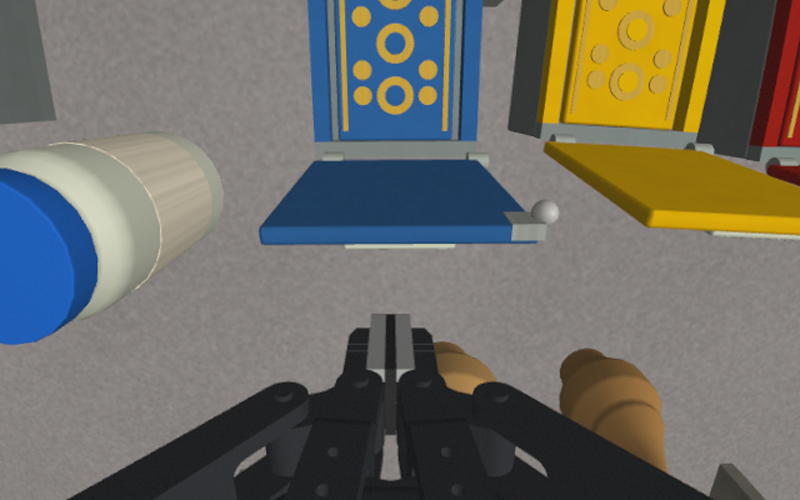

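```bash
python3 -m pendant '[[-1.2,0.1,-0.6,0,0,0,0],[-1.2,0,0,0,0,0,0],[-1.2,0,0,0,0,0,0],[-1.2,0,0,0,0,0,0],[-1.2,0,0,0,0,0,0],[-1.0,0,0,0,0,0,0],[-0.5,0,0,0,0,0,0]]'|tail -4;python3 -c "
from h import *
st();fix(0);d=cam('wrist');save(d,'w56.png',None,1.25);d=cam('scene');save(d,'s56.png',(170,70,370,220),4)"
```

```text
ee_pos: [0.5536, -0.3073, 0.1219]
ee_rot: [0.0, 1.0, -0.002, 0.004]
force: [1.1, 0.5, -0.4]
grip_width: -0.0003
t 74.88 p [ 0.5536 -0.3073  0.1219] rv [ 1.000e-03  3.134e+00 -7.000e-03] F [ 1.1  0.5 -0.4] g -0.0003
turn needed [0.004 0.007 0.   ]
```

View pics/w56.png

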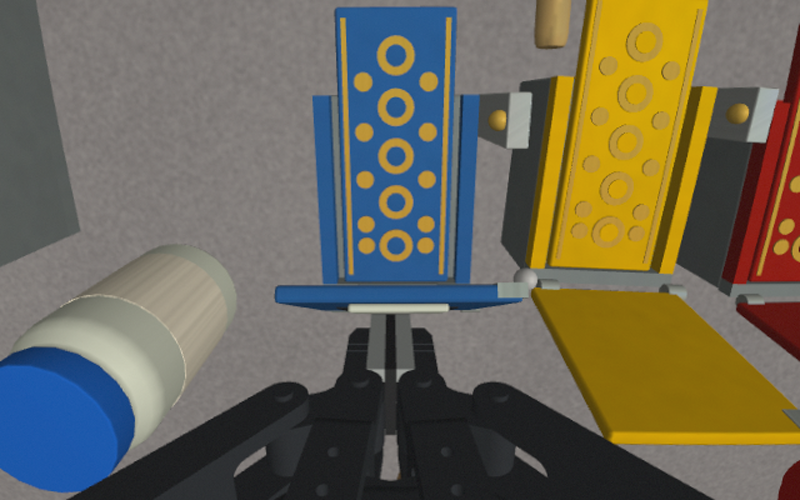

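View pics/s56.png

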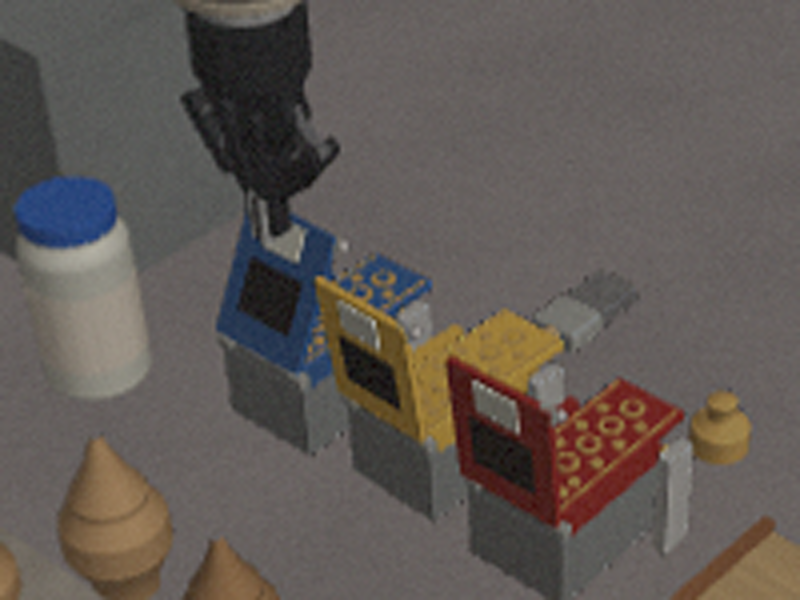

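```bash
python3 -m pendant '[[-1.0,0.1,-0.6,0.004,0.007,0,0],[-1.0,0,-1.0,0,0,0,0],[-0.7,0,-0.7,0,0,0,0],[-0.6,0,-0.8,0,0,0,0],[-0.5,0,-0.9,0,0,0,0],[-0.4,0,-0.9,0,0,0,0],[0,0,0,0,0,0,0]]'|tail -4;python3 -c "
from h import *
st();fix(0);d=cam('scene');save(d,'s57.png',(170,70,370,220),4)"
```

```text
ee_pos: [0.5086, -0.3059, 0.0685]
ee_rot: [0.0, 1.0, 0.0, -0.001]
force: [0.2, -0.1, 1.6]
grip_width: 0.0004
t 75.85 p [ 0.5086 -0.3059  0.0685] rv [-0.00e+00 -3.14e+00 -1.00e-03] F [ 0.2 -0.1  1.6] g 0.0004
turn needed [-0.001 -0.002  0.   ]
```

View pics/s57.png

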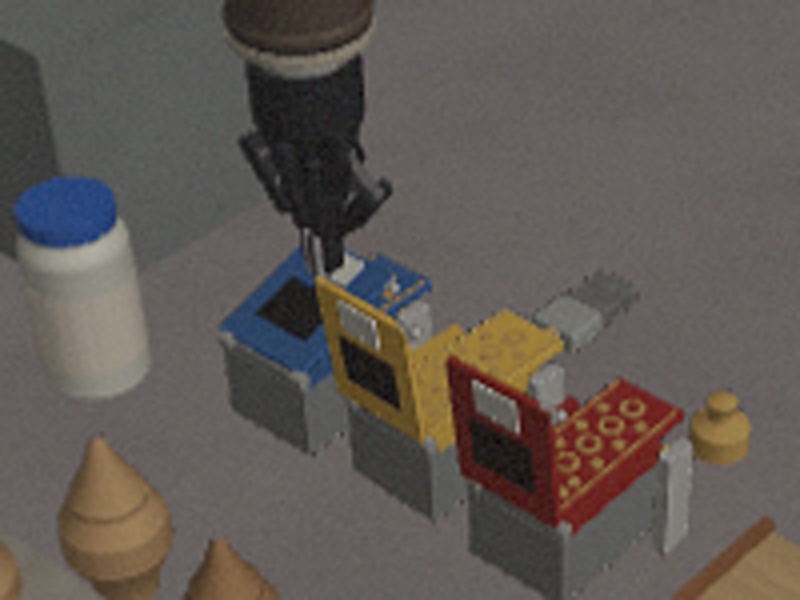

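```bash
python3 -m pendant '[[-0.5,0,-0.6,0,0,0,0],[-0.3,0,-0.6,0,0,0,0],[-0.2,0,-0.5,0,0,0,0]]'|tail -4; for i in 1 2; do python3 -m pendant '[[0,0,-0.35,0,0,0,0]]'|sed -n 2,4p; done
```

```text
ee_pos: [0.5003, -0.3068, 0.0521]
ee_rot: [-0.0, 1.0, -0.001, 0.001]
force: [2.3, -0.5, 2.3]
grip_width: -0.0001
ee_pos: [0.5001, -0.3068, 0.0483]
ee_rot: [-0.0, 1.0, -0.001, 0.001]
force: [0.4, -0.2, 0.0]
ee_pos: [0.4998, -0.3066, 0.0444]
ee_rot: [-0.0, 1.0, -0.0, 0.001]
force: [0.0, 1.6, 1.2]
```

```bash
for i in 1 2 3; do python3 -m pendant '[[0,0,-0.2,0,0,0,0]]'|sed -n 2,4p; done
```

```text
ee_pos: [0.4998, -0.3067, 0.0429]
ee_rot: [-0.0, 1.0, -0.001, 0.001]
force: [-8.7, 3.4, 39.7]
ee_pos: [0.4999, -0.3068, 0.0426]
ee_rot: [-0.0, 1.0, -0.001, 0.001]
force: [-12.7, 7.7, 52.6]
ee_pos: [0.5, -0.3069, 0.0427]
ee_rot: [-0.0, 1.0, -0.001, 0.001]
force: [-11.8, 8.0, 49.1]
```

Hard stop at about 50 N. Lift off and check that it stays shut.

```bash
python3 -m pendant '[[0,0,0.5,0,0,0,0],[0,0,3,0,0,0,0],[0,0,5,0,0,0,0],[0,0,5,0,0,0,0],[0,0,3,0,0,0,0]]'|tail -4;python3 -c "
from h import *
st();fix(-.04);d=cam('wrist');save(d,'w58.png',None,1.25);d=cam('scene');save(d,'s58.png',(170,70,370,220),4)"
```

```text
ee_pos: [0.4973, -0.3052, 0.21]
ee_rot: [-0.0, 1.0, 0.001, -0.001]
force: [0.8, -0.6, -0.6]
grip_width: -0.0002
t 77.53 p [ 0.4973 -0.3052  0.21  ] rv [ 1.000e-03 -3.139e+00 -2.000e-03] F [ 0.8 -0.6 -0.6] g -0.0002
turn needed [-0.001 -0.003 -0.041]
```

View pics/s58.png

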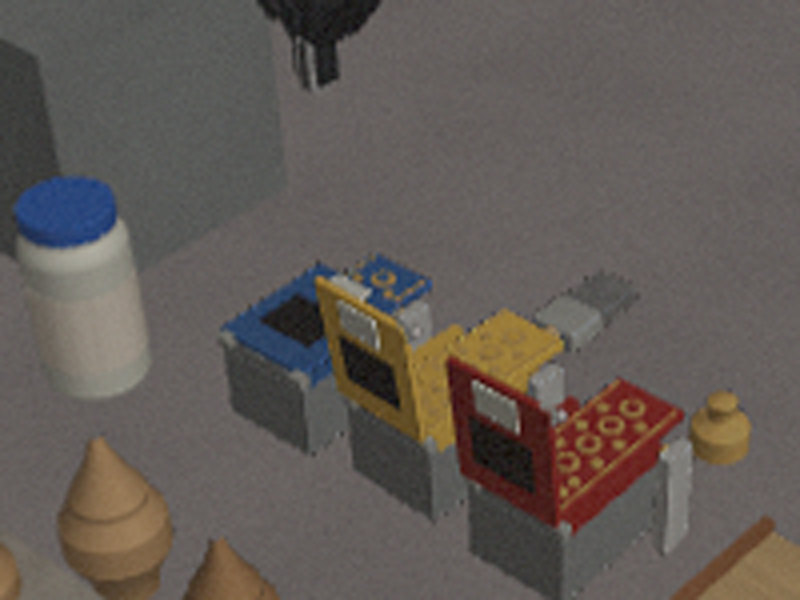

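View pics/w58.png

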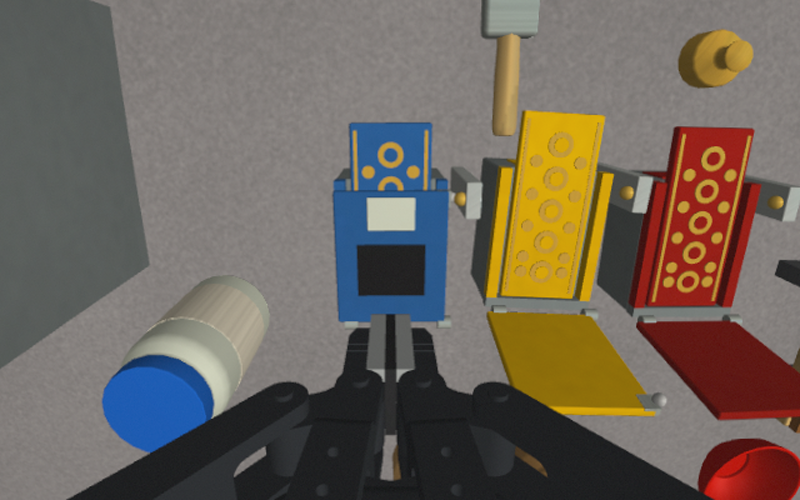

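```bash
python3 -m pendant '[[3.5,2.8,0,0,-0.003,-0.02,0],[3.5,3,0,0,0,-0.02,0],[3.5,3,0,0,0,0,0],[3.2,2.6,0,0,0,0,0],[0,0,0,0,0,0,0],[0,0,-3,0,0,0,0],[0,0,0,0,0,0,0]]'|tail -4;python3 -c "
from h import *
st();fix(-.04);d=cam('wrist');save(d,'w59.png',None,1.25)"
```

```text
ee_pos: [0.636, -0.1877, 0.1744]
ee_rot: [0.021, 1.0, 0.001, -0.002]
force: [0.2, -1.1, 0.7]
grip_width: 0.0003
t 78.5 p [ 0.636  -0.1877  0.1744] rv [-6.500e-02 -3.137e+00 -2.000e-03] F [ 0.2 -1.1  0.7] g 0.0003
turn needed [-0.001 -0.004  0.002]
```

View pics/w59.png

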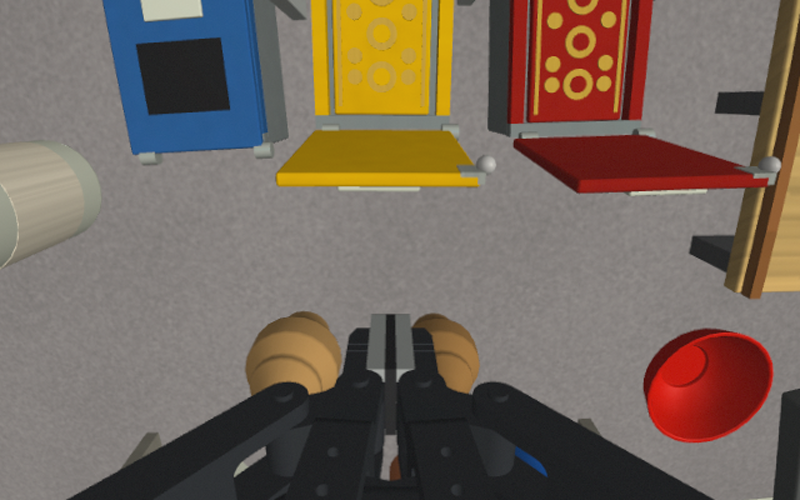

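```bash
python3 -m pendant '[[-0.4,-0.35,-2.5,0,-0.004,0,0],[0,0,0,0,0,0,0],[0,0,-2.5,0,0,0,0],[0,0,0,0,0,0,0]]'|tail -4;python3 -m pendant '[[-1.2,0,-0.2,0,0,0,0],[-1.2,0,0,0,0,0,0],[-1.2,0,0,0,0,0,0],[-1.2,0,0,0,0,0,0],[-1.2,0,0,0,0,0,0],[-1.2,0,0,0,0,0,0],[-0.6,0,0,0,0,0,0]]'|tail -4;python3 -c "
from h import *
st();fix(-.04);d=cam('wrist');save(d,'w60.png',None,1.25);d=cam('scene');save(d,'s60.png',(170,70,370,220),4)"
```

```text
ee_pos: [0.635, -0.1943, 0.1313]
ee_rot: [0.022, 1.0, -0.001, 0.004]
force: [0.4, -0.8, -0.4]
grip_width: -0.0001
ee_pos: [0.5534, -0.1951, 0.1341]
ee_rot: [0.022, 1.0, -0.002, 0.007]
force: [0.0, 0.1, 0.0]
grip_width: -0.0
t 79.92 p [ 0.5534 -0.1951  0.1341] rv [ 0.069  3.128 -0.006] F [0.  0.1 0. ] g -0.0
turn needed [0.004 0.013 0.004]
```

View pics/w60.png

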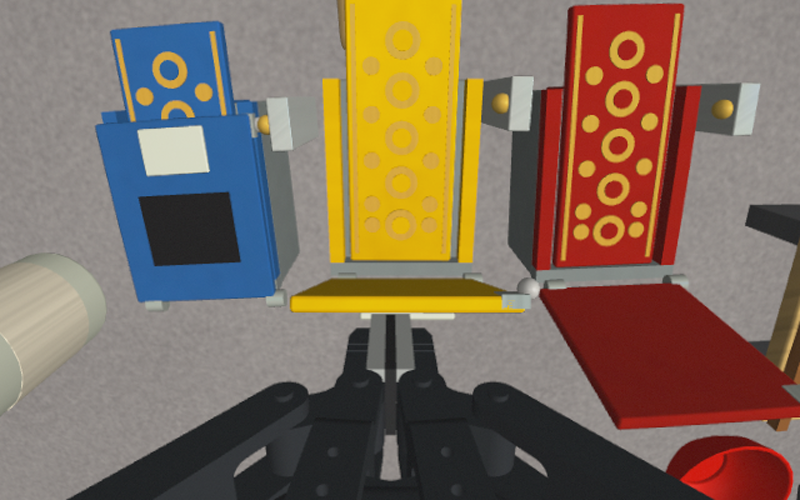

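View pics/s60.png

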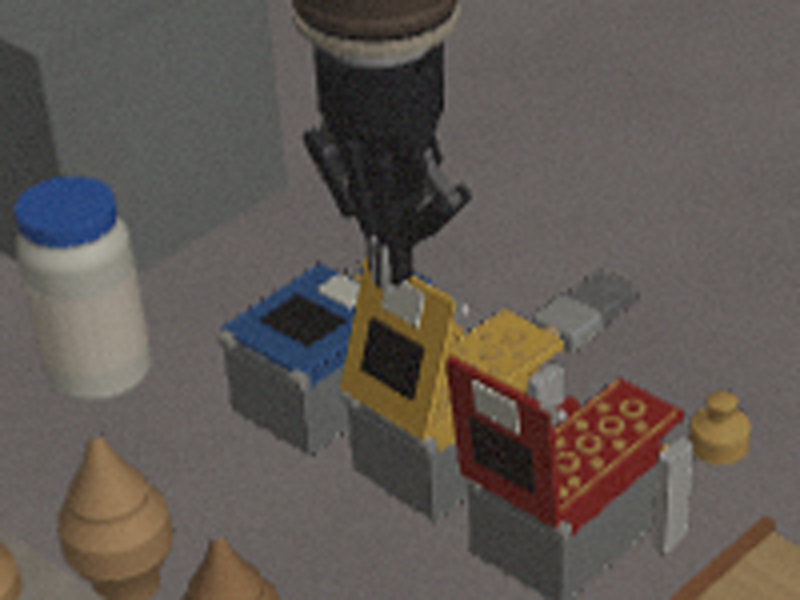

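```bash
python3 -m pendant '[[0.3,0.4,-0.5,0.004,0.013,0.003,0],[0,0,-1,0,0,0,0],[0,0,0,0,0,0,0]]'|sed -n 2,4p;python3 -m pendant '[[-1.0,0,-0.4,0,0,0,0],[-1.0,0,-0.5,0,0,0,0],[0,0,0,0,0,0,0]]'|sed -n 2,4p;python3 -c "
from h import *
st();fix(-.04)"
```

```text
ee_pos: [0.5577, -0.1909, 0.1177]
ee_rot: [0.02, 1.0, 0.0, -0.0]
force: [-0.7, -0.5, -0.1]
ee_pos: [0.5358, -0.1906, 0.1076]
ee_rot: [0.02, 1.0, 0.0, -0.001]
force: [-0.2, 0.5, -0.2]
t 80.78 p [ 0.5358 -0.1906  0.1076] rv [-6.400e-02 -3.139e+00 -1.000e-03] F [-0.2  0.5 -0.2] g -0.0
turn needed [-0.001 -0.002  0.001]
```

```bash
python3 -m pendant '[[-1.0,0.2,-0.5,0,0,0,0],[-0.7,0.1,-0.7,0,0,0,0],[-0.6,0,-0.7,0,0,0,0],[-0.5,0,-0.8,0,0,0,0],[-0.4,0,-0.9,0,0,0,0],[-0.3,0,-0.9,0,0,0,0],[0,0,0,0,0,0,0]]'|tail -4;python3 -c "
from h import *
st();fix(-.04);d=cam('scene');save(d,'s61.png',(170,70,370,220),4);d=cam('wrist');save(d,'w61.png',None,1.25)"
```

```text
ee_pos: [0.498, -0.1873, 0.0594]
ee_rot: [0.02, 1.0, 0.0, -0.001]
force: [-1.0, -0.4, 0.4]
grip_width: 0.0
t 81.65 p [ 0.498  -0.1873  0.0594] rv [-6.400e-02 -3.139e+00 -1.000e-03] F [-1.  -0.4  0.4] g 0.0
turn needed [-0.001 -0.002  0.001]
```

View pics/s61.png

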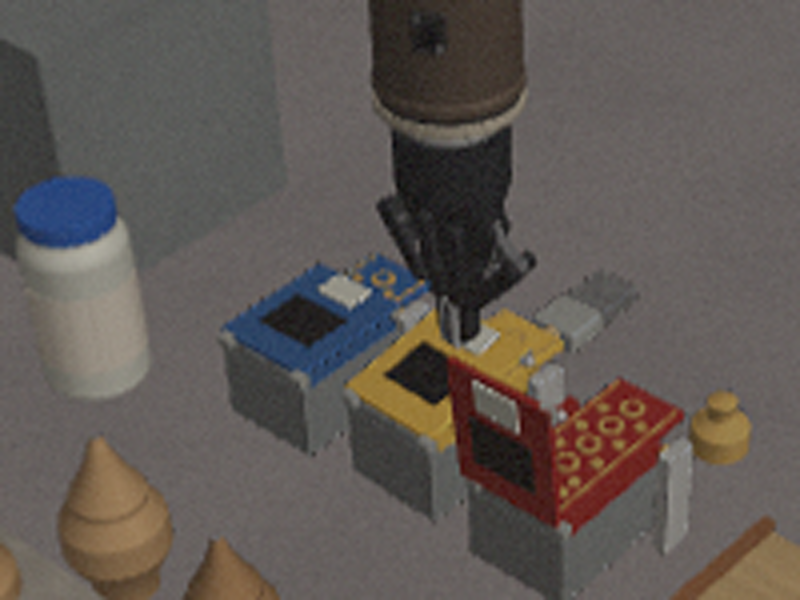

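```bash
python3 -m pendant '[[-0.5,0.1,-0.5,0,0,0,0],[-0.2,0,-0.5,0,0,0,0]]'|sed -n 2,4p; for i in 1 2 3 4; do python3 -m pendant '[[0,0,-0.3,0,0,0,0]]'|sed -n 2,4p; done
```

```text
ee_pos: [0.4932, -0.1871, 0.0507]
ee_rot: [0.02, 1.0, -0.0, 0.001]
force: [2.1, 0.7, 2.0]
ee_pos: [0.4929, -0.187, 0.0474]
ee_rot: [0.02, 1.0, -0.0, 0.001]
force: [0.2, -0.1, 0.3]
ee_pos: [0.4926, -0.187, 0.0442]
ee_rot: [0.02, 1.0, -0.0, 0.001]
force: [1.3, 0.1, 1.7]
ee_pos: [0.4927, -0.1871, 0.0422]
ee_rot: [0.02, 1.0, -0.001, 0.001]
force: [-14.0, 3.8, 68.8]
ee_pos: [0.4928, -0.1872, 0.0416]
ee_rot: [0.02, 1.0, -0.001, 0.002]
force: [-20.9, 7.1, 90.1]
```

```bash
python3 -m pendant '[[0,0,0.3,0,0,0,0],[0,0,3,0,0,0,0],[0,0,5,0,0,0,0],[0,0,5,0,0,0,0],[0,0,3.5,0,0,0,0]]'|tail -4
cat >> fit.py <<'E'
CR={'red':(.517,-.0700,0.0),'yellow':(.5098,-.1866,-.04),'blue':(.517,-.3047,.008)}
def pads(name):
    d=cam(name);im=d['color']
    for k,(x,y,a) in CR.items():
        c,s=np.cos(a),np.sin(a)
        def W(X,Y,Z): return [x+c*X-s*Y,y+s*X+c*Y,Z]
        def px(p):
            u,v=proj(d,p);u,v=int(round(u)),int(round(v))
            return (u,v),im[max(v-1,0):v+2,max(u-1,0):u+2].reshape(-1,3).mean(0).round().tolist() if 0<=u<640 and 0<=v<400 else None
        print(name,k,'pad',px(W(-.026,0,.081)),'label',px(W(.03,0,.078)),'plate end',px(W(-.075,0,.068)))
E
python3 - <<'E'
from fit import *
st();fix(0)
pads('wrist');pads('scene');pads('top')
E
```

```text
ee_pos: [0.4899, -0.1859, 0.2127]
ee_rot: [0.02, 1.0, 0.0, -0.001]
force: [0.3, 0.4, -0.3]
grip_width: -0.0002
t 83.12 p [ 0.4899 -0.1859  0.2127] rv [-6.300e-02 -3.139e+00 -1.000e-03] F [ 0.3  0.4 -0.3] g -0.0002
turn needed [-0.001 -0.002  0.04 ]
wrist red pad ((442, 172), [47.0, 115.0, 188.0]) label ((437, 229), [44.0, 103.0, 181.0]) plate end ((441, 115), [25.0, 34.0, 165.0])
wrist yellow pad ((313, 169), [192.0, 214.0, 212.0]) label ((313, 227), [36.0, 36.0, 37.0]) plate end ((313, 112), [21.0, 175.0, 221.0])
wrist blue pad ((182, 183), [192.0, 214.0, 211.0]) label ((192, 238), [36.0, 36.0, 37.0]) plate end ((178, 126), [149.0, 99.0, 56.0])
scene red pad ((320, 175), [48.0, 73.0, 123.0]) label ((307, 187), [30.0, 34.0, 82.0]) plate end ((331, 170), [35.0, 48.0, 115.0])
scene yellow pad ((289, 157), [134.0, 144.0, 146.0]) label ((275, 167), [28.0, 28.0, 31.0]) plate end ((301, 153), [60.0, 121.0, 150.0])
scene blue pad ((257, 142), [134.0, 144.0, 146.0]) label ((243, 152), [30.0, 31.0, 35.0]) plate end ((268, 138), [91.0, 84.0, 78.0])
top red pad ((327, 225), [42.0, 61.0, 81.0]) label ((328, 209), [38.0, 71.0, 142.0]) plate end ((327, 241), [51.0, 61.0, 74.0])
top yellow pad ((363, 229), [172.0, 188.0, 190.0]) label ((364, 212), [29.0, 36.0, 45.0]) plate end ((362, 244), [35.0, 35.0, 36.0])
top blue pad ((399, 227), [31.0, 38.0, 47.0]) label ((399, 211), [32.0, 38.0, 48.0]) plate end ((399, 243), [30.0, 37.0, 47.0])
```

```bash
python3 -m pendant '[[3.5,2.8,0,0,-0.002,0.02,0],[3.7,3,0,0,0,0.02,0],[3.7,3,0,0,0,0,0],[3.7,3,0,0,0,0,0],[0,0,0,0,0,0,0],[0,0,-3,0,0,0,0],[0,0,0,0,0,0,0]]'|tail -4;python3 -c "
from h import *
st();fix(0)"
```

```text
ee_pos: [0.6355, -0.0638, 0.1719]
ee_rot: [0.0, 1.0, 0.001, -0.005]
force: [-0.8, 0.2, 0.2]
grip_width: -0.0001
t 84.15 p [ 0.6355 -0.0638  0.1719] rv [-0.000e+00 -3.131e+00 -2.000e-03] F [-0.8  0.2  0.2] g -0.0001
turn needed [-0.002 -0.011  0.   ]
```

```bash
cat > seg.py <<'E'
from h import *
def redinfo():
    d=cam('wrist');im=d['color'].astype(int);b,g,r_=im[...,0],im[...,1],im[...,2]
    m=(r_>70)&(g<60)&(b<60)
    n,l,s,c=cv2.connectedComponentsWithStats(m.astype(np.uint8))
    for i in range(1,n):
        if s[i,4]>150: print('red comp x,y,w,h,area',(s[i]*1.25).round().tolist())
    w=(b>150)&(g>160)&(r_>160)
    n,l,s,c=cv2.connectedComponentsWithStats(w.astype(np.uint8))
    for i in range(1,n):
        if s[i,4]>40: print('white comp',(s[i]*1.25).round().tolist())
redinfo()
E
python3 seg.py
python3 -m pendant '[[-0.3,-0.6,-0.5,0,-0.011,0,0],[0,0,0,0,0,0,0],[0,0,-2.2,0,0,0,0],[0,0,0,0,0,0,0],[0,0,-2.0,0,0,0,0],[0,0,0,0,0,0,0]]'|tail -4;python3 -c "
from h import *
st();fix(0)"; python3 seg.py
```

```text
red comp x,y,w,h,area [308.0, 0.0, 20.0, 130.0, 1546.0]
red comp x,y,w,h,area [329.0, 0.0, 100.0, 130.0, 5985.0]
red comp x,y,w,h,area [434.0, 0.0, 18.0, 130.0, 1458.0]
red comp x,y,w,h,area [272.0, 146.0, 202.0, 56.0, 7675.0]
red comp x,y,w,h,area [684.0, 319.0, 94.0, 112.0, 3955.0]
red comp x,y,w,h,area [500.0, 346.0, 124.0, 92.0, 5452.0]
white comp [482.0, 174.0, 10.0, 12.0, 79.0]
white comp [335.0, 204.0, 82.0, 4.0, 245.0]
white comp [754.0, 370.0, 46.0, 71.0, 2034.0]
ee_pos: [0.6353, -0.0727, 0.1314]
ee_rot: [0.001, 1.0, -0.0, 0.005]
force: [-0.0, 0.4, 0.4]
grip_width: -0.0002
t 84.95 p [ 0.6353 -0.0727  0.1314] rv [ 0.004  3.131 -0.   ] F [-0.   0.4  0.4] g -0.0002
turn needed [0.    0.01  0.002]
red comp x,y,w,h,area [311.0, 0.0, 22.0, 132.0, 1834.0]
red comp x,y,w,h,area [336.0, 0.0, 118.0, 131.0, 7210.0]
red comp x,y,w,h,area [456.0, 0.0, 24.0, 132.0, 1786.0]
red comp x,y,w,h,area [385.0, 28.0, 19.0, 20.0, 235.0]
red comp x,y,w,h,area [386.0, 79.0, 18.0, 19.0, 218.0]
red comp x,y,w,h,area [266.0, 150.0, 262.0, 84.0, 13985.0]
red comp x,y,w,h,area [722.0, 346.0, 78.0, 115.0, 3468.0]
red comp x,y,w,h,area [530.0, 369.0, 131.0, 94.0, 5448.0]
red comp x,y,w,h,area [516.0, 446.0, 31.0, 31.0, 268.0]
white comp [94.0, 132.0, 16.0, 6.0, 81.0]
white comp [230.0, 136.0, 19.0, 8.0, 108.0]
white comp [468.0, 148.0, 19.0, 8.0, 56.0]
white comp [21.0, 151.0, 16.0, 6.0, 70.0]
white comp [536.0, 195.0, 14.0, 19.0, 150.0]
white comp [348.0, 234.0, 104.0, 4.0, 311.0]
```

```bash
python3 -m pendant '[[0,0.2,-1.0,0,0.01,0,0],[0,0,0,0,0,0,0]]'|sed -n 2,4p; python3 -m pendant '[[-1.2,0,-0.2,0,0,0,0],[-1.2,0,-0.1,0,0,0,0],[-1.2,0,-0.1,0,0,0,0],[-1.2,0,0,0,0,0,0],[-1.2,0,0,0,0,0,0],[-1.2,0,0,0,0,0,0],[-0.6,0,0,0,0,0,0],[0,0,0,0,0,0,0]]'|tail -4;python3 -c "
from h import *
st();fix(0)"; python3 seg.py
```

```text
ee_pos: [0.6375, -0.0709, 0.1241]
ee_rot: [0.001, 1.0, -0.0, 0.002]
force: [0.7, 0.9, -0.6]
ee_pos: [0.5535, -0.0709, 0.1209]
ee_rot: [0.001, 1.0, -0.001, 0.003]
force: [1.1, 0.2, 0.5]
grip_width: -0.0002
t 86.25 p [ 0.5535 -0.0709  0.1209] rv [ 4.000e-03  3.136e+00 -2.000e-03] F [1.1 0.2 0.5] g -0.0002
turn needed [0.001 0.005 0.003]
red comp x,y,w,h,area [269.0, 9.0, 249.0, 304.0, 24372.0]
red comp x,y,w,h,area [381.0, 46.0, 20.0, 21.0, 258.0]
red comp x,y,w,h,area [381.0, 99.0, 19.0, 20.0, 229.0]
red comp x,y,w,h,area [382.0, 149.0, 18.0, 19.0, 206.0]
red comp x,y,w,h,area [706.0, 454.0, 94.0, 46.0, 2536.0]
white comp [256.0, 82.0, 22.0, 56.0, 949.0]
white comp [504.0, 95.0, 25.0, 55.0, 914.0]
white comp [11.0, 100.0, 31.0, 52.0, 828.0]
white comp [115.0, 102.0, 72.0, 52.0, 2696.0]
white comp [520.0, 272.0, 12.0, 15.0, 114.0]
white comp [344.0, 304.0, 99.0, 8.0, 495.0]
```

Matches the blue run. Follow the arc.

```bash
python3 -m pendant '[[-1.0,0.05,-0.6,0,0.004,0,0],[-1.0,0,-1.0,0,0,0,0],[-0.7,0,-0.7,0,0,0,0],[-0.6,0,-0.8,0,0,0,0],[-0.5,0,-0.9,0,0,0,0],[-0.4,0,-0.9,0,0,0,0],[0,0,0,0,0,0,0]]'|tail -4;python3 -m pendant '[[-0.5,0,-0.6,0,0,0,0],[-0.4,0,-0.6,0,0,0,0],[-0.3,0,-0.4,0,0,0,0]]'|sed -n 2,4p;python3 seg.py
```

```text
ee_pos: [0.5085, -0.0702, 0.0676]
ee_rot: [0.001, 1.0, -0.0, -0.0]
force: [-0.6, -0.2, 0.6]
grip_width: 0.0005
ee_pos: [0.4986, -0.0707, 0.0516]
ee_rot: [0.001, 1.0, -0.001, 0.002]
force: [2.2, -0.7, 2.4]
red comp x,y,w,h,area [276.0, 138.0, 232.0, 258.0, 24986.0]
red comp x,y,w,h,area [378.0, 188.0, 26.0, 26.0, 410.0]
red comp x,y,w,h,area [379.0, 250.0, 25.0, 24.0, 364.0]
red comp x,y,w,h,area [380.0, 450.0, 21.0, 31.0, 442.0]
white comp [212.0, 242.0, 32.0, 68.0, 1460.0]
white comp [536.0, 258.0, 35.0, 65.0, 1379.0]
white comp [34.0, 261.0, 98.0, 61.0, 3960.0]
white comp [512.0, 279.0, 9.0, 15.0, 79.0]
white comp [345.0, 295.0, 95.0, 56.0, 2180.0]
```

```bash
for i in 1 2 3; do python3 -m pendant '[[0,0,-0.3,0,0,0,0]]'|sed -n 2,4p; done; python3 -m pendant '[[0,0,-0.15,0,0,0,0]]'|sed -n 2,4p
```

```text
ee_pos: [0.4969, -0.0704, 0.0479]
ee_rot: [0.001, 1.0, -0.001, 0.001]
force: [0.3, -0.3, -0.8]
ee_pos: [0.4965, -0.0704, 0.0445]
ee_rot: [0.001, 1.0, -0.001, 0.001]
force: [0.5, 0.9, 0.7]
ee_pos: [0.4966, -0.0704, 0.0422]
ee_rot: [0.001, 1.0, -0.001, 0.001]
force: [-14.1, 2.8, 67.5]
ee_pos: [0.4966, -0.0704, 0.0424]
ee_rot: [0.001, 1.0, -0.001, 0.001]
force: [-14.7, 0.8, 62.5]
```

```bash
python3 -m pendant '[[0,0,0.3,0,0,0,0],[0,0,3,0,0,0,0],[0,0,5,0,0,0,0],[0,0,5,0,0,0,0],[0,0,5,0,0,0,0],[0,3,2,0,0,0,0],[0,5,0,0,0,0,0],[0,5,0,0,0,0,0]]'|tail -4; python3 -m pendant '[[0,5,0,0,0,0,0],[0,5,0,0,0,0,0],[0,0,0,0,0,0,0]]'|tail -4
python3 - <<'E'
from fit import *
st();pads('wrist');pads('scene');pads('top')
for n in('top','wrist','scene'):
    d=cam(n);g=d['color'].max(axis=2);save(d,'f_%s.png'%n)
    print(n,'mat px',proj(d,[.4748,.3895,.002]).round(0),'jar lid exp',proj(d,[.4755,.3897,.062]).round(0))
    u,v=[int(q) for q in proj(d,[.4755,.3897,.062])]
    if 0<=u<640 and 0<=v<400:
        m=(g<45).astype(np.uint8);k,l,s,c=cv2.connectedComponentsWithStats(m)
        for i in range(1,k):
            if s[i,4]>40 and np.hypot(*(c[i]-[u,v]))<60: print('dark',s[i],c[i].round(1),at(d,*c[i],.062).round(4))
E
```

```text
ee_pos: [0.4947, 0.0606, 0.252]
ee_rot: [0.004, 1.0, -0.0, 0.0]
force: [0.2, 0.4, 0.6]
grip_width: -0.0002
ee_pos: [0.4936, 0.1666, 0.2515]
ee_rot: [0.002, 1.0, -0.0, 0.0]
force: [0.6, -0.3, -0.1]
grip_width: -0.0002
t 89.47 p [0.4936 0.1666 0.2515] rv [ 7.000e-03  3.141e+00 -1.000e-03] F [ 0.6 -0.3 -0.1] g -0.0002
wrist red pad ((81, 165), [166.0, 186.0, 183.0]) label ((93, 216), [32.0, 31.0, 32.0]) plate end ((79, 115), [24.0, 35.0, 143.0])
wrist yellow pad ((-24, 160), None) label ((-10, 209), None) plate end ((-24, 111), None)
wrist blue pad ((-117, 168), None) label ((-98, 215), None) plate end ((-119, 122), None)
scene red pad ((320, 175), [132.0, 143.0, 145.0]) label ((307, 187), [30.0, 31.0, 36.0]) plate end ((331, 170), [40.0, 52.0, 117.0])
scene yellow pad ((289, 157), [134.0, 144.0, 146.0]) label ((275, 167), [29.0, 28.0, 32.0]) plate end ((301, 153), [59.0, 120.0, 149.0])
scene blue pad ((257, 142), [133.0, 143.0, 145.0]) label ((243, 152), [29.0, 30.0, 33.0]) plate end ((268, 138), [90.0, 84.0, 78.0])
top red pad ((327, 225), [164.0, 180.0, 182.0]) label ((328, 209), [15.0, 14.0, 14.0]) plate end ((327, 241), [29.0, 48.0, 132.0])
top yellow pad ((363, 229), [164.0, 180.0, 181.0]) label ((364, 212), [15.0, 14.0, 15.0]) plate end ((362, 244), [52.0, 139.0, 183.0])
top blue pad ((399, 227), [164.0, 180.0, 183.0]) label ((399, 211), [14.0, 14.0, 15.0]) plate end ((399, 243), [98.0, 83.0, 73.0])
top mat px [193. 230.] jar lid exp [188. 227.]
dark [181 220   5  14  50] [183.1 226.7] [0.4752 0.4066 0.062 ]
wrist mat px [501. 135.] jar lid exp [529. 144.]
dark [ 496  117   58   56 2531] [524.6 144.5] [0.4764 0.3852 0.062 ]
scene mat px [477. 278.] jar lid exp [484. 262.]
dark [469 254  27  23 480] [481.5 265. ] [0.486  0.3895 0.062 ]
```

Run:
```python
from h import *
st();print(r.finish_job())
```

```text
t 89.78 p [0.4942 0.1626 0.2518] rv [ 1.500e-02  3.141e+00 -2.000e-03] F [ 0.2  0.9 -0.2] g 0.0
the job is handed in; nothing more can be done
None
```

The job is handed in at about 90 s. All three plates are in their own cradles, all three covers are shut, and the jar is on its mat.

- **Jar:** I stood it on the mat first. It was knocked partly off while I was working on the blue plate, so I put it back. My last wrist picture put it within about 5 mm of the mat's centre.
- **Plates:** I pushed each plate from behind until about 4 cm overhung, pinched it across its width, and set it face up. The push against the stop read about 16 to 20 N each time, and none fell. The blue plate needed a second push because the fingertip slid over its edge the first time.
- **Covers:** I pressed each one to a hard stop, at 50 to 90 N on the fingertips. After I lifted off, the white pads showed at their shut positions in both the overhead and scene pictures.

**Checks that disagreed:**
- **Fingertips:** They sit about 37 mm above the reported tool point, not at it. My first grasp of the jar closed on air above it, without moving it.
- **Scene camera:** It puts the jar about 10 mm further in x than the wrist view. It had also read about 6 mm far in x for the jar at the start.
- **Last checks:** The picture limit ran out before the yellow cover was fully pressed. I confirmed the final state from pixel colours at the expected positions, not by eye.

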